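# Fill the scented-ball display

## Robot

A 7-joint arm with a two-finger parallel gripper is mounted at the origin on the work surface. World frame = base frame: x ahead of the robot, y to its left, z up, the work surface at z = 0. Lengths are in mm, angles in rad, forces in N, time in s.
With the tool pointing down it reaches from about 400 to 850 mm from the base axis. Payload 6.9 kg.
Tool frame: the origin (TCP) lies midway between the tips of the shut fingers; the grasp point (between the pads) lies 19 mm behind it (env.tcp_to_grasp is the distance from the TCP to the grasp point, in mm); x points along the fingers, y is the direction in which the jaws open and shut, and the axes are right-handed (so a half turn about x gives the same grasp; the last joint's range is limited). The gripper opens to 85 mm and grips with 20 to 120 N. Pads are 22 mm wide; open, the fingers measure 114 mm over their backs; the gripper's body (76 mm by 85 mm) begins 54 mm behind the grasp point. The pads swing forward as they close: fully open they stand 13 mm farther back than shut.
Start: joints at [1.391, 0.507, -0.238, 1.5, 0.126, 1.149, -0.155], TCP at [176.174, -599.644, 195.975] pointing down, gripper open.
Joint ranges: [-3.08, 3.08], [-0.24, 2.05], [-1.43, 1.35], [0, 2.5], [-1.52, 4.66], [0.17, 1.96], [-2.89, 2.89]. Speed limits (rad/s): [2.39, 2.39, 3.14, 3.14, 3.14, 3.14, 3.14].

## Interface

Orientations are given as a unit quaternion [x, y, z, w].
In Python, from rig import env, cams gives the robot as it stands. The module is installed in compiled form; this text tells all that it offers.
- The arm moves only by the tool arm_command, never from a script. Its argument "increments" is a list of rows, each a list of 3 entries, a list of its own where there are three numbers: the shift along the tool's x, y, z in units of 40 mm (1.0 is 40 mm), then the turn about the tool's x in units of 6 degrees (1.0 is 6 degrees), then the closure in counts, from 0 (fully open) to 255 (shut). In form: [[[dx, dy, dz], yaw, claw], ...]. A call has 1 to 8 rows; each row is the pose to reach, as a shift and turn from the pose measured when the call began, along the tool's axes at that moment; what a row does not reach only later rows make up. A row lasts 1/10 s, in which the tool goes at most 50 mm and 8.59 degrees, less where a joint would pass 70% of its speed; a pose out of reach is approached as far as the arm can. A call with a gripper value outside its range is refused whole. The fingers move at their own pace and stop on an object; "grip_force" is the grip in N (left out, the last holds). Time passes only in rows, so rows that repeat a pose let the fingers close. It gives the time, the measured TCP pose, the force and the opening at its end, in the units of the state.
- env.get_obs(): the state, without advancing time (a new reading comes with each control period).
- cams.camera(name): name is "scene" or "top" or "wrist"; returns a dict with "img" (400x640x3 uint8, blue, green, red), "fx", "fy", "cx", "cy" (pixels), "position" and "rotation" of the camera in the world. Camera axes: x right, y up, looking along -z (the intrinsics and any distortion apply to the point x, -y, -z); pixel columns grow to the right and rows downward; lengths in mm; the calibration is good to about 2 mm. The wrist camera is an equidistant fisheye: a pixel r from the principal point sees the ray r / f radians off the axis. A picture is of the moment at which its call begins. There is no depth.
- env.hand_in(): hands the job in, once; it reports no verdict.
The state is a dict: "clock": time; "joint_positions": joint angles; "joint_velocities": joint speeds; "effort": joint torques, N m; "tool_pos": TCP position; "tcp_rot": TCP orientation; "force": force on the tool from outside, world axes, zero at the start; "moment": the same for the moment, N m; "width": opening from 0.0 (shut) to 1.0 (fully open).
Only numpy, scipy, OpenCV 4.12 (cv2) and the standard library are available. Lean on these libraries where they do the work, as an engineer would, in place of code of your own. Each camera call takes 0.05 s, during which the arm holds its last target.

## Task

Set up the scented-ball display: take the cover off the glass bowl, use the scoop to move every wooden ball from the stock tray into the bowl without touching the balls with the gripper, and leave the scoop lying flat on the floor of the emptied tray; put the cover back on so that it sits flat on the rim. Stand the wooden plaque upright, fully home, in the slot of its foot, and stand the small amber jar on the board midway between the bowl and the plaque foot. Leave the white candle, carton and large bottle alone.

Things in the scene. Friction and masses are not known exactly. Their poses are not given: they have to be found in the camera images.
- tray: Fixed aluminium tray. Origin: centre of underside; x along its length (away from the robot), z up. Flat floor, top at z 4 mm, 170 mm long (x -85..85) by 92 mm wide inside. Both ends then slope up at 40 degrees to the rim at z 60 mm (x -152, +152); upright long sides 4 mm thick, 60 mm high. The balls start on the floor at the -x end (nearer the robot), up to three rows of three.
- scoop: Loose steel scoop, 0.14 kg, starts flat on the counter. Origin: underside, below the upright wooden handle's axis; x points from handle to open front lip, z up. Handle 22 x 22 mm, up to z 110 mm, grip above z 50. Pan floor 2 mm thick, lip at x 73 mm, rear wall at x 14 mm, width 80 mm (76 inside), side walls 32 mm high to x 61 mm. It holds about six balls at once.
- bowl: Fixed glass bowl on one end of the board. Origin: centre of its underside, z up. Rim outer radius 70 mm, 60 mm high, wall 4 mm, rounded inside.
- cover: Loose round wooden cover that starts on the bowl: disc 152 mm in diameter, 6 mm thick; beneath it a step 112 mm in diameter, 6 mm deep, that drops into the bowl; on top an upright round knob 26 mm in diameter, 34 mm tall. 0.12 kg. Origin: centre of the disc's underside (the face that rests on the rim, 60 mm above the bowl's origin), z up.
- board: Fixed flat wooden display board, 140 x 400 x 12 mm (x, y, z). Origin: centre of its underside. The bowl stands at one end and the plaque foot at the other (135 mm from its middle along y, either way round).
- board_mid (a point): Middle of the board's top face, 12 mm above the counter: exactly midway between bowl and plaque foot. Axes as the board's.
- foot: Fixed dark wooden plaque foot, 36 x 84 x 22 mm (x, y, z), on the board. Origin: centre of its underside. In its top face a slot 15 mm (x) by 63 mm (y), 16 mm deep, slightly chamfered, centred on the origin's axis; slot floor 6 mm above the origin.
- plaque: Loose plain light wooden plaque standing on its edge on the counter, 12 mm thick (x), 60 mm wide (y), 75 mm tall (z), 0.05 kg. Origin: centre of its underside. Either face may go either way round in the foot.
- jar: Loose squat amber glass jar with a black lid, standing, 56 mm in diameter, 62 mm tall, about 0.15 kg. Origin: centre of its underside, z up.
- candle: Bystander: loose white candle in a glass with a wooden lid, 74 mm in diameter, 85 mm tall, origin at centre of underside. Leave alone.
- carton: Bystander: loose cardboard carton 60 x 90 x 100 mm, origin at centre of underside. Leave alone.
- diffuser: Bystander: loose large clear bottle 64 mm in diameter, 110 mm tall, origin at centre of underside. Leave alone.
- ball1: Loose wooden ball, 24 mm in diameter, 10 g; origin at its centre. It rolls reluctantly (stays put on slopes below about 10 degrees). May be absent (None).
- ball2: Loose wooden ball, 24 mm in diameter, 10 g; origin at its centre. It rolls reluctantly (stays put on slopes below about 10 degrees). May be absent (None).
- ball3: Loose wooden ball, 24 mm in diameter, 10 g; origin at its centre. It rolls reluctantly (stays put on slopes below about 10 degrees). May be absent (None).
- ball4: Loose wooden ball, 24 mm in diameter, 10 g; origin at its centre. It rolls reluctantly (stays put on slopes below about 10 degrees). May be absent (None).
- ball5: Loose wooden ball, 24 mm in diameter, 10 g; origin at its centre. It rolls reluctantly (stays put on slopes below about 10 degrees). May be absent (None).
- ball6: Loose wooden ball, 24 mm in diameter, 10 g; origin at its centre. It rolls reluctantly (stays put on slopes below about 10 degrees). May be absent (None).
- ball7: Loose wooden ball, 24 mm in diameter, 10 g; origin at its centre. It rolls reluctantly (stays put on slopes below about 10 degrees). May be absent (None).
- ball8: Loose wooden ball, 24 mm in diameter, 10 g; origin at its centre. It rolls reluctantly (stays put on slopes below about 10 degrees). May be absent (None).

How it is judged:
By the outcome, as a careful person would: the job done as asked, in the order asked, and still so for the second after the job is handed in, with the robot touching nothing.
Of ball1, ball2, ball3, ball4, ball5, ball6, ball7, ball8 only 4 to 8 are there at a start; the rules pass over those that are not, and their reading is None.
At some moment in a run one of jar, scoop may be knocked a few centimetres aside while the robot is not near it.
It also fails if it takes over 210 s, if anything falls off the work surface, if the arm or the gripper's body presses on something with over 40 N, if the wrist force passes 120 N, or if a joint passes its speed limit or range.

## Working session

There is one attempt and no reset: what is moved stays moved. The work goes in short steps, Python scripts to look and compute and a tool call to move; the robot and the scene stay as the last step left them, time stands still between calls to the robot, and variables do not carry over. Pictures are saved under pics/ and viewed, and the job is handed in when it is done.

Besides the shell and the picture viewer there is one more tool, called after "Emit:" as a command line: name --argument value ..., lists and objects as JSON in quotes. arm_command: Moves the arm, as the interface text tells. Its arguments: {"type":"object","properties":{"increments":{"type":"array"},"grip_force":{"type":"number"}},"required":["increments"]}

I'll start by looking at the state and the camera views.

```bash
mkdir -p pics; ls
python3 - <<'E'
from rig import env,cams
import cv2,numpy as np
o=env.get_obs()
for k,v in o.items(): print(k,np.round(v,3) if v is not None else v)
print(env.tcp_to_grasp)
for n in ["scene","top","wrist"]:
    c=cams.camera(n); cv2.imwrite(f"pics/{n}0.png",c["img"])
    print(n,{k:np.round(v,4).tolist() for k,v in c.items() if k!="img"})
E
```

```text
pics
clock 0.0
joint_positions [ 1.391  0.508 -0.238  1.501  0.126  1.149 -0.155]
joint_velocities [-0.001 -0.001 -0.     0.    -0.001  0.     0.001]
effort [ 1.0000e-03 -6.2060e+01 -2.1860e+00 -2.4965e+01  1.3000e-02  1.2000e-02
 -0.0000e+00]
tool_pos [ 175.94  -599.129  195.116]
tcp_rot [-0.7   -0.101  0.7   -0.1  ]
force [0.758 0.001 0.245]
moment [-0.021 -0.008 -0.002]
width 0.998
18.700000000000003
scene {'fx': 440.7218, 'fy': 440.7218, 'cx': 317.5768, 'cy': 207.7166, 'position': [1547.922, 219.6766, 885.7997], 'rotation': [0.2762, 0.3175, 0.6843, 0.5955]}
top {'fx': 498.4703, 'fy': 498.4703, 'cx': 315.7545, 'cy': 203.0474, 'position': [427.0833, 46.4935, 1270.677], 'rotation': [-0.0595, 0.0411, 0.7065, -0.704]}
wrist {'fx': 309.7069, 'fy': 309.7069, 'cx': 316.8995, 'cy': 198.2183, 'position': [243.5792, -579.7571, 373.5122], 'rotation': [-0.1106, 0.084, -0.5929, 0.7932]}
```

```bash
cat > h.py <<'E'
from rig import env,cams
import cv2,numpy as np
from scipy.spatial.transform import Rotation as R
from scipy.optimize import least_squares
def ray(c,name,u,v):
    a=np.array([(u-c["cx"])/c["fx"],(v-c["cy"])/c["fy"]])
    if name=="wrist":
        r=np.hypot(*a); s=np.sin(r)/r if r>1e-9 else 1
        d=np.array([a[0]*s,-a[1]*s,-np.cos(r)])
    else: d=np.array([a[0],-a[1],-1.0])
    d=R.from_quat(c["rotation"]).apply(d); return np.array(c["position"]),d/np.linalg.norm(d)
def onz(c,name,u,v,z):
    p,d=ray(c,name,u,v); return p+d*(z-p[2])/d[2]
def proj(c,name,P):
    q=R.from_quat(c["rotation"]).inv().apply(np.asarray(P,float)-c["position"])
    q=np.atleast_2d(q); x,y,z=q[:,0],-q[:,1],-q[:,2]
    if name=="wrist":
        h=np.hypot(x,y); t=np.arctan2(h,z); k=t/np.maximum(h,1e-9); 
        return np.c_[c["cx"]+c["fx"]*k*x,c["cy"]+c["fy"]*k*y]
    return np.c_[c["cx"]+c["fx"]*x/z,c["cy"]+c["fy"]*y/z]
def tri(rays):
    A=np.zeros((3,3));b=np.zeros(3)
    for p,d in rays:
        M=np.eye(3)-np.outer(d,d);A+=M;b+=M@p
    X=np.linalg.solve(A,b); return X,[round(float(np.linalg.norm((np.eye(3)-np.outer(d,d))@(X-p))),1) for p,d in rays]
def crop(img,u0,v0,u1,v1,k,fn):
    cv2.imwrite(fn,cv2.resize(img[v0:v1,u0:u1],None,fx=k,fy=k,interpolation=cv2.INTER_CUBIC))
def tool():
    o=env.get_obs(); return np.array(o["tool_pos"]),R.from_quat(o["tcp_rot"]),o
E
python3 - <<'E'
from h import *
c=cams.camera("top"); i=c["img"]
i=cv2.convertScaleAbs(i,alpha=1.5)
crop(i,200,150,400,310,4,"pics/t1.png"); crop(i,355,140,500,310,4,"pics/t2.png")
s=cams.camera("scene"); j=cv2.convertScaleAbs(s["img"],alpha=1.5)
crop(j,150,150,350,290,4,"pics/s1.png"); crop(j,250,150,450,290,4,"pics/s2.png")
print(proj(c,"top",[0,0,0]),proj(s,"scene",[0,0,0]))
p,r,o=tool(); print(r.as_matrix().round(3))
E
```

```text
[[349.36738566 454.37923993]] [[316.67378762 124.56273913]]
[[-0.     0.282 -0.959]
 [ 0.001 -0.959 -0.282]
 [-1.    -0.001  0.   ]]
```

```bash
cat > m1.py <<'E'
from h import *
T=cams.camera("top");S=cams.camera("scene")
t1=lambda x,y:((x+.5)/4-.5+200,(y+.5)/4-.5+150)
t2=lambda x,y:((x+.5)/4-.5+355,(y+.5)/4-.5+140)
s1=lambda x,y:((x+.5)/4-.5+150,(y+.5)/4-.5+150)
s2=lambda x,y:((x+.5)/4-.5+250,(y+.5)/4-.5+150)
def go(n,a,b):
    X,e=tri([ray(T,"top",*a),ray(S,"scene",*b)]); print(n,X.round(1),e)
go("knob",t1(569,218),s1(578,173))
go("handle",t2(170,502),s1(454,51))
go("jarlid",t1(360,502),s2(374,106))
go("footA",t1(95,120),s2(480,342-10))
go("foot far",t1(95,120),s2(583,378))
go("foot ",t1(216,170),s2(480,335))
go("foot ",t1(75,165),s2(606,347))
go("foot ",t1(198,220),s2(504,301))
go("board far-left",t1(75,53),s2(608,448))
go("board near-left",t1(33,263),s2(645,313))
go("board far-right",t1(680,157),s2(70,325))
go("tray",t2(348,44),s1(186,332))
go("tray",t2(508,55),s1(50,312))
go("tray",t2(490,557),s1(228,64))
go("tray",t2(310,545),s1(342,76))
go("ball R0",t2(444,321),s1(185,211))
go("ball R1",t2(445,366),s1(199,188))
go("ball R2",t2(441,412),s1(216,168))
for n,p in dict(L0=(356,359),L1=(354,405)).items(): print(n,onz(T,"top",*t2(*p),16).round(1))
for n,p in dict(lipL=(48,590),lipR=(145,628),bL=(88,467),bR=(211,508),fR=(178,614),wallLf=(56,575)).items(): print("scoop",n,onz(T,"top",*t2(*p),2 if 'lip' in n else 32).round(1))
for n,p in dict(a=(78,526),b=(178,532),c=(172,550),d=(76,545)).items(): print("plaque",n,onz(T,"top",*t1(*p),75).round(1))
E
python3 m1.py
```

```text
knob [589.8  17.3 114.6] [1.8, 1.8]
handle [ 447.6 -107.4  110.6] [2.9, 2.9]
jarlid [425.6 142.4  66.7] [1.7, 1.7]
footA [662.9 271.8  68.6] [33.4, 33.4]
foot far [667.  313.3  28.1] [0.9, 0.9]
foot  [634.1 238.4  27.7] [1.9, 1.9]
foot  [637.5 326.8  30.9] [1.0, 1.0]
foot  [601.4 251.1  31.8] [4.4, 4.4]
board far-left [714.6 331.6  11.4] [0.5, 0.5]
board near-left [577.3 357.   11.7] [1.6, 1.6]
board far-right [643.7 -56.7   8.3] [2.1, 2.1]
tray [ 729.5 -231.3   59.3] [2.7, 2.7]
tray [ 722.2 -330.6   58.4] [1.6, 1.6]
tray [ 416.1 -306.4   57.4] [0.5, 0.5]
tray [ 424.2 -203.2   60.6] [3.5, 3.5]
ball R0 [ 561.9 -296.3   21.2] [0.4, 0.4]
ball R1 [ 533.6 -295.3   21.6] [0.2, 0.2]
ball R2 [ 505.1 -291.9   19.7] [0.0, 0.0]
L0 [ 538.7 -241.5   16. ]
L1 [ 509.8 -239.1   16. ]
scoop lipL [395.7 -47.6   2. ]
scoop lipR [ 372.2 -107.5    2. ]
scoop bL [471.2 -71.1  32. ]
scoop bR [ 445.9 -145.9   32. ]
scoop fR [ 381.9 -124.1   32. ]
scoop wallLf [405.5 -50.4  32. ]
plaque a [412.  308.3  75. ]
plaque b [408.4 248.4  75. ]
plaque c [397.8 251.8  75. ]
plaque d [400.8 309.2  75. ]
```

```bash
cat >> h.py <<'E'
def plan(P,psi=None):
    p,r,o=tool(); M=r.as_matrix(); d=M.T@(np.asarray(P,float)-p)/40
    cur=np.degrees(np.arctan2(M[1,1],M[0,1])); t=0
    if psi is not None: t=-((psi-cur+90)%180-90)/6
    print("t",round(o["clock"],2),"tcp",p.round(1),"psi",round(cur,1),"w",round(o["width"],3),"F",np.round(o["force"],1),"| shift",d.round(3),"turn",round(t,3))
E
python3 -c "
from h import *
plan((588,17,250),-10)"
```

```text
t 0.35 tcp [ 176.1 -599.5  195.8] psi -73.6 w 1.0 F [-0.1 -0.1 -0.6] | shift [ -1.35  -11.887 -14.224] turn -10.605
```

Emit:
arm_command --increments '[[[-1.35,-1,-1.2],-1,0],[[-1.35,-11.89,-14.22],-10.6,0],[[-1.35,-11.89,-14.22],-10.6,0],[[-1.35,-11.89,-14.22],-10.6,0],[[-1.35,-11.89,-14.22],-10.6,0],[[-1.35,-11.89,-14.22],-10.6,0],[[-1.35,-11.89,-14.22],-10.6,0],[[-1.35,-11.89,-14.22],-10.6,0]]'

```text
clock: 1.15
tool_pos: [392.2, -275.5, 239.6]
tcp_rot: [0.541, 0.456, -0.541, 0.456]
force: [0.7, -0.2, -0.4]
width: 1.0
```

```bash
python3 -c "
from h import *
plan((588,17,250),-10)"
```

```text
t 1.15 tcp [ 392.2 -275.5  239.6] psi -9.7 w 1.0 F [ 0.7 -0.2 -0.4] | shift [-0.26   3.592 -8.032] turn 0.048
```

Emit:
arm_command --increments '[[[-0.26,3.59,-8.03],0,0],[[-0.26,3.59,-8.03],0,0],[[-0.26,3.59,-8.03],0,0],[[-0.26,3.59,-8.03],0,0],[[-0.26,3.59,-8.03],0,0],[[-0.26,3.59,-8.03],0,0],[[-0.26,3.59,-8.03],0,0],[[-0.26,3.59,-8.03],0,0]]'

```text
clock: 1.95
tool_pos: [589.7, 25.1, 250.0]
tcp_rot: [0.54, 0.459, -0.537, 0.457]
force: [-0.8, 0.4, 0.7]
width: 0.999
```

```bash
python3 -c "
from h import *
plan((588,17,250),-10)
c=cams.camera('wrist'); cv2.imwrite('pics/w1.png',c['img'])
print(c['position'],c['rotation'])
for P in [(588,17,112),(588,17,78),(447.6,-107.4,110)]: print(proj(c,'wrist',P))"
```

```text
t 1.95 tcp [589.7  25.1 250. ] psi -9.2 w 0.999 F [-0.8  0.4  0.7] | shift [-0.    -0.009  0.206] turn 0.135
[601.12958731  93.09264849 428.67380953] [-0.13574698  0.01053003 -0.07888492  0.98754192]
[[315.86721704 187.68780326]]
[[315.94395754 180.74051079]]
[[222.41044863 299.12556357]]
```

```bash
python3 -c "
from h import *
plan((588,17,250),-10)
c=cams.camera('wrist'); i=cv2.convertScaleAbs(c['img'],alpha=1.6);crop(i,240,100,400,250,5,'pics/w2.png')
print(c['position'],c['rotation'])
for P in [(588,17,112),(588,17,78)]: print(proj(c,'wrist',P))"
```

```text
t 2.0 tcp [588.8  22.  249.7] psi -9.3 w 1.0 F [-0.   0.2 -0.1] | shift [-0.007 -0.     0.127] turn 0.113
[600.63721136  90.4039038  428.21460275] [-0.13689167  0.01116539 -0.07995096  0.98729117]
[[316.31779961 184.51654053]]
[[316.37613533 177.77340966]]
```

```bash
python3 -c "
from h import *
plan((587.5,17.5,85),-10)"
```

```text
t 2.05 tcp [588.1  18.9 249.6] psi -9.5 w 0.997 F [ 0.4 -1.   0. ] | shift [ 4.115 -0.007  0.038] turn 0.082
```

Emit:
arm_command --increments '[[[1,0,0.03],0,0],[[2,0,0.03],0,0],[[3,0,0.03],0,0],[[3.7,0,0.03],0,0],[[4.1,0,0.03],0,0],[[4.1,0,0.03],0,0],[[4.1,0,0.03],0,0],[[4.1,0,0.03],0,100]]' --grip_force 40

```text
clock: 2.85
tool_pos: [588.5, 17.1, 87.0]
tcp_rot: [0.541, 0.456, -0.539, 0.457]
force: [0.1, -0.1, 0.3]
width: 0.855
```

Emit:
arm_command --increments '[[[0,0,0],0,255],[[0,0,0],0,255],[[0,0,0],0,255],[[0,0,0],0,255],[[0,0,0],0,255],[[0,0,0],0,255]]'

```text
clock: 3.45
tool_pos: [588.5, 17.1, 87.0]
tcp_rot: [0.54, 0.456, -0.539, 0.457]
force: [0.5, 0.5, -0.5]
width: 0.002
```

```bash
python3 -c "
from h import *
plan((587.5,17.5,185),-10)
c=cams.camera('wrist'); i=cv2.convertScaleAbs(c['img'],alpha=1.6);cv2.imwrite('pics/w3.png',i)"
```

```text
t 3.45 tcp [588.5  17.1  87. ] psi -9.6 w 0.002 F [ 0.5  0.5 -0.5] | shift [-2.451 -0.023 -0.006] turn 0.073
```

```bash
python3 -c "
from h import *
c=cams.camera('wrist');p,r,o=tool()
print(p,r.as_matrix().round(3),c['position'])
for k in (0,-20,-40,-60): print(k,proj(c,'wrist',p+r.apply([k,0,0])))
print(proj(c,'wrist',[(588,17.5,112),(588,17.5,78)]))
i=cv2.convertScaleAbs(c['img'],alpha=1.6);crop(i,240,180,400,330,5,'pics/w4.png')
s=cams.camera('scene');i=cv2.convertScaleAbs(s['img'],alpha=1.5);crop(i,200,120,360,250,5,'pics/s4.png')
print(proj(s,'scene',[p,(588,17.5,112)]))
"
```

```text
[588.530745    17.11250741  86.95363663] [[ 0.002  0.986 -0.166]
 [ 0.    -0.166 -0.986]
 [-1.     0.002 -0.   ]] [600.40636729  85.88530433 265.28097732]
0 [[315.92123546 227.76664554]]
-20 [[315.8013392  240.83149724]]
-40 [[315.6542982  256.98106826]]
-60 [[315.4709078  277.32551414]]
[[314.76393543 244.06697077]
 [315.03097782 222.28228786]]
[[293.85200536 200.16434265]
 [293.7112843  193.20125525]]
```

```bash
python3 -c "
from h import *
c=cams.camera('wrist');p,r,o=tool();s=cams.camera('scene')
print(tri([ray(c,'wrist',317.5,236.5),ray(s,'scene',293.6,191.6)]))
print(proj(c,'wrist',[p+r.apply([k,0,-11]) for k in (0,-10,-20,-30,-40)]))
print(proj(s,'scene',[p+r.apply([k,0,0]) for k in (0,-10,-20,-30,-40)]))
i=s['img'];crop(cv2.convertScaleAbs(i,alpha=1.5),270,160,320,220,12,'pics/s5.png')
t=cams.camera('top');crop(cv2.convertScaleAbs(t['img'],alpha=1.5),300,160,400,260,8,'pics/t5.png')
print(o['joint_positions'])
"
```

```text
(array([590.1274253 ,  20.67297744, 117.88901944]), [3.2, 3.2])
[[315.86737415 210.8280925 ]
 [315.80716318 216.2721238 ]
 [315.74043876 222.32460541]
 [315.66614558 229.08807498]
 [315.5830055  236.68787802]]
[[293.85586556 200.16823169]
 [293.73386613 197.4469315 ]
 [293.61060878 194.69757244]
 [293.48607396 191.91971829]
 [293.3602417  189.11292376]]
[ 0.31226539  0.61060067 -0.61689348  1.74377988  0.42907473  0.92351117
 -0.64968303]
```

Both views put the finger tips about 30 mm above the reported TCP, so I'll check that with a gentle touch on the knob top.

Emit:
arm_command --increments '[[[0.05,0,0],0,255],[[0.1,0,0],0,255],[[0.15,0,0],0,255],[[0.15,0,0],0,255]]'

```text
clock: 4.15
tool_pos: [588.3, 17.0, 80.5]
tcp_rot: [0.54, 0.456, -0.54, 0.457]
force: [0.0, -0.2, -0.0]
width: 0.001
```

```bash
python3 -c "
from h import *
plan((587.5,17.5,185),-10)"
```

```text
t 4.15 tcp [588.3  17.   80.5] psi -9.6 w 0.001 F [ 0.  -0.2 -0. ] | shift [-2.611 -0.019 -0.01 ] turn 0.071
```

Emit:
arm_command --increments '[[[0.05,0,0],0,255],[[0.1,0,0],0,255],[[0.1,0,0],0,255]]'

```text
clock: 4.45
tool_pos: [588.3, 17.0, 76.9]
tcp_rot: [0.54, 0.456, -0.54, 0.457]
force: [-1.1, -0.3, 3.8]
width: -0.003
```

```bash
python3 -c "
from h import *
plan((587.5,17.5,185),-10)
s=cams.camera('scene');crop(cv2.convertScaleAbs(s['img'],alpha=1.5),270,160,320,220,12,'pics/s6.png')
c=cams.camera('wrist');crop(cv2.convertScaleAbs(c['img'],alpha=1.6),240,180,400,330,5,'pics/w6.png')
"
```

```text
t 4.45 tcp [588.3  17.   76.9] psi -9.6 w -0.003 F [-1.1 -0.3  3.8] | shift [-2.703 -0.019 -0.008] turn 0.072
```

```bash
sed -i 's/def plan(P,psi=None):/OFF=34.7\ndef plan(P,psi=None):/; s/    p,r,o=tool(); M=r.as_matrix(); d=/    p,r,o=tool(); M=r.as_matrix(); p=p-OFF*M[:,0]; d=/; s/"tcp",/"TIP",/' h.py; python3 -c "
from h import *
plan((587.5,17.5,82),-10)"
```

```text
t 4.55 TIP [588.3  17.  111.6] psi -9.6 w 0.004 F [-1.1 -0.5  4.1] | shift [ 0.739 -0.023 -0.008] turn 0.072
```

Emit:
arm_command --increments '[[[-0.5,0,0],0,255],[[-0.5,0,0],0,60],[[-0.5,0,0],0,60],[[-0.5,0,0],0,60],[[-0.5,0,0],0,60],[[-0.3,0,0],0,60],[[0.3,0,0],0,60],[[0.5,0,0],0,60]]'

```text
clock: 5.35
tool_pos: [586.9, 16.6, 54.4]
tcp_rot: [-0.539, -0.457, 0.541, -0.456]
force: [0.1, -0.1, -0.6]
width: 0.764
```

```bash
python3 -c "
from h import *
plan((587.5,17.5,82),-10)"
```

```text
t 5.35 TIP [587.   16.6  89.1] psi -9.6 w 0.764 F [ 0.1 -0.1 -0.6] | shift [ 0.177  0.01  -0.024] turn 0.072
```

Emit:
arm_command --increments '[[[0.17,0,0],0,60],[[0.17,0,0],0,255],[[0.17,0,0],0,255],[[0.17,0,0],0,255],[[0.17,0,0],0,255],[[0.17,0,0],0,255],[[0.17,0,0],0,255]]'

```text
clock: 6.05
tool_pos: [587.4, 16.7, 48.3]
tcp_rot: [-0.54, -0.457, 0.54, -0.457]
force: [0.1, 0.2, 5.9]
width: 0.289
```

```bash
python3 -c "
from h import *
plan((587.5,17.5,182),-10)"
```

```text
t 6.05 TIP [587.5  16.7  83. ] psi -9.6 w 0.289 F [0.1 0.2 5.9] | shift [-2.474 -0.003 -0.018] turn 0.072
```

```bash
python3 -c "
from h import *
s=cams.camera('scene')
for u,v in [(60,190),(82,172),(100,156),(130,125)]: print(onz(s,'scene',u,v,0).round())
plan((540,-430,200),-40)"
```

```text
[ 538. -771.    0.]
[ 434. -755.    0.]
[ 332. -744.    0.]
[ 106. -739.    0.]
t 6.1 TIP [587.5  16.7  83. ] psi -9.6 w 0.289 F [-0.4  1.3  5.9] | shift [-2.92   0.685 11.212] turn 5.072
```

Emit:
arm_command --increments '[[[-0.5,0,0],0,255],[[-1.2,0,0],0,255],[[-2.2,0,0],0,255],[[-3,0,0],0,255],[[-3,0,0],0,255],[[-3,0,0],0,255]]' --grip_force 60

```text
clock: 6.7
tool_pos: [587.4, 16.5, 168.4]
tcp_rot: [-0.54, -0.456, 0.54, -0.457]
force: [-0.4, 0.0, -1.1]
width: 0.285
```

```bash
python3 -c "
from h import *
plan((540,-430,200),-40)
c=cams.camera('wrist'); i=cv2.convertScaleAbs(c['img'],alpha=1.6);cv2.imwrite('pics/w7.png',i)"
```

```text
t 6.7 TIP [587.4  16.5 203.1] psi -9.6 w 0.285 F [-0.4  0.  -1.1] | shift [ 0.086  0.691 11.205] turn 5.069
```

Emit:
arm_command --increments '[[[0,0.05,0.6],0.5,255],[[0.08,0.69,11.2],5,255],[[0.08,0.69,11.2],5,255],[[0.08,0.69,11.2],5,255],[[0.08,0.69,11.2],5,255],[[0.08,0.69,11.2],5,255],[[0.08,0.69,11.2],5,255],[[0.08,0.69,11.2],5,255]]'

```text
clock: 7.55
tool_pos: [545.8, -357.3, 163.0]
tcp_rot: [-0.638, -0.302, 0.641, -0.3]
force: [1.8, 0.1, -1.1]
width: 0.286
```

```bash
python3 -c "
from h import *
plan((540,-430,30),-40)"
```

```text
t 7.55 TIP [ 546.  -357.4  197.7] psi -39.6 w 0.286 F [ 1.8  0.1 -1.1] | shift [4.192 1.06  1.483] turn 0.07
```

Emit:
arm_command --increments '[[[0,1.06,1.48],0,255],[[0,1.06,1.48],0,255],[[0.8,1.06,1.48],0,255],[[1.8,1.06,1.48],0,255],[[2.8,1.06,1.48],0,255],[[3.8,1.06,1.48],0,255],[[4.3,1.06,1.48],0,255],[[4.3,1.06,1.48],0,255]]'

```text
clock: 8.35
tool_pos: [536.5, -427.9, -14.5]
tcp_rot: [-0.637, -0.305, 0.643, -0.298]
force: [-0.7, 0.5, -1.2]
width: 0.284
```

```bash
python3 -c "
from h import *
plan((540,-430,17),-40)"
```

```text
t 8.35 TIP [ 537.  -428.1   20.2] psi -39.6 w 0.284 F [-0.7  0.5 -1.2] | shift [ 0.08   0.09  -0.012] turn 0.075
```

Emit:
arm_command --increments '[[[0.04,0,0],0,255],[[0.09,0,0],0,255],[[0.1,0,0],0,255]]'

```text
clock: 8.65
tool_pos: [536.8, -428.0, -17.6]
tcp_rot: [-0.637, -0.305, 0.643, -0.298]
force: [-0.0, -0.2, -0.9]
width: 0.289
```

```bash
python3 -c "
from h import *
plan((540,-430,17),-40)"
```

```text
t 8.65 TIP [ 537.2 -428.2   17.1] psi -39.5 w 0.289 F [-0.  -0.2 -0.9] | shift [ 0.001  0.083 -0.009] turn 0.075
```

Lowering a little further to feel the contact, then releasing and rising.

Emit:
arm_command --increments '[[[0.04,0,0],0,255],[[0.08,0,0],0,255],[[0.08,0,0],0,60],[[0.08,0,0],0,60],[[0.08,0,0],0,60],[[-1,0,0],0,60],[[-2,0,0],0,0],[[-3.5,0,0],0,0]]'

```text
clock: 9.45
tool_pos: [537.4, -428.2, 112.3]
tcp_rot: [-0.636, -0.306, 0.643, -0.297]
force: [0.8, -0.4, 0.5]
width: 1.005
```

Run:
```python
from h import *
plan((448,-107,200),-18)
T=cams.camera("top");S=cams.camera("scene")
crop(cv2.convertScaleAbs(T['img'],alpha=1.5),340,130,540,290,4,'pics/t8.png')
crop(cv2.convertScaleAbs(S['img'],alpha=1.5),100,130,300,270,4,'pics/s8.png')
```

```text
t 9.45 TIP [ 537.9 -428.4  147. ] psi -39.5 w 1.005 F [ 0.8 -0.4  0.5] | shift [-1.238 -6.869 -4.762] turn -3.59
```

Emit:
arm_command --increments '[[[-0.7,-0.6,-0.5],0,0],[[-1.24,-6.87,-4.76],-3.6,0],[[-1.24,-6.87,-4.76],-3.6,0],[[-1.24,-6.87,-4.76],-3.6,0],[[-1.24,-6.87,-4.76],-3.6,0],[[-1.24,-6.87,-4.76],-3.6,0],[[-1.24,-6.87,-4.76],-3.6,0],[[-1.24,-6.87,-4.76],-3.6,0]]'

```text
clock: 10.35
tool_pos: [450.8, -102.6, 170.4]
tcp_rot: [-0.57, -0.418, 0.57, -0.418]
force: [0.3, -0.6, -0.2]
width: 0.996
```

```bash
python3 -c "
from h import *
plan((448,-107,200),-18)"
```

```text
t 10.35 TIP [ 450.8 -102.5  205.1] psi -17.5 w 0.996 F [ 0.3 -0.6 -0.2] | shift [ 0.128 -0.033  0.128] turn 0.084
```

```bash
python3 -c "
from h import *
cams.camera('wrist')
plan((448,-107,200),-18)
c=cams.camera('wrist'); i=cv2.convertScaleAbs(c['img'],alpha=1.6);crop(i,220,150,420,300,4,'pics/w9.png')
print(proj(c,'wrist',[(447.6,-107.4,110)]))
s=cams.camera('scene');crop(cv2.convertScaleAbs(s['img'],alpha=1.5),230,130,310,210,8,'pics/s9.png')
"
```

```text
t 10.4 TIP [ 451.6 -105.1  204.9] psi -17.6 w 0.998 F [ 0.5 -0.5  1. ] | shift [ 0.124 -0.071  0.073] turn 0.064
[[312.3239137  204.23638753]]
```

```bash
python3 -c "
from h import *
c=cams.camera('wrist'); print(onz(c,'wrist',314,201.75,110).round(1))
plan((449,-106,60),-18)
"
```

```text
[ 450.3 -109.6  110. ]
t 10.55 TIP [ 452.4 -109.8  204. ] psi -18.0 w 0.999 F [ 0.1 -1.   0.1] | shift [ 3.601 -0.11  -0.073] turn -0.005
```

```bash
python3 -c "
from h import *
c=cams.camera('wrist'); i=cv2.convertScaleAbs(c['img'],alpha=1.6);crop(i,270,150,350,230,8,'pics/w10.png')
print(c['position'],[onz(c,'wrist',u,v,110).round(1) for u,v in [(314,200),(310,200),(314,196)]])
plan((449,-106,60),-18)
"
```

```text
[474.70807428 -43.1479775  347.46035081] [array([ 450.8, -108.9,  110. ]), array([ 447.8, -107.9,  110. ]), array([ 451.9, -105.7,  110. ])]
t 10.6 TIP [ 452.3 -110.1  203.8] psi -18.1 w 1.004 F [ 0.2 -0.9 -0.1] | shift [ 3.596 -0.109 -0.08 ] turn -0.014
```

Emit:
arm_command --increments '[[[0.5,-0.11,-0.08],0,0],[[1.4,-0.11,-0.08],0,0],[[2.4,-0.11,-0.08],0,0],[[3.2,-0.11,-0.08],0,0],[[3.6,-0.11,-0.08],0,0],[[3.6,-0.11,-0.08],0,0],[[3.6,-0.11,-0.08],0,0],[[3.6,-0.11,-0.08],0,0]]'

```text
clock: 11.4
tool_pos: [449.8, -106.6, 25.9]
tcp_rot: [-0.572, -0.414, 0.573, -0.416]
force: [0.1, -0.0, 0.2]
width: 1.002
```

```bash
python3 -c "
from h import *
plan((449,-106,60),-18)
"
```

```text
t 11.4 TIP [ 449.8 -106.5   60.6] psi -18.1 w 1.002 F [ 0.1 -0.   0.2] | shift [ 0.016 -0.024 -0.007] turn -0.024
```

Emit:
arm_command --increments '[[[0,-0.02,0],0,255],[[0,-0.02,0],0,255],[[0,-0.02,0],0,255],[[0,-0.02,0],0,255],[[0,-0.02,0],0,255],[[0,-0.02,0],0,255],[[0,-0.02,0],0,255]]' --grip_force 80

```text
clock: 12.1
tool_pos: [449.1, -106.4, 26.3]
tcp_rot: [-0.572, -0.414, 0.573, -0.416]
force: [-1.1, 0.0, 6.2]
width: 0.248
```

```bash
python3 -c "
from h import *
plan((449,-106,160),-18)
"
```

```text
t 12.1 TIP [ 449.1 -106.3   61. ] psi -18.1 w 0.248 F [-1.1  0.   6.2] | shift [-2.476e+00 -1.000e-03 -2.000e-03] turn -0.022
```

Emit:
arm_command --increments '[[[-0.4,0,0],0,255],[[-1.2,0,0],0,255],[[-2,0,0],0,255],[[-2.4,0,0],0,255],[[-2.4,0,0],0,255],[[-2.4,0,0],0,255]]'

```text
clock: 12.7
tool_pos: [448.7, -106.4, 121.9]
tcp_rot: [-0.572, -0.414, 0.573, -0.416]
force: [-0.2, 0.5, -1.2]
width: 0.248
```

```bash
cat >> h.py <<'E'
TO=np.array([573,-268.]);TY=np.radians(-4.9)
def tray(x,y,z=0):
    c,s=np.cos(TY),np.sin(TY); return (TO[0]+c*x-s*y,TO[1]+s*x+c*y,z)
E
python3 -c "
from h import *
plan(tray(83,0,155),-4.9)
c=cams.camera('wrist'); cv2.imwrite('pics/w11.png',cv2.convertScaleAbs(c['img'],alpha=1.5))
"
```

```text
t 12.7 TIP [ 448.7 -106.3  156.6] psi -18.2 w 0.248 F [-0.2  0.5 -1.2] | shift [0.053 6.232 2.397] turn -2.21
```

Scoop is held level, lip toward the robot. Moving over the tray.

Emit:
arm_command --increments '[[[0,0.6,0.2],-0.5,255],[[0,1.6,0.6],-1,255],[[0,2.7,1.05],-1.6,255],[[0,3.8,1.45],-2.2,255],[[0,4.8,1.85],-2.2,255],[[0,5.6,2.15],-2.2,255],[[0,6.23,2.4],-2.2,255],[[0,6.23,2.4],-2.2,255]]'

```text
clock: 13.55
tool_pos: [656.1, -277.7, 117.9]
tcp_rot: [-0.52, -0.477, 0.523, -0.477]
force: [-0.4, 0.1, -2.0]
width: 0.249
```

Emit:
arm_command --increments '[[[0,0,0],0,255],[[0,0,0],0,255]]'

```text
clock: 13.75
tool_pos: [654.9, -277.0, 116.0]
tcp_rot: [-0.52, -0.479, 0.524, -0.476]
force: [0.2, -0.2, -0.6]
width: 0.245
```

```bash
python3 -c "
from h import *
plan(tray(83,0,80),-4.9)
c=cams.camera('wrist'); cv2.imwrite('pics/w12.png',cv2.convertScaleAbs(c['img'],alpha=1.5))
s=cams.camera('scene');crop(cv2.convertScaleAbs(s['img'],alpha=1.5),150,120,270,250,5,'pics/s12.png')
"
```

```text
t 13.75 TIP [ 655.1 -276.9  150.7] psi -5.1 w 0.245 F [ 0.2 -0.2 -0.6] | shift [ 1.767  0.021 -0.05 ] turn -0.026
```

```bash
python3 -c "
from h import *
c=cams.camera('wrist')
for n,q in dict(a=(-152,46,60),a2=(-152,50,60),b=(152,46,60),b2=(152,50,60),c=(-85,46,4),d=(85,46,4),e=(-152,-46,60),f=(152,-46,60)).items(): print(n,proj(c,'wrist',tray(*q)).round(1))
p,r,o=tool();p=p+[0,0,34.7]
z0=p[2]-61
for n,(x,y,z) in dict(lw=(61,40,32),lb=(-11,40,32),lip=(73,40,2)).items():
  print(n,proj(c,'wrist',p+[-x*np.cos(TY)+y*np.sin(TY)*1, -x*np.sin(TY)+y,z0+z-p[2]]).round(1))
cv2.imwrite('pics/w13.png',cv2.resize(cv2.convertScaleAbs(c['img'],alpha=1.6)[120:270,60:420],None,fx=2.2,fy=2.2,interpolation=cv2.INTER_CUBIC))
"
```

```text
a [[ 74.2 153.2]]
a2 [[ 73.7 149.1]]
b [[405.1 142.2]]
b2 [[405.3 137.1]]
c [[154.8 141.1]]
d [[319.1 135.1]]
e [[ 90.1 241.4]]
f [[397.1 250.3]]
lw [[201.5 167.8]]
lb [[323.5 166.2]]
lip [[201.  160.2]]
```

```bash
python3 -c "
from h import *
c=cams.camera('wrist')
p,r,o=tool();p=p+[0,0,34.7]
print('handle top',proj(c,'wrist',p+[0,0,49]),'bottom',proj(c,'wrist',p+[0,0,-59]))
for z in (49,-59): 
  print([proj(c,'wrist',p+r.apply([-z,a,b])).round(1).tolist()[0] for a,b in [(-11,-11),(11,-11),(-11,11),(11,11)]])
print(r.apply([0,0,1]))
for n,(x,y,z) in dict(lw=(61,40,32),lb=(-11,40,32),lbb=(-11,40,0),lip=(73,40,2)).items():
  print(n,proj(c,'wrist',p+r.apply([61-z,-x,-y])).round(1))
"
```

```text
handle top [[314.7973122  310.15897962]] bottom [[316.40084832 215.10310819]]
[[284.3, 284.9], [346.1, 285.1], [287.1, 331.5], [343.5, 331.6]]
[[300.0, 200.0], [332.3, 200.1], [300.5, 230.0], [331.8, 230.1]]
[-0.08812195 -0.99610607  0.0026868 ]
lw [[212.  166.7]]
lb [[335.5 165.6]]
lbb [[332.7 157.4]]
lip [[209.8 159.2]]
```

Emit:
arm_command --increments '[[[0.4,0.02,-0.05],0,255],[[0.9,0.02,-0.05],0,255],[[1.4,0.02,-0.05],0,255],[[1.7,0.02,-0.05],0,255],[[1.77,0.02,-0.05],0,255],[[1.77,0.02,-0.05],0,255]]'

```text
clock: 14.55
tool_pos: [656.5, -275.3, 47.6]
tcp_rot: [-0.52, -0.478, 0.523, -0.477]
force: [0.2, 0.2, -1.1]
width: 0.245
```

```bash
python3 -c "
from h import *
plan(tray(74,0,66),-4.9)
"
```

```text
t 14.55 TIP [ 656.6 -275.2   82.3] psi -5.1 w 0.245 F [ 0.2  0.2 -1.1] | shift [ 0.407 -0.248 -0.002] turn -0.025
```

Emit:
arm_command --increments '[[[0.1,-0.06,0],0,255],[[0.2,-0.12,0],0,255],[[0.3,-0.18,0],0,255],[[0.38,-0.25,0],0,255],[[0.4,-0.25,0],0,255]]'

```text
clock: 15.05
tool_pos: [645.7, -274.6, 31.1]
tcp_rot: [-0.52, -0.478, 0.523, -0.477]
force: [-0.5, -0.1, -1.2]
width: 0.248
```

```bash
python3 -c "
from h import *
plan(tray(74,0,65),-4.9)
s=cams.camera('scene');crop(cv2.convertScaleAbs(s['img'],alpha=1.5),150,120,270,250,5,'pics/s14.png')
"
```

```text
t 15.05 TIP [ 645.8 -274.5   65.8] psi -5.1 w 0.248 F [-0.5 -0.1 -1.2] | shift [ 0.019  0.022 -0.007] turn -0.027
```

Emit:
arm_command --increments '[[[0.02,0,0],0,255],[[0.04,0,0],0,255],[[0.05,0,0],0,255]]'

```text
clock: 15.4
tool_pos: [646.3, -274.6, 30.4]
tcp_rot: [-0.52, -0.477, 0.523, -0.477]
force: [-3.2, 0.9, 8.1]
width: 0.245
```

```bash
python3 -c "
from h import *
plan(tray(24,0,64),-4.9)
"
```

```text
t 15.4 TIP [ 646.4 -274.6   65.1] psi -5.1 w 0.245 F [-3.2  0.9  8.1] | shift [ 0.032 -1.243 -0.003] turn -0.028
```

Emit:
arm_command --increments '[[[0.01,-0.1,0],0,255],[[0.01,-0.25,0],0,255],[[0.01,-0.4,0],0,255],[[0.01,-0.55,0],0,255],[[0.01,-0.7,0],0,255],[[0.01,-0.85,0],0,255],[[0.01,-1.0,0],0,255],[[0.01,-1.1,0],0,255]]'

```text
clock: 16.2
tool_pos: [602.1, -270.8, 30.4]
tcp_rot: [-0.52, -0.477, 0.523, -0.477]
force: [2.3, -0.7, 2.4]
width: 0.248
```

```bash
python3 -c "
from h import *
plan(tray(-12,0,65),-4.9)
c=cams.camera('wrist'); cv2.imwrite('pics/w15.png',cv2.convertScaleAbs(c['img'],alpha=1.5))
"
```

```text
t 16.2 TIP [ 602.2 -270.7   65.1] psi -5.1 w 0.248 F [ 2.3 -0.7  2.4] | shift [ 0.006 -1.034 -0.002] turn -0.029
```

Emit:
arm_command --increments '[[[0.01,-0.1,0],0,255],[[0.01,-0.25,0],0,255],[[0.01,-0.4,0],0,255],[[0.01,-0.55,0],0,255],[[0.01,-0.7,0],0,255],[[0.01,-0.83,0],0,255],[[0.01,-0.95,0],0,255],[[0.01,-0.98,0],0,255]]'

```text
clock: 17.05
tool_pos: [562.1, -267.4, 30.4]
tcp_rot: [-0.52, -0.477, 0.523, -0.477]
force: [3.3, 0.3, 5.0]
width: 0.248
```

```bash
python3 -c "
from h import *
plan(tray(-12,0,65),-4.9)
c=cams.camera('wrist'); cv2.imwrite('pics/w16.png',cv2.convertScaleAbs(c['img'],alpha=1.5))
"
```

```text
t 17.05 TIP [ 562.2 -267.3   65.1] psi -5.1 w 0.248 F [3.3 0.3 5. ] | shift [ 0.002 -0.031 -0.006] turn -0.031
```

Emit:
arm_command --increments '[[[0,-0.05,0],0,255],[[-0.08,-0.15,0],0,255],[[-0.18,-0.27,0],0,255],[[-0.29,-0.4,0],0,255],[[-0.4,-0.53,0],0,255],[[-0.5,-0.65,0],0,255],[[-0.6,-0.77,0],0,255],[[-0.62,-0.8,0],0,255]]'

```text
clock: 17.9
tool_pos: [529.9, -264.9, 55.4]
tcp_rot: [-0.52, -0.477, 0.523, -0.478]
force: [5.0, -0.4, -0.5]
width: 0.251
```

```bash
python3 -c "
from h import *
plan(tray(-12,0,65),-4.9)
c=cams.camera('wrist'); cv2.imwrite('pics/w17.png',cv2.convertScaleAbs(c['img'],alpha=1.5))
"
```

```text
t 17.9 TIP [ 530.1 -264.7   90.1] psi -5.1 w 0.251 F [ 5.  -0.4 -0.5] | shift [ 0.624  0.779 -0.015] turn -0.029
```

```bash
python3 -c "
from h import *
c=cams.camera('wrist');p,r,o=tool()
cT,sT=np.cos(TY),np.sin(TY)
h=np.array([p[0],p[1]])
for u,v in [(207,176),(228,205),(215,235),(215,265),(260,183)]:
  q=onz(c,'wrist',u,v,43); d=q[:2]-h; 
  t=q[:2]-TO
  print('scoop x,y(world-left+)',(-(d[0]*cT+d[1]*sT)).round(1),(-d[0]*sT+d[1]*cT).round(1),'tray',(t[0]*cT+t[1]*sT).round(1),(-t[0]*sT+t[1]*cT).round(1))
"
```

```text
scoop x,y(world-left+) 71.5 30.7 tray -114.7 30.1
scoop x,y(world-left+) 58.4 10.8 tray -101.6 10.2
scoop x,y(world-left+) 70.1 -11.0 tray -113.3 -11.6
scoop x,y(world-left+) 73.3 -34.8 tray -116.5 -35.4
scoop x,y(world-left+) 35.8 25.6 tray -78.9 25.0
```

Emit:
arm_command --increments '[[[-0.05,0,0],0,255],[[-0.12,0,0],0,255],[[-0.2,0,0],0,255],[[-0.28,0,0],0,255],[[-0.36,0,0],0,255],[[-0.42,0,0],0,255],[[-0.45,0,0],0,255]]'

```text
clock: 18.7
tool_pos: [530.0, -264.8, 73.5]
tcp_rot: [-0.52, -0.477, 0.524, -0.477]
force: [-0.7, 0.6, -1.5]
width: 0.246
```

```bash
cat >> h.py <<'E'
def balls(uv,z):
  c=cams.camera('wrist');p,r,o=tool();cT,sT=np.cos(TY),np.sin(TY)
  for u,v in uv:
    q=onz(c,'wrist',u,v,z);d=q[:2]-p[:2];t=q[:2]-TO
    print((u,v),'scoop x,left',(-(d[0]*cT+d[1]*sT)).round(1),(-d[0]*sT+d[1]*cT).round(1),'tray',(t[0]*cT+t[1]*sT).round(1),(-t[0]*sT+t[1]*cT).round(1))
def wpic(fn):
  c=cams.camera('wrist'); cv2.imwrite(fn,cv2.convertScaleAbs(c['img'],alpha=1.5))
E
python3 -c "
from h import *
plan(tray(-12,0,65),-4.9)
wpic('pics/w18.png')
"
```

```text
t 18.7 TIP [ 530.1 -264.7  108.2] psi -5.1 w 0.246 F [-0.7  0.6 -1.5] | shift [ 1.077  0.778 -0.016] turn -0.033
```

Emit:
arm_command --increments '[[[-0.06,0,0],0,255],[[-0.14,0,0],0,255],[[-0.24,0,0],0,255],[[-0.34,0,0],0,255],[[-0.42,0,0],0,255],[[-0.5,0,0],0,255],[[-0.55,0,0],0,255],[[-0.55,0,0],0,255]]'

```text
clock: 19.55
tool_pos: [530.3, -264.8, 95.9]
tcp_rot: [-0.52, -0.477, 0.524, -0.478]
force: [0.2, 0.2, -2.0]
width: 0.248
```

Emit:
arm_command --increments '[[[0,-0.62,0],0,255],[[0,-1.12,0],0,255],[[0,-1.52,0],0,255],[[0,-1.85,0],0,255],[[0,-2.1,0],0,255],[[0,-2.28,0],0,255],[[0,-2.4,0],0,255],[[0,-2.45,0],0,255]]'

```text
clock: 20.35
tool_pos: [432.6, -256.1, 96.2]
tcp_rot: [-0.52, -0.477, 0.524, -0.478]
force: [0.2, -0.8, -1.9]
width: 0.247
```

```bash
python3 -c "
from h import *
wpic('pics/w19.png')
plan(tray(-12,0,65),-4.9)
"
```

```text
t 20.4 TIP [ 432.7 -256.   130.9] psi -5.1 w 0.251 F [ 0.3 -0.3 -1.2] | shift [ 1.638  3.226 -0.018] turn -0.033
```

```bash
python3 -c "
from h import *
balls([(211,185),(256,183),(237,211),(245,252)],84)
c=cams.camera('wrist')
i=cv2.convertScaleAbs(c['img'],alpha=1.5);crop(i,140,140,280,280,5,'pics/w20.png')
s=cams.camera('scene');crop(cv2.convertScaleAbs(s['img'],alpha=1.5),200,110,300,210,6,'pics/s20.png')
print(onz(c,'wrist',171.5,219.5,12), onz(c,'wrist',171.5,219.5,60),c['position'])
"
```

```text
(211, 185) scoop x,left 69.4 24.6 tray -210.0 24.4
(256, 183) scoop x,left 38.7 25.6 tray -179.3 25.5
(237, 211) scoop x,left 52.7 6.7 tray -193.3 6.5
(245, 252) scoop x,left 49.8 -23.4 tray -190.4 -23.5
[ 289.41911433 -270.8091549    12.        ] [ 317.02496716 -255.26499623   60.        ] [ 440.21631451 -185.89905915  274.20039833]
```

```bash
cat >> h.py <<'E'
PF=np.array([1,2,3,3.6,3.6,3,2,1]);PF=PF.cumsum()/PF.sum()
def rows(P,psi,claw=255):
    p,r,o=tool(); M=r.as_matrix(); p=p-OFF*M[:,0]; d=M.T@(np.asarray(P,float)-p)/40
    cur=np.degrees(np.arctan2(M[1,1],M[0,1])); t=-((psi-cur+90)%180-90)/6
    print("t",round(o["clock"],2),"TIP",p.round(1),"psi",round(cur,1),"J7",round(o["joint_positions"][6],2),"dist",np.linalg.norm(d*40).round(1),"turn",round(t,2))
    print([[[float(x) for x in (d*f).round(2)],round(float(t*f),2),claw] for f in PF])
E
python3 -c "
from h import *
T=cams.camera('top')
print('carton',onz(T,'top',375.5,123,100),'candle',onz(T,'top',283,131,85))
rows((471,-205,136),-33)"
```

```text
carton [790.07350699 -68.07211006 100.        ] candle [776.63380855 157.63806259  85.        ]
t 20.6 TIP [ 433.3 -255.9  130.9] psi -5.1 J7 -0.06 dist 63.5 turn 4.65
[[[-0.01, 0.04, -0.07], 0.24, 255], [[-0.02, 0.13, -0.21], 0.73, 255], [[-0.04, 0.26, -0.42], 1.45, 255], [[-0.07, 0.41, -0.68], 2.33, 255], [[-0.09, 0.57, -0.93], 3.2, 255], [[-0.11, 0.7, -1.14], 3.93, 255], [[-0.13, 0.78, -1.28], 4.41, 255], [[-0.14, 0.82, -1.35], 4.65, 255]]
```

Emit:
arm_command --increments '[[[-0.01,0.04,-0.07],0.24,255],[[-0.02,0.13,-0.21],0.73,255],[[-0.04,0.26,-0.42],1.45,255],[[-0.07,0.41,-0.68],2.33,255],[[-0.09,0.57,-0.93],3.2,255],[[-0.11,0.7,-1.14],3.93,255],[[-0.13,0.78,-1.28],4.41,255],[[-0.14,0.82,-1.35],4.65,255]]'

```text
clock: 21.4
tool_pos: [471.6, -204.0, 101.6]
tcp_rot: [-0.62, -0.336, 0.623, -0.338]
force: [-0.1, 0.0, -2.5]
width: 0.249
```

```bash
python3 -c "
from h import *
wpic('pics/w21.png')
rows((510,-145,141),-61)"
```

```text
t 21.45 TIP [ 471.7 -203.8  136.4] psi -33.1 J7 -0.57 dist 70.3 turn 4.66
[[[-0.01, 0.0, -0.09], 0.24, 255], [[-0.02, 0.0, -0.27], 0.73, 255], [[-0.04, 0.0, -0.55], 1.46, 255], [[-0.06, 0.0, -0.88], 2.33, 255], [[-0.08, 0.0, -1.21], 3.2, 255], [[-0.1, 0.0, -1.48], 3.93, 255], [[-0.12, 0.0, -1.66], 4.41, 255], [[-0.12, 0.0, -1.75], 4.66, 255]]
```

```bash
cat >> h.py <<'E'
def sb(uv,z=None):
  c=cams.camera('wrist');p,r,o=tool()
  if z is None: z=p[2]+OFF-61+14
  for u,v in uv:
    d=r.inv().apply(onz(c,'wrist',u,v,z)-p); print((u,v),'scoop fwd',(-d[1]).round(1),'left',(-d[2]).round(1))
E
python3 -c "
from h import *
sb([(209,189.5),(254,185),(235,216),(244,249)])
c=cams.camera('wrist')
i=cv2.convertScaleAbs(c['img'],alpha=1.5);crop(i,180,140,320,280,5,'pics/w22.png')"
```

```text
(209, 189.5) scoop fwd 70.9 left 22.5
(254, 185) scoop fwd 39.8 left 25.2
(235, 216) scoop fwd 54.2 left 4.1
(244, 249) scoop fwd 50.0 left -20.2
```

Emit:
arm_command --increments '[[[0,-0.6,0],0,255],[[0,-1.05,0],0,255],[[0,-1.42,0],0,255],[[0,-1.7,0],0,255],[[0,-1.9,0],0,255],[[0,-2.03,0],0,255],[[0,-2.1,0],0,255],[[0,-2.13,0],0,255]]'

```text
clock: 22.35
tool_pos: [399.5, -158.8, 101.5]
tcp_rot: [-0.62, -0.337, 0.623, -0.339]
force: [0.0, -0.4, -1.6]
width: 0.252
```

```bash
python3 -c "
from h import *
wpic('pics/w23.png')
rows((430,-130,141),-61)"
```

```text
t 22.4 TIP [ 399.5 -158.6  136.2] psi -32.9 J7 -0.61 dist 42.1 turn 4.68
[[[-0.01, 0.01, -0.05], 0.24, 255], [[-0.02, 0.04, -0.16], 0.73, 255], [[-0.04, 0.08, -0.32], 1.46, 255], [[-0.06, 0.13, -0.51], 2.34, 255], [[-0.09, 0.17, -0.7], 3.22, 255], [[-0.11, 0.21, -0.85], 3.95, 255], [[-0.12, 0.24, -0.96], 4.44, 255], [[-0.13, 0.25, -1.01], 4.68, 255]]
```

Emit:
arm_command --increments '[[[-0.01,0.01,-0.05],0.24,255],[[-0.02,0.04,-0.16],0.73,255],[[-0.04,0.08,-0.32],1.46,255],[[-0.06,0.13,-0.51],2.34,255],[[-0.09,0.17,-0.7],3.22,255],[[-0.11,0.21,-0.85],3.95,255],[[-0.12,0.24,-0.96],4.44,255],[[-0.13,0.25,-1.01],4.68,255]]'

```text
clock: 23.2
tool_pos: [430.7, -129.8, 106.5]
tcp_rot: [-0.684, -0.175, 0.686, -0.178]
force: [-0.1, 0.6, -1.9]
width: 0.251
```

```bash
python3 -c "
from h import *
wpic('pics/w24.png')
rows((485,-145,143),-90)"
```

```text
t 23.25 TIP [ 430.7 -129.5  141.3] psi -61.1 J7 -1.1 dist 56.5 turn 4.81
[[[-0.0, 0.05, -0.05], 0.25, 255], [[-0.01, 0.16, -0.16], 0.75, 255], [[-0.01, 0.31, -0.31], 1.5, 255], [[-0.02, 0.5, -0.5], 2.41, 255], [[-0.03, 0.68, -0.69], 3.31, 255], [[-0.04, 0.84, -0.85], 4.06, 255], [[-0.04, 0.94, -0.95], 4.56, 255], [[-0.04, 0.99, -1.0], 4.81, 255]]
```

Balls stay put. Continuing the gentle rotation and move.

Emit:
arm_command --increments '[[[0,0.05,-0.05],0.25,255],[[-0.01,0.16,-0.16],0.75,255],[[-0.01,0.31,-0.31],1.5,255],[[-0.02,0.5,-0.5],2.41,255],[[-0.03,0.68,-0.69],3.31,255],[[-0.04,0.84,-0.85],4.06,255],[[-0.04,0.94,-0.95],4.56,255],[[-0.04,0.99,-1.0],4.81,255]]'

```text
clock: 24.05
tool_pos: [485.3, -145.5, 108.0]
tcp_rot: [-0.706, 0.002, 0.708, -0.001]
force: [-1.1, 0.3, -2.9]
width: 0.251
```

```bash
python3 -c "
from h import *
rows((540,-115,145),-90)"
```

```text
t 24.05 TIP [ 485.4 -145.3  142.7] psi -90.1 J7 -1.52 dist 62.5 turn -0.02
[[[-0.0, -0.04, -0.07], -0.0, 255], [[-0.01, -0.12, -0.21], -0.0, 255], [[-0.02, -0.24, -0.43], -0.01, 255], [[-0.03, -0.38, -0.68], -0.01, 255], [[-0.04, -0.52, -0.94], -0.01, 255], [[-0.05, -0.64, -1.15], -0.02, 255], [[-0.06, -0.72, -1.29], -0.02, 255], [[-0.06, -0.76, -1.36], -0.02, 255]]
```

Emit:
arm_command --increments '[[[0,-0.04,-0.07],0,255],[[-0.01,-0.12,-0.21],0,255],[[-0.02,-0.24,-0.43],0,255],[[-0.03,-0.38,-0.68],0,255],[[-0.04,-0.52,-0.94],0,255],[[-0.05,-0.64,-1.15],0,255],[[-0.06,-0.72,-1.29],0,255],[[-0.06,-0.76,-1.36],0,255]]'

```text
clock: 24.85
tool_pos: [540.5, -114.5, 110.1]
tcp_rot: [-0.707, 0.002, 0.708, -0.001]
force: [0.1, 0.3, -1.8]
width: 0.247
```

```bash
python3 -c "
from h import *
rows((588,-70,145),-90)
wpic('pics/w25.png')"
```

```text
t 24.85 TIP [ 540.5 -114.3  144.8] psi -90.1 J7 -1.6 dist 64.9 turn -0.01
[[[-0.0, -0.06, -0.06], -0.0, 255], [[-0.0, -0.17, -0.19], -0.0, 255], [[-0.0, -0.35, -0.37], -0.0, 255], [[-0.01, -0.55, -0.59], -0.01, 255], [[-0.01, -0.76, -0.81], -0.01, 255], [[-0.01, -0.94, -1.0], -0.01, 255], [[-0.01, -1.05, -1.12], -0.01, 255], [[-0.01, -1.11, -1.19], -0.01, 255]]
```

Emit:
arm_command --increments '[[[0,-0.06,-0.06],0,255],[[0,-0.17,-0.19],0,255],[[0,-0.35,-0.37],0,255],[[-0.01,-0.55,-0.59],0,255],[[-0.01,-0.76,-0.81],0,255],[[-0.01,-0.94,-1.0],0,255],[[-0.01,-1.05,-1.12],0,255],[[-0.01,-1.11,-1.19],0,255]]'

```text
clock: 25.7
tool_pos: [588.7, -69.2, 110.1]
tcp_rot: [-0.707, 0.001, 0.708, -0.001]
force: [-0.4, -0.1, -1.5]
width: 0.248
```

```bash
python3 -c "
from h import *
rows((588,-12,141),-90)
wpic('pics/w26.png')"
```

```text
t 25.7 TIP [588.8 -69.1 144.8] psi -90.0 J7 -1.68 dist 57.2 turn -0.0
[[[0.0, -0.07, 0.0], -0.0, 255], [[0.01, -0.22, 0.0], -0.0, 255], [[0.03, -0.45, 0.01], -0.0, 255], [[0.05, -0.71, 0.01], -0.0, 255], [[0.06, -0.98, 0.01], -0.0, 255], [[0.08, -1.2, 0.02], -0.0, 255], [[0.09, -1.35, 0.02], -0.0, 255], [[0.09, -1.43, 0.02], -0.0, 255]]
```

Emit:
arm_command --increments '[[[0,-0.07,0],0,255],[[0.01,-0.22,0],0,255],[[0.03,-0.45,0.01],0,255],[[0.05,-0.71,0.01],0,255],[[0.06,-0.98,0.01],0,255],[[0.08,-1.2,0.02],0,255],[[0.09,-1.35,0.02],0,255],[[0.09,-1.43,0.02],0,255]]'

```text
clock: 26.55
tool_pos: [588.1, -10.8, 106.3]
tcp_rot: [-0.707, 0.001, 0.708, -0.001]
force: [0.2, 0.5, -1.1]
width: 0.246
```

```bash
python3 -c "
from h import *
wpic('pics/w27.png')
rows((588,-12,140),-90)
s=cams.camera('scene');crop(cv2.convertScaleAbs(s['img'],alpha=1.5),220,110,360,250,5,'pics/s27.png')"
```

```text
t 26.6 TIP [588.2 -10.5 141. ] psi -89.9 J7 -1.78 dist 1.8 turn 0.01
[[[0.0, 0.0, 0.0], 0.0, 255], [[0.0, 0.01, 0.0], 0.0, 255], [[0.01, 0.01, 0.0], 0.0, 255], [[0.01, 0.02, 0.0], 0.0, 255], [[0.02, 0.02, 0.0], 0.01, 255], [[0.02, 0.03, 0.0], 0.01, 255], [[0.02, 0.03, 0.0], 0.01, 255], [[0.03, 0.04, 0.0], 0.01, 255]]
```

```bash
python3 -c "
from h import *
rows((588,-55,140.5),-90)"
```

```text
t 26.65 TIP [588.2 -11.3 141.1] psi -90.0 J7 -1.78 dist 43.7 turn 0.0
[[[0.0, 0.06, 0.0], 0.0, 255], [[0.0, 0.17, 0.0], 0.0, 255], [[0.01, 0.34, 0.0], 0.0, 255], [[0.01, 0.55, 0.0], 0.0, 255], [[0.01, 0.75, 0.0], 0.0, 255], [[0.01, 0.92, 0.01], 0.0, 255], [[0.02, 1.04, 0.01], 0.0, 255], [[0.02, 1.09, 0.01], 0.0, 255]]
```

Emit:
arm_command --increments '[[[0,0.06,0],0,255],[[0,0.17,0],0,255],[[0,0.34,0],0,255],[[0,0.55,0],0,255],[[0,0.75,0],0,255],[[0,0.92,0],0,255],[[0,1.04,0],0,255],[[0,1.09,0],0,255]]'

```text
clock: 27.45
tool_pos: [588.2, -55.8, 106.4]
tcp_rot: [-0.707, 0.001, 0.708, -0.001]
force: [-0.8, 0.3, -2.0]
width: 0.245
```

Emit:
arm_command --increments '[[[0,-0.5,0],0,255],[[0,-1.1,0],0,255],[[0,0.15,0],0,255],[[0,1.1,0],0,255],[[0,1.1,0],0,255],[[0,1.1,0],0,255]]'

```text
clock: 28.05
tool_pos: [588.0, -100.9, 106.5]
tcp_rot: [-0.707, 0.002, 0.708, -0.0]
force: [-0.3, 0.6, -0.1]
width: 0.249
```

```bash
python3 -c "
from h import *
wpic('pics/w28.png')
rows((588,-12,140),-90)
s=cams.camera('scene');crop(cv2.convertScaleAbs(s['img'],alpha=1.5),220,110,360,250,5,'pics/s28.png')"
```

```text
t 28.1 TIP [588.2 -99.2 141.3] psi -90.0 J7 -1.63 dist 87.2 turn -0.01
[[[0.0, -0.11, 0.0], -0.0, 255], [[0.0, -0.34, 0.0], -0.0, 255], [[0.01, -0.68, 0.0], -0.0, 255], [[0.01, -1.09, 0.0], -0.0, 255], [[0.02, -1.5, 0.0], -0.0, 255], [[0.02, -1.84, 0.01], -0.0, 255], [[0.03, -2.07, 0.01], -0.01, 255], [[0.03, -2.18, 0.01], -0.01, 255]]
```

```bash
python3 -c "
from h import *
T=cams.camera('top');S=cams.camera('scene')
print(proj(T,'top',(289,-271,12)),proj(S,'scene',(289,-271,12)))
crop(cv2.convertScaleAbs(T['img'],alpha=1.5),400,230,540,370,5,'pics/t29.png')
crop(cv2.convertScaleAbs(S['img'],alpha=1.5),180,110,280,210,6,'pics/s29.png')"
```

```text
[[459.31643123 331.3982352 ]] [[229.90321539 156.66748262]]
```

```bash
python3 -c "
from h import *
S=cams.camera('scene'); print(onz(S,'scene',231.6,154.4,12))
plan((229,-421,120),60)"
```

```text
[ 274.0269442  -269.18525038   12.        ]
t 28.3 TIP [588.3 -98.3 141.4] psi -89.9 w 0.247 F [-0.1 -0.6 -0.5] | shift [0.567 8.052 8.994] turn 5.014
```

Emit:
arm_command --increments '[[[0,0.6,0.7],0.5,255],[[0,1.5,1.7],1.5,255],[[0,8.05,9],5,255],[[0,8.05,9],5,255],[[0,8.05,9],5,255],[[0,8.05,9],5,255],[[0,8.05,9],5,255],[[0,8.05,9],5,255]]'

```text
clock: 29.1
tool_pos: [299.4, -357.2, 108.1]
tcp_rot: [0.684, -0.183, -0.683, -0.181]
force: [0.3, -0.3, -0.8]
width: 0.248
```

```bash
python3 -c "
from h import *
plan((229,-421,120),60)"
```

```text
t 29.1 TIP [ 299.4 -357.1  142.8] psi -119.8 w 0.248 F [ 0.3 -0.3 -0.8] | shift [0.577 2.259 0.735] turn 0.033
```

Emit:
arm_command --increments '[[[0,1.2,0.4],0,255],[[0,2.2,0.73],0,255],[[0,2.26,0.74],0,255],[[0,2.26,0.74],0,255]]'

```text
clock: 29.5
tool_pos: [228.3, -421.4, 108.4]
tcp_rot: [0.683, -0.184, -0.683, -0.181]
force: [0.3, 0.4, -1.6]
width: 0.248
```

```bash
python3 -c "
from h import *
cams.camera('wrist')
wpic('pics/w30.png')
plan((229,-421,120),60)
T=cams.camera('top');S=cams.camera('scene')
crop(cv2.convertScaleAbs(T['img'],alpha=1.5),400,280,500,380,6,'pics/t30.png')
crop(cv2.convertScaleAbs(S['img'],alpha=1.5),180,110,280,210,6,'pics/s30.png')"
```

```text
t 29.6 TIP [ 230.2 -419.9  143.1] psi -119.7 w 0.249 F [-0.2  0.6 -0.3] | shift [0.578 0.037 0.013] turn 0.052
```

```bash
python3 -c "
from h import *
T=cams.camera('top');S=cams.camera('scene')
print(onz(T,'top',459.7,337.,12),onz(S,'scene',231.2,153.8,12),tri([ray(T,'top',459.7,337),ray(S,'scene',231.2,153.8)]))
c=cams.camera('wrist');print(onz(c,'wrist',168,224,12))
sb([(168,224)],12)"
```

```text
[ 275.68898338 -271.36560616   12.        ] [ 270.44955606 -271.71963949   12.        ] (array([ 276.07595047, -269.97749858,   15.87439   ]), [0.4, 0.4])
[ 274.65388312 -269.17547798   12.        ]
(168, 224) scoop fwd 153.7 left -36.0
```

```bash
python3 -c "
from h import *
plan((184.2,-419.1,66),52)"
```

```text
t 29.9 TIP [ 229.6 -420.3  143.1] psi -119.7 w 0.247 F [ 1.   0.4 -0.8] | shift [1.927 0.531 1.004] turn 1.383
```

Emit:
arm_command --increments '[[[0,0.3,0.5],0.7,255],[[0.2,0.53,1.0],1.38,255],[[0.8,0.53,1.0],1.38,255],[[1.4,0.53,1.0],1.38,255],[[1.8,0.53,1.0],1.38,255],[[1.92,0.53,1.0],1.38,255],[[1.92,0.53,1.0],1.38,255]]'

```text
clock: 30.6
tool_pos: [183.9, -418.8, 31.3]
tcp_rot: [-0.668, 0.231, 0.669, 0.23]
force: [0.7, 0.2, -1.0]
width: 0.246
```

```bash
python3 -c "
from h import *
plan((184.2,-419.1,61),52)
wpic('pics/w31.png'); "
```

```text
t 30.6 TIP [ 183.9 -418.8   66. ] psi -128.0 w 0.246 F [ 0.7  0.2 -1. ] | shift [ 0.125  0.002 -0.011] turn -0.004
```

Touch down lightly.

Emit:
arm_command --increments '[[[0.05,0,0],0,255],[[0.1,0,0],0,255],[[0.13,0,0],0,255],[[0.13,0,0],0,255]]'

```text
clock: 31.05
tool_pos: [184.2, -419.4, 26.8]
tcp_rot: [0.669, -0.231, -0.668, -0.229]
force: [-0.6, 0.3, -2.3]
width: 0.244
```

```bash
python3 -c "
from h import *
plan((184.2,-419.1,61),52)
sb([(108,238)],12)"
```

```text
t 31.05 TIP [ 184.2 -419.3   61.5] psi -128.0 w 0.244 F [-0.6  0.3 -2.3] | shift [ 0.011 -0.003  0.003] turn -0.002
(108, 238) scoop fwd 169.1 left -18.5
```

Emit:
arm_command --increments '[[[0.03,-0.5,0],0,255],[[0.03,-1.5,0],0,255],[[0.03,-2.5,0],0,255],[[0.03,-3.45,0],0,255],[[0.03,-4.25,0],0,255],[[0.03,-4.88,0],0,255],[[0.03,-5.3,0],0,255],[[0.03,-5.52,0],0,255]]'

```text
clock: 31.9
tool_pos: [321.2, -246.0, 26.2]
tcp_rot: [0.67, -0.232, -0.668, -0.228]
force: [-4.7, -6.5, 17.8]
width: 0.249
```

```bash
python3 -c "
from h import *
plan((184.2,-419.1,61),52)
wpic('pics/w32.png')"
```

```text
t 31.9 TIP [ 321.1 -245.8   60.9] psi -127.9 w 0.249 F [-4.7 -6.5 17.8] | shift [0.019 5.522 0.036] turn 0.009
```

Emit:
arm_command --increments '[[[-0.02,-0.1,0],0,255],[[-0.02,-0.3,0],0,255],[[-0.02,-0.55,0],0,255],[[-0.02,-0.8,0],0,255],[[-0.02,-1.05,0],0,255],[[-0.02,-1.3,0],0,255],[[-0.02,-1.5,0],0,255],[[-0.02,-1.6,0],0,255]]'

```text
clock: 32.75
tool_pos: [361.8, -193.9, 26.7]
tcp_rot: [0.67, -0.231, -0.668, -0.228]
force: [0.6, 0.1, -1.4]
width: 0.254
```

```bash
python3 -c "
from h import *
plan((184.2,-419.1,61),52)
wpic('pics/w33.png')"
```

```text
t 32.75 TIP [ 361.7 -193.7   61.4] psi -127.8 w 0.254 F [ 0.6  0.1 -1.4] | shift [0.032 7.173 0.049] turn 0.027
```

Emit:
arm_command --increments '[[[0.0,-0.1,0],0,255],[[0.0,-0.3,0],0,255],[[0.0,-0.55,0],0,255],[[0.0,-0.8,0],0,255],[[0.0,-1.05,0],0,255],[[0.0,-1.3,0],0,255],[[0.0,-1.5,0],0,255],[[0.0,-1.6,0],0,255]]'

```text
clock: 33.6
tool_pos: [401.9, -142.2, 26.5]
tcp_rot: [0.67, -0.23, -0.668, -0.227]
force: [0.3, 0.4, -1.1]
width: 0.245
```

```bash
python3 -c "
from h import *
plan((184.2,-419.1,61),52)
wpic('pics/w34.png')"
```

```text
t 33.6 TIP [ 401.8 -142.1   61.2] psi -127.8 w 0.245 F [ 0.3  0.4 -1.1] | shift [0.029 8.807 0.061] turn 0.041
```

Emit:
arm_command --increments '[[[0.0,-0.1,0],0,255],[[0.0,-0.3,0],0,255],[[0.0,-0.55,0],0,255],[[0.0,-0.8,0],0,255],[[0.0,-1.05,0],0,255],[[0.0,-1.3,0],0,255],[[0.0,-1.5,0],0,255],[[0.0,-1.6,0],0,255]]'

```text
clock: 34.45
tool_pos: [441.7, -90.6, 26.4]
tcp_rot: [0.67, -0.23, -0.668, -0.227]
force: [-1.0, -2.8, 2.6]
width: 0.248
```

```bash
python3 -c "
from h import *
plan((184.2,-419.1,61),52)
wpic('pics/w35.png')"
```

```text
t 34.45 TIP [441.6 -90.5  61.1] psi -127.7 w 0.248 F [-1.  -2.8  2.6] | shift [ 0.028 10.436  0.072] turn 0.054
```

```bash
python3 -c "
from h import *
sb([(202,250)],12)
c=cams.camera('wrist');print(onz(c,'wrist',202,250,12), [onz(c,'wrist',u,v,12).round(1) for u,v in [(195,192),(111,250),(5,322),(118,36)]])
p=np.array([400.5,-61,61.3]);plan(p,52)"
```

```text
(202, 250) scoop fwd 83.4 left -23.9
[473.83432619 -10.26776405  12.        ] [array([508. , -36.7,  12. ]), array([521.9,  60.5,  12. ]), array([577.8, 355.1,  12. ]), array([635.7, -60.6,  12. ])]
t 34.6 TIP [441.6 -90.8  61.2] psi -127.7 w 0.251 F [-0.7  0.9  1.8] | shift [-0.01   0.04   1.269] turn 0.048
```

Emit:
arm_command --increments '[[[-0.06,0.4,0],0,255],[[-0.06,0.4,0.3],0,255],[[-0.06,0.4,0.9],0,255],[[-0.06,0.4,1.25],0,255],[[-0.03,0.4,1.25],0,255],[[0,0.35,1.25],0,255],[[0,0.3,1.25],0,255]]'

```text
clock: 35.3
tool_pos: [394.5, -70.6, 26.3]
tcp_rot: [0.67, -0.23, -0.668, -0.227]
force: [-3.3, -2.3, 7.4]
width: 0.247
```

```bash
python3 -c "
from h import *
plan((404,-60,61),52)
wpic('pics/w36.png')"
```

```text
t 35.3 TIP [394.4 -70.5  61. ] psi -127.8 w 0.247 F [-3.3 -2.3  7.4] | shift [-0.002 -0.353 -0.029] turn 0.04
```

```bash
python3 -c "
from h import *
sb([(172,183.5)],12)
c=cams.camera('wrist');print(onz(c,'wrist',172,183.5,12), c['position'])"
```

```text
(172, 183.5) scoop fwd 100.2 left 25.5
[476.29774153  -6.88018564  12.        ] [ 450.16966671 -112.17518328  204.8932592 ]
```

Emit:
arm_command --increments '[[[-0.01,-0.15,0],0,255],[[-0.01,-0.4,0],0,255],[[-0.01,-0.65,0],0,255],[[-0.01,-0.9,0],0,255],[[-0.01,-1.1,0],0,255],[[-0.01,-1.3,0],0,255],[[-0.01,-1.45,0],0,255],[[-0.01,-1.5,0],0,255]]'

```text
clock: 36.25
tool_pos: [432.1, -22.2, 26.5]
tcp_rot: [0.671, -0.23, -0.668, -0.227]
force: [-0.3, -0.4, -1.3]
width: 0.248
```

```bash
python3 -c "
from h import *
plan((404,-60,61),52)
wpic('pics/w37.png')"
```

```text
t 36.25 TIP [432.  -22.1  61.2] psi -127.7 w 0.248 F [-0.3 -0.4 -1.3] | shift [ 0.008  1.178 -0.027] turn 0.051
```

```bash
python3 -c "
from h import *
sb([(193,184)],12)
c=cams.camera('wrist');b=onz(c,'wrist',193,184,12);print(b, [onz(c,'wrist',u,v,12).round(1) for u,v in [(260,120),(10,298)]])
h=b[:2]-105*np.array([.985,-.174]); print(h,np.hypot(*h))
plan((h[0],h[1],75),-10)"
```

```text
(193, 184) scoop fwd 84.5 left 24.8
[502.88109637  28.50228881  12.        ] [array([505.6, -34.5,  12. ]), array([575.3, 349.5,  12. ])]
[399.45609637  46.77228881] 402.1850568148722
t 36.4 TIP [431.4 -22.8  61.2] psi -127.8 w 0.247 F [-0.2 -0.2 -0.4] | shift [-0.354 -0.885  1.696] turn 10.375
```

Emit:
arm_command --increments '[[[-0.5,0.2,0],0,255],[[-1.0,0.2,0.2],1,255],[[-1.0,-0.1,0.6],2.4,255],[[-1.0,-0.5,1.2],3.8,255],[[-1.0,-0.88,1.7],5.2,255],[[-1.0,-0.88,1.7],6.6,255],[[-1.0,-0.88,1.7],8,255],[[-1.0,-0.88,1.7],9.4,255]]'

```text
clock: 37.2
tool_pos: [399.1, 46.5, 66.5]
tcp_rot: [-0.482, 0.519, 0.478, 0.519]
force: [-0.9, 0.6, -2.9]
width: 0.252
```

```bash
python3 -c "
from h import *
plan((400,46,75),-10)"
```

```text
t 37.2 TIP [399.   46.6 101.2] psi 175.5 w 0.252 F [-0.9  0.6 -2.9] | shift [ 0.655 -0.023 -0.011] turn 0.913
```

Emit:
arm_command --increments '[[[0,0,0],0.9,255],[[0,0,0],0.9,255],[[0,0,0],0.9,255]]'

```text
clock: 37.5
tool_pos: [398.8, 46.5, 66.3]
tcp_rot: [-0.458, 0.541, 0.454, 0.54]
force: [0.5, 0.2, -1.0]
width: 0.249
```

```bash
python3 -c "
from h import *
plan((400,46,64),-10)
wpic('pics/w38.png')"
```

```text
t 37.5 TIP [398.7  46.6 101. ] psi 170.3 w 0.249 F [ 0.5  0.2 -1. ] | shift [ 0.925 -0.031 -0.006] turn 0.043
```

Emit:
arm_command --increments '[[[0.4,0,0],0,255],[[0.8,0,0],0,255],[[0.95,0,0],0,255],[[1.0,0,0],0,255],[[1.01,0,0],0,255],[[1.01,0,0],0,255]]'

```text
clock: 38.15
tool_pos: [398.9, 46.1, 26.5]
tcp_rot: [-0.457, 0.541, 0.454, 0.541]
force: [0.1, 0.1, 0.3]
width: 0.251
```

```bash
python3 -c "
from h import *
plan((400,46,61),-10.2)
c=cams.camera('wrist')
i=cv2.convertScaleAbs(c['img'],alpha=1.5);crop(i,120,120,260,260,5,'pics/w39.png')"
```

```text
t 38.15 TIP [398.8  46.2  61.2] psi 170.2 w 0.251 F [0.1 0.1 0.3] | shift [ 0.004 -0.031 -0.001] turn 0.074
```

Emit:
arm_command --increments '[[[0.02,-0.12,0],0,255],[[0.02,-0.27,0],0,255],[[0.02,-0.42,0],0,255],[[0.02,-0.57,0],0,255],[[0.02,-0.72,0],0,255],[[0.02,-0.87,0],0,255],[[0.02,-1.0,0],0,255],[[0.02,-1.05,0],0,255]]'

```text
clock: 39.0
tool_pos: [441.0, 39.3, 26.1]
tcp_rot: [-0.457, 0.54, 0.454, 0.541]
force: [-5.0, 0.5, 9.7]
width: 0.245
```

```bash
python3 -c "
from h import *
plan((440,40,61),-10.2)
c=cams.camera('wrist')
i=cv2.convertScaleAbs(c['img'],alpha=1.5);crop(i,120,120,260,260,5,'pics/w40.png')"
```

```text
t 39.0 TIP [440.9  39.4  60.8] psi 170.3 w 0.245 F [-5.   0.5  9.7] | shift [-0.005  0.024  0.012] turn 0.08
```

```bash
python3 -c "
from h import *
sb([(221.6,223.6)])
rows((440.9,39.4,101),-10.2)"
```

```text
(221.6, 223.6) scoop fwd 65.3 left -3.1
t 39.1 TIP [440.8  39.4  60.8] psi 170.3 J7 -2.78 dist 40.2 turn 0.08
[[[-0.05, -0.0, -0.0], 0.0, 255], [[-0.16, -0.0, -0.0], 0.01, 255], [[-0.31, -0.0, -0.0], 0.02, 255], [[-0.5, -0.0, -0.0], 0.04, 255], [[-0.69, -0.0, -0.0], 0.05, 255], [[-0.85, -0.0, -0.0], 0.07, 255], [[-0.95, -0.01, -0.0], 0.07, 255], [[-1.0, -0.01, -0.0], 0.08, 255]]
```

Emit:
arm_command --increments '[[[-0.02,0.03,0],0,255],[[-0.08,0.06,0],0,255],[[-0.22,0.08,0],0,255],[[-0.4,0.08,0],0,255],[[-0.6,0.08,0],0,255],[[-0.8,0.08,0],0,255],[[-0.95,0.08,0],0,255],[[-1.0,0.08,0],0,255]]'

```text
clock: 39.9
tool_pos: [438.1, 40.0, 66.9]
tcp_rot: [-0.458, 0.54, 0.454, 0.541]
force: [0.8, 0.5, -1.9]
width: 0.25
```

Emit:
arm_command --increments '[[[-0.1,0,0],0,255],[[-0.25,0,0],0,255],[[-0.45,0,0],0,255],[[-0.65,0,0],0,255],[[-0.85,0,0],0,255],[[-1.0,0,0],0,255],[[-1.05,0,0],0,255],[[-1.05,0,0],0,255]]'

```text
clock: 40.7
tool_pos: [438.0, 40.3, 109.2]
tcp_rot: [-0.458, 0.54, 0.454, 0.541]
force: [0.8, 0.4, -2.1]
width: 0.247
```

```bash
python3 -c "
from h import *
rows((533,23,144),-10.2)
wpic('pics/w41.png')"
```

```text
t 40.7 TIP [437.9  40.4 143.9] psi 170.3 J7 -2.85 dist 96.7 turn 0.08
[[[0.0, -0.13, -0.0], 0.0, 255], [[0.0, -0.38, -0.0], 0.01, 255], [[0.0, -0.76, -0.01], 0.03, 255], [[0.0, -1.21, -0.01], 0.04, 255], [[0.01, -1.66, -0.02], 0.06, 255], [[0.01, -2.04, -0.02], 0.07, 255], [[0.01, -2.29, -0.03], 0.08, 255], [[0.01, -2.42, -0.03], 0.08, 255]]
```

Emit:
arm_command --increments '[[[0,-0.13,0],-0.1,255],[[0,-0.38,0],-0.3,255],[[0,-0.76,-0.01],-0.6,255],[[0,-1.15,-0.01],-0.9,255],[[0,-1.5,-0.02],-1.2,255],[[0,-1.8,-0.02],-1.5,255],[[0,-2.0,-0.02],-1.7,255],[[0,-2.1,-0.02],-1.8,255]]'

```text
clock: 41.55
tool_pos: [521.3, 25.0, 109.1]
tcp_rot: [0.507, -0.495, -0.503, -0.495]
force: [0.2, 0.1, -1.8]
width: 0.243
```

```bash
python3 -c "
from h import *
rows((533,18,144),0)
wpic('pics/w42.png')"
```

```text
t 41.55 TIP [521.2  25.1 143.8] psi -178.8 J7 -2.67 dist 13.8 turn 0.19
[[[-0.0, -0.02, -0.01], 0.01, 255], [[-0.0, -0.05, -0.03], 0.03, 255], [[-0.0, -0.09, -0.06], 0.06, 255], [[-0.0, -0.15, -0.09], 0.1, 255], [[-0.0, -0.2, -0.13], 0.13, 255], [[-0.0, -0.25, -0.15], 0.16, 255], [[-0.0, -0.28, -0.17], 0.18, 255], [[-0.0, -0.29, -0.18], 0.19, 255]]
```

Emit:
arm_command --increments '[[[0,-0.5,-0.1],0,255],[[0,-1.0,-0.15],0,255],[[0,0.2,-0.15],0,255],[[0,1.0,-0.15],0,255],[[0,1.0,-0.15],0,255],[[0,1.0,-0.15],0,255]]'

```text
clock: 42.2
tool_pos: [481.2, 18.6, 109.3]
tcp_rot: [0.507, -0.494, -0.503, -0.496]
force: [0.8, -0.2, -0.4]
width: 0.248
```

```bash
python3 -c "
from h import *
rows((478,18,144),0)
wpic('pics/w43.png')"
```

```text
t 42.2 TIP [481.   18.7 144. ] psi -178.8 J7 -2.66 dist 3.1 turn 0.2
[[[0.0, 0.0, -0.0], 0.01, 255], [[0.0, 0.01, -0.0], 0.03, 255], [[0.0, 0.02, -0.01], 0.06, 255], [[0.0, 0.04, -0.01], 0.1, 255], [[0.0, 0.05, -0.01], 0.13, 255], [[0.0, 0.06, -0.01], 0.17, 255], [[0.0, 0.07, -0.02], 0.19, 255], [[0.0, 0.08, -0.02], 0.2, 255]]
```

```bash
python3 -c "
from h import *
print(tray(-25,0,145))
plan(tray(-25,0,145),-4.9)"
```

```text
(np.float64(548.0913675952273), np.float64(-265.8645769215658), 145)
t 42.25 TIP [482.   18.7 144.1] psi -178.8 w 0.252 F [ 0.3 -0.3 -1.2] | shift [ 6.000e-03 -1.504e+00 -7.146e+00] turn 1.016
```

Emit:
arm_command --increments '[[[0,-0.2,-0.6],0,255],[[0,-0.6,-1.7],0,255],[[0,-1.5,-7.15],0,255],[[0,-1.5,-7.15],0,255],[[0,-1.5,-7.15],0,255],[[0,-1.5,-7.15],0,255],[[0,-1.5,-7.15],1,255],[[0,-1.5,-7.15],1,255]]'

```text
clock: 43.05
tool_pos: [548.3, -271.5, 110.5]
tcp_rot: [-0.48, 0.522, 0.473, 0.523]
force: [-0.8, 0.8, -0.6]
width: 0.252
```

```bash
python3 -c "
from h import *
plan(tray(-25,0,145),-4.9)
print(env.get_obs()['joint_positions'][6])
T=cams.camera('top');S=cams.camera('scene')
crop(cv2.convertScaleAbs(T['img'],alpha=1.5),290,150,430,290,5,'pics/t44.png')
crop(cv2.convertScaleAbs(S['img'],alpha=1.5),220,130,360,270,5,'pics/s44.png')"
```

```text
t 43.05 TIP [ 548.1 -271.3  145.2] psi 174.8 w 0.252 F [-0.8  0.8 -0.6] | shift [0.005 0.012 0.135] turn -0.058
-2.3064448978881367
```

All five balls are in the bowl. Next, lay the scoop on the tray floor.

Emit:
arm_command --increments '[[[0,0.01,0.13],0,255],[[0.3,0.01,0.13],0,255],[[0.8,0.01,0.13],0,255],[[1.3,0.01,0.13],0,255],[[1.7,0.01,0.13],0,255],[[1.9,0.01,0.13],0,255],[[1.92,0.01,0.13],0,255]]'

```text
clock: 43.85
tool_pos: [550.5, -280.2, 40.1]
tcp_rot: [-0.489, 0.525, 0.464, 0.52]
force: [-5.6, -33.0, 29.2]
width: 0.241
```

```bash
python3 -c "
from h import *
plan(tray(-25,0,65),-4.9)
wpic('pics/w45.png')"
```

```text
t 43.85 TIP [ 549.9 -279.1   74.8] psi 174.7 w 0.241 F [ -5.6 -33.   29.2] | shift [0.234 0.08  0.332] turn -0.06
```

Emit:
arm_command --increments '[[[-0.3,0,0],0,255],[[-0.8,0,0.1],0,255],[[-1.4,0,0.3],0,255],[[-1.9,0,0.33],0,255],[[-2.0,0,0.33],0,255],[[-2.0,0,0.33],0,255]]'

```text
clock: 44.5
tool_pos: [550.7, -263.3, 119.7]
tcp_rot: [-0.489, 0.524, 0.465, 0.519]
force: [-0.2, 0.3, -1.4]
width: 0.241
```

```bash
python3 -c "
from h import *
plan(tray(-25,0,65),-4.9)
wpic('pics/w46.png')
S=cams.camera('scene')
crop(cv2.convertScaleAbs(S['img'],alpha=1.5),150,110,290,250,5,'pics/s46.png')"
```

```text
t 44.5 TIP [ 550.1 -262.3  154.4] psi 174.9 w 0.241 F [-0.2  0.3 -1.4] | shift [ 2.235  0.089 -0.031] turn -0.041
```

```bash
python3 -c "
from h import *
plan((480,-130,90),-4.9)"
```

```text
t 44.6 TIP [ 549.4 -262.4  153.2] psi 174.8 w 0.24 F [ 0.3  0.6 -0.6] | shift [1.454 2.058 3.181] turn -0.051
```

```bash
python3 -c "
from h import *
p,r,o=tool(); print(r.as_matrix().round(3)); print(o['joint_positions'])"
```

```text
[[ 0.016 -0.996  0.091]
 [-0.03   0.091  0.995]
 [-0.999 -0.019 -0.028]]
[-0.07209454  0.65591397  0.79767361  1.68892081 -0.528192    0.9949125
 -2.32936922]
```

Emit:
arm_command --increments '[[[0,0.3,0.5],0,255],[[0,1.0,1.5],0,255],[[0,2.06,3.18],0,255],[[0.2,2.06,3.18],0,255],[[0.7,2.06,3.18],0,255],[[1.2,2.06,3.18],0,255],[[1.45,2.06,3.18],0,255],[[1.45,2.06,3.18],0,255]]'

```text
clock: 45.4
tool_pos: [479.2, -130.9, 53.8]
tcp_rot: [-0.487, 0.526, 0.466, 0.519]
force: [0.3, -0.1, -1.0]
width: 0.24
```

```bash
python3 -c "
from h import *
plan((480,-130,61),-4.9)
S=cams.camera('scene');T=cams.camera('top')
crop(cv2.convertScaleAbs(S['img'],alpha=1.5),200,110,320,230,6,'pics/s47.png')"
```

```text
t 45.4 TIP [ 478.7 -129.9   88.5] psi 174.8 w 0.24 F [ 0.3 -0.1 -1. ] | shift [ 0.688 -0.021  0.019] turn -0.056
```

Emit:
arm_command --increments '[[[0.1,0,0],0,255],[[0.2,0,0],0,255],[[0.3,0,0],0,255],[[0.4,0,0],0,255],[[0.45,0,0],0,255]]' --grip_force 20

```text
clock: 46.0
tool_pos: [480.4, -132.1, 37.1]
tcp_rot: [-0.488, 0.526, 0.465, 0.519]
force: [-0.5, -0.7, -1.1]
width: 0.242
```

```bash
python3 -c "
from h import *
plan((480,-130,61),-4.9)
S=cams.camera('scene');T=cams.camera('top')
crop(cv2.convertScaleAbs(S['img'],alpha=1.5),200,110,320,230,6,'pics/s48.png')"
```

```text
t 46.0 TIP [ 479.9 -131.1   71.7] psi 174.7 w 0.242 F [-0.5 -0.7 -1.1] | shift [0.268 0.005 0.035] turn -0.06
```

Emit:
arm_command --increments '[[[0.05,0,0],0,255],[[0.1,0,0],0,255],[[0.15,0,0],0,255],[[0.2,0,0],0,255],[[0.25,0,0],0,255]]'

```text
clock: 46.6
tool_pos: [480.6, -132.5, 27.0]
tcp_rot: [-0.488, 0.526, 0.465, 0.519]
force: [-0.4, 0.2, -1.4]
width: 0.238
```

```bash
python3 -c "
from h import *
plan((480,-130,61),-4.9)
S=cams.camera('scene');T=cams.camera('top')
crop(cv2.convertScaleAbs(S['img'],alpha=1.5),200,110,320,230,6,'pics/s49.png')"
```

```text
t 46.6 TIP [ 480.  -131.4   61.7] psi 174.7 w 0.238 F [-0.4  0.2 -1.4] | shift [0.016 0.005 0.036] turn -0.06
```

Emit:
arm_command --increments '[[[0.05,0,0],0,255],[[0.1,0,0],0,255],[[0.15,0,0],0,255],[[0.2,0,0],0,255],[[0.25,0,0],0,255]]'

```text
clock: 47.2
tool_pos: [480.9, -134.8, 22.4]
tcp_rot: [-0.488, 0.525, 0.463, 0.522]
force: [-15.4, 4.8, 51.9]
width: 0.243
```

```bash
python3 -c "
from h import *
plan((480,-130,61),-4.9)
S=cams.camera('scene');T=cams.camera('top')
crop(cv2.convertScaleAbs(S['img'],alpha=1.5),200,110,320,230,6,'pics/s50.png')
wpic('pics/w50.png')"
```

```text
t 47.2 TIP [ 480.2 -133.8   57.1] psi 174.5 w 0.243 F [-15.4   4.8  51.9] | shift [-0.1    0.012  0.092] turn -0.092
```

Emit:
arm_command --increments '[[[-0.09,0,0],0,255],[[-0.1,0,0],0,255],[[-0.1,0,0],0,255]]'

```text
clock: 47.65
tool_pos: [480.9, -134.7, 26.1]
tcp_rot: [-0.488, 0.525, 0.463, 0.522]
force: [-0.2, 0.7, -1.6]
width: 0.242
```

Emit:
arm_command --increments '[[[0,0,0],0,150],[[0,0,0],0,120],[[0,0,0],0,90],[[0,0,0],0,60],[[0,0,0],0,60],[[0,0,0],0,60],[[0,0,0],0,60],[[0,0,0],0,60]]'

```text
clock: 48.45
tool_pos: [480.9, -134.7, 26.1]
tcp_rot: [-0.488, 0.525, 0.463, 0.522]
force: [-0.2, -0.3, 0.5]
width: 0.763
```

```bash
python3 -c "
from h import *
plan((480,-130,61),-4.9)
S=cams.camera('scene');T=cams.camera('top')
crop(cv2.convertScaleAbs(S['img'],alpha=1.5),200,110,320,230,6,'pics/s51.png')
wpic('pics/w51.png')"
```

```text
t 48.45 TIP [ 480.2 -133.7   60.8] psi 174.6 w 0.763 F [-0.2 -0.3  0.5] | shift [-0.009  0.014  0.091] turn -0.091
```

Emit:
arm_command --increments '[[[-0.5,0,0],0,30],[[-1.2,0,0],0,0],[[-2,0,0],0,0],[[-2.8,0,0],0,0],[[-3.2,0,0],0,0],[[-3.2,0,0],0,0]]'

```text
clock: 49.2
tool_pos: [479.5, -131.5, 156.1]
tcp_rot: [-0.489, 0.524, 0.462, 0.523]
force: [-0.3, -0.3, -0.1]
width: 1.0
```

```bash
python3 -c "
from h import *
cams.camera('wrist')
plan((480,-130,61),-4.9)
c=cams.camera('wrist');cv2.imwrite('pics/w52.png',cv2.convertScaleAbs(c['img'],alpha=1.5))
print(c['position'],c['rotation'])
S=cams.camera('scene')
crop(cv2.convertScaleAbs(S['img'],alpha=1.5),230,130,330,230,6,'pics/s52.png')"
```

```text
t 49.25 TIP [ 478.  -129.9  189.3] psi 174.6 w 1.0 F [-0.6  0.1 -0.3] | shift [3.207 0.032 0.086] turn -0.086
[ 468.74841938 -195.16852787  334.65190809] [-0.01829581 -0.12525367  0.99094579  0.04475737]
```

```bash
python3 -c "
from h import *
c=cams.camera('wrist')
i=cv2.convertScaleAbs(c['img'],alpha=1.7);crop(i,240,160,350,280,6,'pics/w53.png')
S=cams.camera('scene')
for u,v in [(317,250),(317,260)]: print(onz(c,'wrist',u,v,110).round(1))
print(onz(S,'scene',266,169.6,110).round(1))
plan((480,-130,61),-4.9)"
```

```text
[482.5 -96.  110. ]
[483.3 -87.3 110. ]
[483.4 -87.1 110. ]
t 49.45 TIP [ 477.  -129.7  187.7] psi 174.5 w 0.997 F [ 0.8 -0.5 -0.3] | shift [ 3.166 -0.008  0.083] turn -0.092
```

```bash
python3 -c "
from h import *
plan((483.3,-87.6,61.5),-9.5)
p,r,o=tool();print(o['joint_positions'][6],r.as_matrix()[:,0])"
```

```text
t 49.45 TIP [ 477.  -129.7  187.7] psi 174.5 w 0.997 F [ 0.8 -0.5 -0.3] | shift [3.126 0.01  1.145] turn 0.675
-2.528405167904026 [ 0.01890849 -0.02823945 -0.99942233]
```

Emit:
arm_command --increments '[[[0,0,0.5],0.3,0],[[0,0.01,1.14],0.67,0],[[0.3,0.01,1.14],0.67,0],[[0.9,0.01,1.14],0.67,0],[[1.5,0.01,1.14],0.67,0],[[1.5,0.01,1.14],0.67,0],[[1.5,0.01,1.14],0.67,0]]'

```text
clock: 50.15
tool_pos: [482.2, -87.7, 91.5]
tcp_rot: [-0.468, 0.542, 0.445, 0.538]
force: [-0.4, 0.7, -0.7]
width: 1.001
```

```bash
python3 -c "
from h import *
plan((483.3,-87.6,61.5),-9.5)
c=cams.camera('wrist')
i=cv2.convertScaleAbs(c['img'],alpha=1.7);cv2.imwrite('pics/w54.png',i)
print(onz(c,'wrist',317,290,110))"
```

```text
t 50.15 TIP [481.6 -86.7 126.2] psi 170.5 w 1.001 F [-0.4  0.7 -0.7] | shift [ 1.618 -0.011  0.027] turn -0.005
[487.74186959 -54.25935497 110.        ]
```

```bash
python3 -c "
from h import *
c=cams.camera('wrist')
i=cv2.convertScaleAbs(c['img'],alpha=1.7);crop(i,270,140,370,270,6,'pics/w55.png')
print(onz(c,'wrist',314,238,110))
plan((483.3,-87.6,61.5),-9.5)"
```

```text
[484.44980419 -87.96408807 110.        ]
t 50.25 TIP [482.4 -86.7 127.2] psi 170.5 w 1.001 F [ 0.   0.6 -0.3] | shift [1.643 0.014 0.022] turn -0.001
```

Emit:
arm_command --increments '[[[0.4,0,0.03],0,0],[[0.9,0,0.03],0,0],[[1.3,0.0,0.03],0,0],[[1.55,0.0,0.03],0,0],[[1.63,0.0,0.03],0,0],[[1.63,0.0,0.03],0,120],[[1.63,0.0,0.03],0,255],[[1.63,0.0,0.03],0,255]]' --grip_force 80

```text
clock: 51.05
tool_pos: [485.1, -88.5, 28.0]
tcp_rot: [-0.469, 0.541, 0.444, 0.539]
force: [-0.4, -0.3, 0.1]
width: 0.512
```

Emit:
arm_command --increments '[[[0,0,0],0,255],[[0,0,0],0,255],[[0,0,0],0,255],[[0,0,0],0,255]]'

```text
clock: 51.45
tool_pos: [484.8, -88.4, 28.8]
tcp_rot: [-0.469, 0.54, 0.444, 0.539]
force: [-3.6, 2.2, 10.7]
width: 0.244
```

```bash
python3 -c "
from h import *
plan((483.3,-87.6,150),-9.5)
p,r,o=tool();print(o['joint_positions'][6],r.as_matrix()[:,0])"
```

```text
t 51.45 TIP [484.1 -87.4  63.4] psi 170.5 w 0.244 F [-3.6  2.2 10.7] | shift [-2.163 -0.037 -0.06 ] turn -0.001
-2.4775254418370274 [ 0.02112076 -0.02805338 -0.99938327]
```

Emit:
arm_command --increments '[[[-0.05,0,-0.1],0,255],[[-0.3,0,-0.25],0,255],[[-0.8,0,-0.3],0,255],[[-1.5,0,-0.3],0,255],[[-2.1,0,-0.3],0,255],[[-2.3,0,-0.3],0,255],[[-2.3,0,-0.3],0,255]]'

```text
clock: 52.15
tool_pos: [481.5, -97.9, 122.0]
tcp_rot: [-0.47, 0.54, 0.444, 0.54]
force: [0.4, -0.2, -0.3]
width: 0.244
```

```bash
python3 -c "
from h import *
rows(tray(-25,0,155),-4.9)"
```

```text
t 52.15 TIP [480.7 -96.9 156.7] psi 170.5 J7 -2.6 dist 181.9 turn -0.77
[[[0.01, -0.12, -0.2], -0.04, 255], [[0.03, -0.37, -0.61], -0.12, 255], [[0.06, -0.74, -1.21], -0.24, 255], [[0.1, -1.18, -1.94], -0.38, 255], [[0.14, -1.62, -2.67], -0.53, 255], [[0.17, -1.99, -3.28], -0.65, 255], [[0.19, -2.23, -3.68], -0.73, 255], [[0.2, -2.36, -3.88], -0.77, 255]]
```

Emit:
arm_command --increments '[[[0.01,-0.12,-0.2],-0.04,255],[[0.03,-0.37,-0.61],-0.12,255],[[0.06,-0.74,-1.21],-0.24,255],[[0.1,-1.18,-1.94],-0.38,255],[[0.14,-1.62,-2.67],-0.53,255],[[0.17,-1.99,-3.28],-0.65,255],[[0.19,-2.23,-3.68],-0.73,255],[[0.2,-2.36,-3.88],-0.77,255]]'

```text
clock: 52.95
tool_pos: [548.3, -269.5, 118.8]
tcp_rot: [-0.49, 0.523, 0.465, 0.52]
force: [0.9, 0.2, -1.3]
width: 0.246
```

Emit:
arm_command --increments '[[[0,0,0],0,255],[[0,0,0],0,255]]'

```text
clock: 53.15
tool_pos: [547.6, -269.2, 117.8]
tcp_rot: [-0.489, 0.523, 0.465, 0.52]
force: [-0.2, 0.5, -1.9]
width: 0.247
```

```bash
python3 -c "
from h import *
plan(tray(-25,0,100),-4.9)
c=cams.camera('wrist')
i=cv2.convertScaleAbs(c['img'],alpha=1.7);cv2.imwrite('pics/w56.png',i)
S=cams.camera('scene')
crop(cv2.convertScaleAbs(S['img'],alpha=1.5),150,110,290,250,5,'pics/s56.png')
for n,q in dict(a=(-152,46,60),b=(152,46,60),c=(-152,-46,60),d=(152,-46,60)).items(): print(n,proj(c,'wrist',tray(*q)).round(1))"
```

```text
t 53.15 TIP [ 546.9 -268.2  152.4] psi 175.0 w 0.247 F [-0.2  0.5 -1.9] | shift [1.309 0.004 0.095] turn -0.023
a [[459.4 255.5]]
b [[136.1 250.2]]
c [[471.8 153.1]]
d [[122.2 155.4]]
```

Emit:
arm_command --increments '[[[0,0,0.06],0,255],[[0,0,0.115],0,255],[[0.2,0,0.115],0,255],[[0.4,0,0.115],0,255],[[0.5,0,0.115],0,255],[[0.5,0,0.115],0,255]]'

```text
clock: 53.85
tool_pos: [548.4, -264.0, 97.2]
tcp_rot: [-0.489, 0.523, 0.466, 0.52]
force: [-0.5, -0.2, -0.7]
width: 0.247
```

```bash
python3 -c "
from h import *
plan(tray(-25,0.8,68),-4.9)"
```

```text
t 53.85 TIP [ 547.7 -263.   131.8] psi 175.0 w 0.247 F [-0.5 -0.2 -0.7] | shift [ 1.597  0.018 -0.009] turn -0.011
```

Emit:
arm_command --increments '[[[0.05,0.02,-0.04],0,255],[[0.25,0.02,-0.04],0,255],[[0.5,0.02,-0.03],0,255],[[0.75,0.02,-0.03],0,255],[[1.0,0.02,-0.02],0,255],[[1.25,0.02,-0.02],0,255],[[1.45,0.02,-0.01],0,255],[[1.5,0.02,-0.01],0,255]]'

```text
clock: 54.65
tool_pos: [548.2, -265.5, 35.9]
tcp_rot: [-0.489, 0.523, 0.467, 0.52]
force: [0.3, 0.6, -1.6]
width: 0.249
```

```bash
python3 -c "
from h import *
plan(tray(-25,0.8,67.4),-4.9)
S=cams.camera('scene')
crop(cv2.convertScaleAbs(S['img'],alpha=1.5),150,110,290,250,5,'pics/s57.png')"
```

```text
t 54.65 TIP [ 547.6 -264.6   70.6] psi 175.0 w 0.249 F [ 0.3  0.6 -1.6] | shift [ 0.08  -0.014 -0.009] turn -0.011
```

Inside the tray now. Touch down and release.

Emit:
arm_command --increments '[[[0.04,0,0],0,255],[[0.07,0,0],0,255],[[0.09,0,0],0,255],[[0.09,0,0],0,255]]'

```text
clock: 55.1
tool_pos: [548.5, -265.9, 32.9]
tcp_rot: [-0.489, 0.523, 0.466, 0.52]
force: [-0.3, -0.2, -1.8]
width: 0.246
```

```bash
python3 -c "
from h import *
plan(tray(-25,0.8,67.4),-4.9)"
```

```text
t 55.1 TIP [ 547.9 -264.9   67.5] psi 175.0 w 0.246 F [-0.3 -0.2 -1.8] | shift [ 0.004 -0.007 -0.003] turn -0.012
```

Emit:
arm_command --increments '[[[0.02,0,0],0,255],[[0.04,0,0],0,255],[[0.05,0,0],0,255]]'

```text
clock: 55.4
tool_pos: [548.6, -265.9, 32.7]
tcp_rot: [-0.489, 0.522, 0.466, 0.52]
force: [-4.5, 4.2, 19.7]
width: 0.244
```

```bash
python3 -c "
from h import *
plan(tray(-25,0.8,67.4),-4.9)"
```

```text
t 55.4 TIP [ 547.9 -265.    67.4] psi 175.0 w 0.244 F [-4.5  4.2 19.7] | shift [ 0.001 -0.006 -0.002] turn -0.011
```

Emit:
arm_command --increments '[[[-0.03,0,0],0,180],[[-0.03,0,0],0,100],[[-0.03,0,0],0,60],[[-0.03,0,0],0,40],[[-0.03,0,0],0,40],[[-0.6,0,0],0,40],[[-1.5,0,0],0,0],[[-2.5,0,0],0,0]]'

```text
clock: 56.2
tool_pos: [545.9, -262.9, 132.8]
tcp_rot: [-0.488, 0.523, 0.467, 0.52]
force: [0.7, -0.1, 0.6]
width: 0.997
```

```bash
python3 -c "
from h import *
plan((537.5,-428.5,100),-40)
p,r,o=tool();print(o['joint_positions'],r.as_matrix()[:,0])"
```

```text
t 56.2 TIP [ 545.3 -262.   167.5] psi 175.0 w 0.997 F [ 0.7 -0.1  0.6] | shift [ 1.788 -0.134 -4.121] turn 5.835
[-0.07563361  0.63624787  0.80747823  1.68080959 -0.51478189  1.02055151
 -2.33135415] [ 0.01728167 -0.02531275 -0.99953019]
```

Emit:
arm_command --increments '[[[0,0,-0.6],-1.4,0],[[0,-0.13,-1.8],-2.8,0],[[0,-0.13,-3],-4.2,0],[[0,-0.13,-4.1],-5.6,0],[[0.3,-0.13,-4.12],-7,0],[[0.6,-0.13,-4.12],-8.4,0],[[0.9,-0.13,-4.12],-9.8,0],[[1.2,-0.13,-4.12],-11.2,0]]'

```text
clock: 57.0
tool_pos: [537.3, -428.9, 88.0]
tcp_rot: [0.695, -0.175, -0.679, -0.161]
force: [0.9, -0.5, -0.3]
width: 1.0
```

Emit:
arm_command --increments '[[[0,0,0],-1.4,0],[[0,0,0],-2.8,0],[[0,0,0],-4.2,0],[[0,0,0],-5.6,0],[[0,0,0],-7,0],[[0,0,0],-8,0],[[0,0,0],-8,0]]'

```text
clock: 57.7
tool_pos: [536.9, -429.1, 87.8]
tcp_rot: [0.7, 0.117, -0.691, 0.136]
force: [0.3, -0.2, -0.0]
width: 1.002
```

```bash
python3 -c "
from h import *
plan((537.5,-428.5,100),-40)
p,r,o=tool();print(o['joint_positions'],r.as_matrix()[:,0])
c=cams.camera('wrist')
i=cv2.convertScaleAbs(c['img'],alpha=1.7);cv2.imwrite('pics/w58.png',i)
print(proj(c,'wrist',(537.5,-428.5,46)))"
```

```text
t 57.7 TIP [ 536.3 -428.2  122.4] psi -69.4 w 1.002 F [ 0.3 -0.2 -0. ] | shift [ 0.561  0.001 -0.022] turn -4.906
[ 0.53167754  0.67948696  0.1806611   1.49685733 -0.12831288  0.94860006
 -0.46697146] [ 0.01665076 -0.02469381 -0.99955639]
[[314.66508362 207.13898277]]
```

```bash
python3 -c "
from h import *
plan((538.5,-428.2,19),-69.4)"
```

```text
t 57.75 TIP [ 536.4 -428.1  122.4] psi -69.6 w 0.998 F [-0.  -1.  -0.8] | shift [ 2.586 -0.055 -0.031] turn -0.041
```

Emit:
arm_command --increments '[[[0.5,-0.05,-0.03],0,0],[[1.2,-0.05,-0.03],0,0],[[1.9,-0.05,-0.03],0,0],[[2.4,-0.05,-0.03],0,0],[[2.58,-0.05,-0.03],0,0],[[2.58,-0.05,-0.03],0,100],[[2.58,-0.05,-0.03],0,255],[[2.58,-0.05,-0.03],0,255]]' --grip_force 40

```text
clock: 58.55
tool_pos: [539.8, -429.9, -14.0]
tcp_rot: [0.701, 0.115, -0.691, 0.135]
force: [0.2, 0.3, 0.7]
width: 0.515
```

Emit:
arm_command --increments '[[[0,0,0],0,255],[[0,0,0],0,255],[[0,0,0],0,255],[[0,0,0],0,255]]'

```text
clock: 58.95
tool_pos: [540.5, -430.4, -12.5]
tcp_rot: [0.701, 0.114, -0.691, 0.135]
force: [-1.2, 0.6, 6.4]
width: 0.29
```

```bash
python3 -c "
from h import *
plan((538.5,-428.2,180),-69.4)
p,r,o=tool();print(o['joint_positions'],r.as_matrix()[:,0])"
```

```text
t 58.95 TIP [ 539.8 -429.5   22.2] psi -69.7 w 0.29 F [-1.2  0.6  6.4] | shift [-3.945  0.087 -0.019] turn -0.05
[ 0.54239578  0.79254839  0.1587494   1.57603598 -0.15167675  0.75239883
 -0.45446286] [ 0.02012942 -0.0271803  -0.99942786]
```

Emit:
arm_command --increments '[[[-0.4,0,0],0,255],[[-1.2,0.03,0],0,255],[[-2.2,0.05,0],0,255],[[-3.2,0.08,0],0,255],[[-4,0.09,-0.02],0,255],[[-4.2,0.09,-0.02],0,255],[[-4.2,0.09,-0.02],0,255]]' --grip_force 60

```text
clock: 59.65
tool_pos: [539.6, -429.4, 157.6]
tcp_rot: [0.702, 0.113, -0.69, 0.136]
force: [-0.9, 0.2, -2.0]
width: 0.283
```

```bash
python3 -c "
from h import *
plan((588,17.5,190),-20)"
```

```text
t 59.65 TIP [ 538.8 -428.4  192.3] psi -69.7 w 0.283 F [-0.9  0.2 -2. ] | shift [ -0.238 -10.025  -5.023] turn -8.285
```

Emit:
arm_command --increments '[[[0,-0.5,-0.25],-0.5,255],[[-0.1,-1.4,-0.7],-1.5,255],[[-0.2,-10.0,-5.0],-8.3,255],[[-0.24,-10.0,-5.0],-8.3,255],[[-0.24,-10.0,-5.0],-8.3,255],[[-0.24,-10.0,-5.0],-8.3,255],[[-0.24,-10.0,-5.0],-8.3,255],[[-0.24,-10.0,-5.0],-8.3,255]]'

```text
clock: 60.45
tool_pos: [577.6, -66.9, 154.5]
tcp_rot: [-0.578, -0.395, 0.578, -0.419]
force: [0.7, -0.3, -0.7]
width: 0.281
```

```bash
python3 -c "
from h import *
plan((588,17.5,180),-20)"
```

```text
t 60.45 TIP [577.  -65.9 189.2] psi -19.7 w 0.281 F [ 0.7 -0.3 -0.7] | shift [ 0.175 -0.447 -2.06 ] turn 0.058
```

```bash
cat h.py
python3 - <<'E'
from h import *
plan((588,17.5,150),-20)
E
```

```text
from rig import env,cams
import cv2,numpy as np
from scipy.spatial.transform import Rotation as R
from scipy.optimize import least_squares
def ray(c,name,u,v):
    a=np.array([(u-c["cx"])/c["fx"],(v-c["cy"])/c["fy"]])
    if name=="wrist":
        r=np.hypot(*a); s=np.sin(r)/r if r>1e-9 else 1
        d=np.array([a[0]*s,-a[1]*s,-np.cos(r)])
    else: d=np.array([a[0],-a[1],-1.0])
    d=R.from_quat(c["rotation"]).apply(d); return np.array(c["position"]),d/np.linalg.norm(d)
def onz(c,name,u,v,z):
    p,d=ray(c,name,u,v); return p+d*(z-p[2])/d[2]
def proj(c,name,P):
    q=R.from_quat(c["rotation"]).inv().apply(np.asarray(P,float)-c["position"])
    q=np.atleast_2d(q); x,y,z=q[:,0],-q[:,1],-q[:,2]
    if name=="wrist":
        h=np.hypot(x,y); t=np.arctan2(h,z); k=t/np.maximum(h,1e-9); 
        return np.c_[c["cx"]+c["fx"]*k*x,c["cy"]+c["fy"]*k*y]
    return np.c_[c["cx"]+c["fx"]*x/z,c["cy"]+c["fy"]*y/z]
def tri(rays):
    A=np.zeros((3,3));b=np.zeros(3)
    for p,d in rays:
        M=np.eye(3)-np.outer(d,d);A+=M;b+=M@p
    X=np.linalg.solve(A,b); return X,[round(float(np.linalg.norm((np
[... 1303 characters left out ...]
p-OFF*M[:,0]; d=M.T@(np.asarray(P,float)-p)/40
    cur=np.degrees(np.arctan2(M[1,1],M[0,1])); t=-((psi-cur+90)%180-90)/6
    print("t",round(o["clock"],2),"TIP",p.round(1),"psi",round(cur,1),"J7",round(o["joint_positions"][6],2),"dist",np.linalg.norm(d*40).round(1),"turn",round(t,2))
    print([[[float(x) for x in (d*f).round(2)],round(float(t*f),2),claw] for f in PF])
def sb(uv,z=None):
  c=cams.camera('wrist');p,r,o=tool()
  if z is None: z=p[2]+OFF-61+14
  for u,v in uv:
    d=r.inv().apply(onz(c,'wrist',u,v,z)-p); print((u,v),'scoop fwd',(-d[1]).round(1),'left',(-d[2]).round(1))
t 60.45 TIP [577.  -65.9 189.2] psi -19.7 w 0.281 F [ 0.7 -0.3 -0.7] | shift [ 0.925 -0.468 -2.075] turn 0.058
```

Emit:
arm_command --increments '[[[0.3,-0.3,-1.2],0.05,255],[[0.7,-0.45,-1.8],0.05,255],[[0.925,-0.468,-2.075],0.058,255],[[0.925,-0.468,-2.075],0.058,255],[[0.925,-0.468,-2.075],0.058,255],[[0.925,-0.468,-2.075],0.058,255]]'

```text
clock: 61.05
tool_pos: [588.8, 13.9, 115.6]
tcp_rot: [-0.58, -0.392, 0.58, -0.417]
force: [-0.2, -1.0, -1.1]
width: 0.284
```

Run:
```python
from h import *
plan((588,17.5,100),-20)
c=cams.camera('scene'); cv2.imwrite('pics/s61.png',c['img']);
```

```text
t 61.05 TIP [588.1  14.9 150.3] psi -20.2 w 0.284 F [-0.2 -1.  -1.1] | shift [ 1.255 -0.062 -0.086] turn -0.03
```

View pics/s61.png

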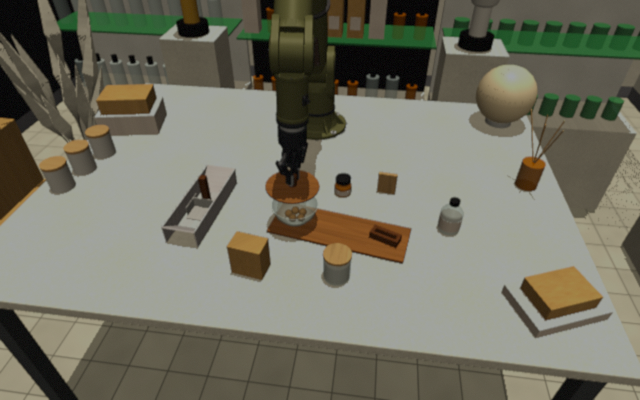

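The scene shows the cover (293,187) level above the bowl (295,208) with the balls inside; scoop upright in tray at (203,185). Lower.

Emit:
arm_command --increments '[[[0.3,-0.03,-0.05],-0.03,255],[[0.7,-0.062,-0.086],-0.03,255],[[1.0,-0.062,-0.086],-0.03,255],[[1.2,-0.062,-0.086],-0.03,255],[[1.255,-0.062,-0.086],-0.03,255],[[1.255,-0.062,-0.086],-0.03,255],[[1.255,-0.062,-0.086],-0.03,255]]'

```text
clock: 61.8
tool_pos: [589.2, 16.7, 65.9]
tcp_rot: [0.579, 0.393, -0.579, 0.418]
force: [-0.7, -0.1, -1.3]
width: 0.284
```

Run:
```python
from h import *
plan((588,17.5,88),-20)
c=cams.camera('scene'); crop(c['img'],230,150,390,250,5,'pics/s62.png')
```

```text
t 61.8 TIP [588.5  17.7 100.6] psi -20.0 w 0.284 F [-0.7 -0.1 -1.3] | shift [ 0.315 -0.019  0.002] turn -0.001
```

View pics/s62.png

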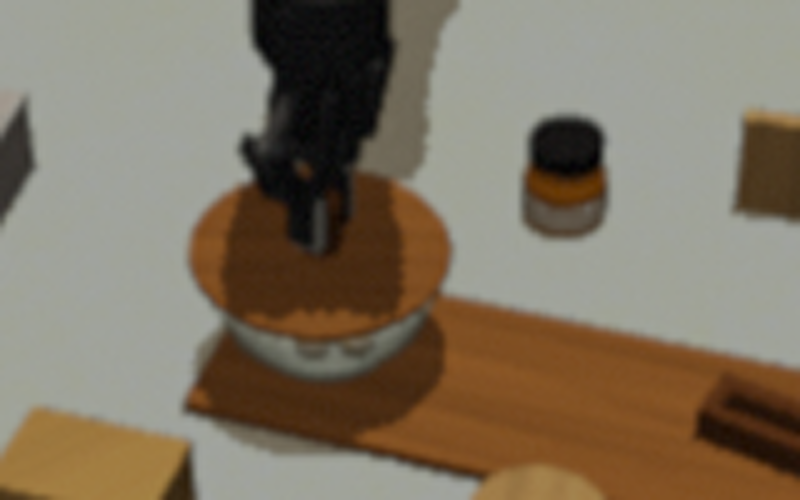

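The crop shows the cover centred over the bowl (cover 190–452, bowl 225–435, both centred at about column 325). Lower on to the rim.

Emit:
arm_command --increments '[[[0.15,-0.01,0],0,255],[[0.25,-0.019,0],0,255],[[0.29,-0.019,0],0,255],[[0.31,-0.019,0],0,255],[[0.31,-0.019,0],0,255]]'

```text
clock: 62.35
tool_pos: [588.8, 16.4, 54.0]
tcp_rot: [0.579, 0.392, -0.579, 0.418]
force: [-1.1, -1.7, 4.1]
width: 0.285
```

Run:
```python
from h import *
plan((588,17.5,88),-20)
c=cams.camera('scene'); crop(c['img'],230,150,390,250,5,'pics/s63.png')
```

```text
t 62.35 TIP [588.1  17.4  88.6] psi -20.0 w 0.285 F [-1.1 -1.7  4.1] | shift [ 0.016 -0.004 -0.001] turn -0.002
```

View pics/s63.png

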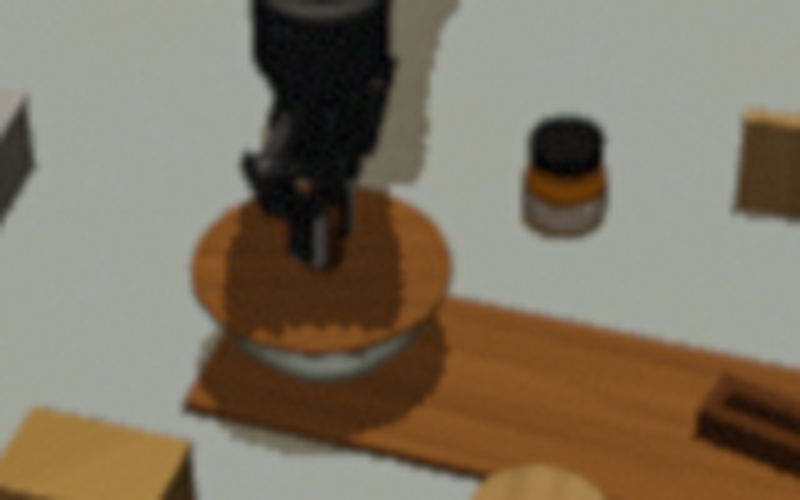

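Contact at the expected height (5 N, tip z 88.6), the cover on the rim. Release and rise.

Emit:
arm_command --increments '[[[0,0,0],0,200],[[0,0,0],0,120],[[0,0,0],0,90],[[0,0,0],0,90],[[-0.3,0,0],0,90],[[-1.2,0,0],0,60],[[-2.4,0,0],0,0],[[-3.4,0,0],0,0]]'

```text
clock: 63.2
tool_pos: [586.1, 20.6, 192.9]
tcp_rot: [0.58, 0.392, -0.579, 0.419]
force: [0.4, -0.4, 0.9]
width: 1.004
```

Run:
```python
from h import *
c=cams.camera('scene'); crop(c['img'],230,150,390,250,5,'pics/s64.png')
rows((430,240,230),-3.4,0)
```

```text
t 63.25 TIP [588.1  22.1 234.5] psi -20.0 J7 -0.49 dist 269.3 turn -2.77
[[[-0.01, -0.29, -0.2], -0.14, 0], [[-0.03, -0.87, -0.59], -0.43, 0], [[-0.05, -1.74, -1.18], -0.87, 0], [[-0.09, -2.79, -1.88], -1.38, 0], [[-0.12, -3.83, -2.59], -1.9, 0], [[-0.15, -4.71, -3.18], -2.34, 0], [[-0.16, -5.29, -3.57], -2.62, 0], [[-0.17, -5.58, -3.76], -2.77, 0]]
```

View pics/s64.png

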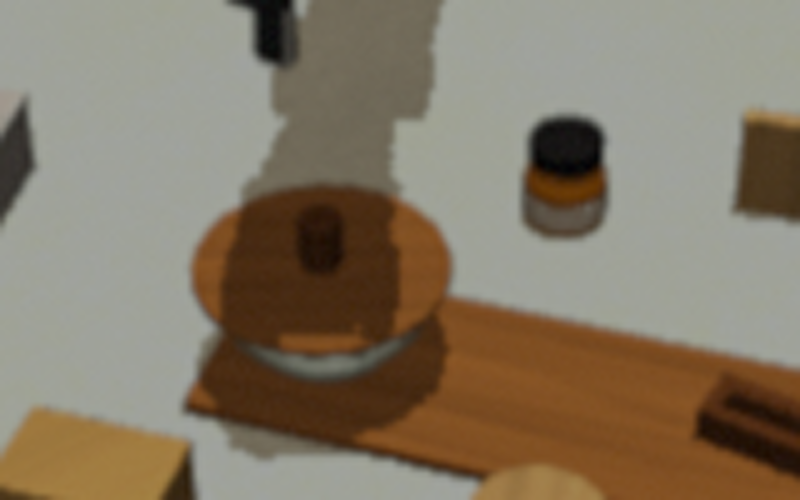

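The cover sits flat on the rim, knob upright at (320,240). Next, move towards the plaque.

Emit:
arm_command --increments '[[[-0.01,-0.29,-0.2],-0.14,0],[[-0.03,-0.87,-0.59],-0.43,0],[[-0.05,-1.74,-1.18],-0.87,0],[[-0.09,-2.79,-1.88],-1.38,0],[[-0.12,-3.83,-2.59],-1.9,0],[[-0.15,-4.71,-3.18],-2.34,0],[[-0.16,-5.29,-3.57],-2.62,0],[[-0.17,-5.58,-3.76],-2.77,0]]'

```text
clock: 64.05
tool_pos: [428.1, 241.5, 194.9]
tcp_rot: [0.514, 0.471, -0.512, 0.501]
force: [-0.6, -0.5, -0.2]
width: 0.997
```

Emit:
arm_command --increments '[[[0,0,0],0,0],[[0,0,0],0,0]]'

```text
clock: 64.25
tool_pos: [428.2, 240.8, 194.8]
tcp_rot: [0.514, 0.471, -0.512, 0.501]
force: [-0.1, -0.0, 0.1]
width: 1.001
```

Run:
```python
from h import *
plan((405,279,150),-3.4)
wpic('pics/w65.png')
```

```text
t 64.25 TIP [427.1 241.8 229.4] psi -3.1 w 1.001 F [-0.1 -0.   0.1] | shift [ 1.94  -0.667 -0.951] turn 0.057
```

View pics/w65.png

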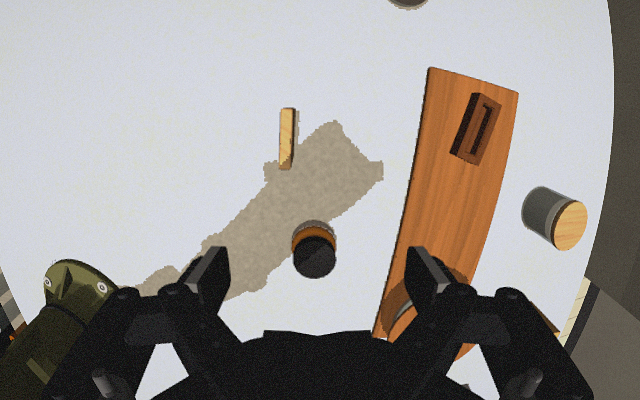

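The wrist view shows the plaque edge-on at (287,138), foot with slot at (477,127), jar at (315,250). Enlarge them.

Run:
```python
from h import *
c=cams.camera('wrist'); im=cv2.convertScaleAbs(c['img'],alpha=1.3)
a=cv2.resize(im[95:180,260:320],None,fx=7,fy=7,interpolation=cv2.INTER_CUBIC)
b=cv2.resize(im[85:170,445:505],None,fx=6,fy=7,interpolation=cv2.INTER_CUBIC)
cv2.imwrite('pics/w66.png',np.hstack([a,b])[:595])
```

```text
(no output)
```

View pics/w66.png

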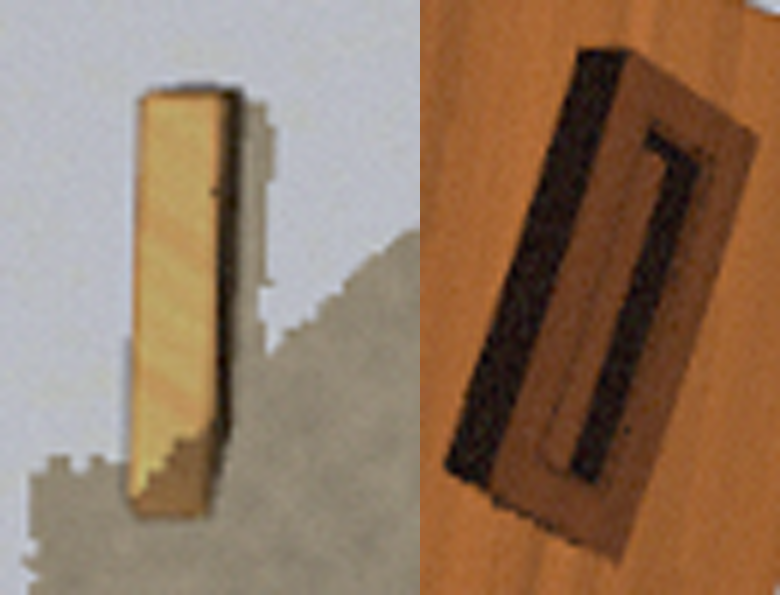

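Run:
```python
from h import *
c=cams.camera('wrist')
P=np.array([onz(c,'wrist',260+u/7,95+v/7,75) for u,v in [(142,92),(218,94),(210,517),(130,515)]])
print(P.round(1),P.mean(0).round(1)); e=P[0]-P[3]+P[1]-P[2]; print('long dir',np.degrees(np.arctan2(e[1],e[0]))-90, np.linalg.norm(e)/2,np.linalg.norm(P[1]-P[0]))
for L in ([(625,48),(755,135),(620,565),(490,490)],[(650,130),(710,165),(600,487),(543,465)]):
  P=np.array([onz(c,'wrist',445+(u-420)/6,85+v/7,34) for u,v in L])
  e=P[0]-P[3]+P[1]-P[2]; print(P.mean(0).round(1),'long',np.degrees(np.arctan2(e[1],e[0]))-90, np.linalg.norm(e)/2,np.linalg.norm(P[1]-P[0]))
```

```text
[[403.  312.3  75. ]
 [413.2 311.3  75. ]
 [408.  252.8  75. ]
 [396.9 253.9  75. ]] [405.3 282.6  75. ]
long dir -5.50940272565434 58.74571732096475 10.286133772084685
[635.2 283.1  34. ] long -21.870203343239183 83.39658731030781 35.83226146049901
[635.3 282.7  34. ] long -23.276076643776776 63.39719133310906 16.250235320827354
```

Run:
```python
from h import *
p,r,o=tool(); print(r.as_matrix()[:,0].round(4))
plan((405.3,281.5,110),-5)
```

```text
[ 0.0318 -0.0287 -0.9991]
t 64.4 TIP [428.  241.  229.5] psi -3.2 w 1.0 F [ 1.7 -1.   0.2] | shift [ 2.937 -0.722 -1.059] turn 0.299
```

Emit:
arm_command --increments '[[[0.3,-0.2,-0.3],0.1,0],[[0.9,-0.5,-0.7],0.2,0],[[1.6,-0.722,-1.059],0.3,0],[[2.3,-0.722,-1.059],0.3,0],[[2.7,-0.722,-1.059],0.3,0],[[2.937,-0.722,-1.059],0.3,0],[[2.937,-0.722,-1.059],0.3,0],[[2.937,-0.722,-1.059],0.3,0]]'

```text
clock: 65.2
tool_pos: [407.1, 280.4, 75.8]
tcp_rot: [0.523, 0.462, -0.52, 0.492]
force: [-0.7, 0.2, 0.1]
width: 1.003
```

Run:
```python
from h import *
plan((405.3,281.5,42),-5)
wpic('pics/w67.png')
p,r,o=tool(); print(r.as_matrix()[:,0].round(4))
```

```text
t 65.2 TIP [406.  281.3 110.5] psi -5.1 w 1.003 F [-0.7  0.2  0.1] | shift [ 1.71  -0.077 -0.046] turn -0.012
[ 0.0329 -0.028  -0.9991]
```

View pics/w67.png

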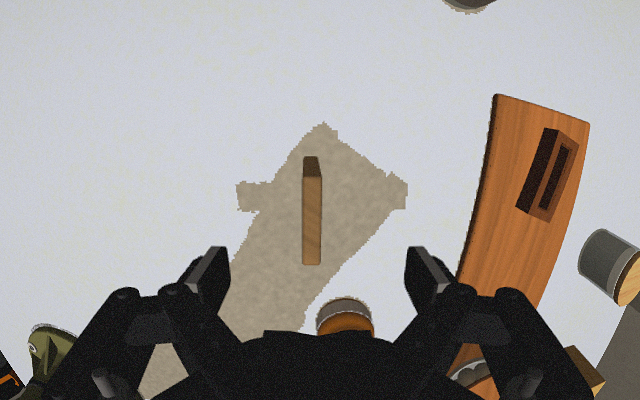

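The plaque top (303–322, 177–264) lies centred between the fingers.

Run:
```python
from h import *
c=cams.camera('wrist'); im=cv2.convertScaleAbs(c['img'],alpha=2)
crop(im,285,145,345,280,4.4,'pics/w68.png')
plan((405.3,281.5,42),-5)
```

```text
t 65.3 TIP [406.  281.7 110.9] psi -5.0 w 0.998 F [ 1.   0.  -0.2] | shift [ 1.721 -0.078 -0.037] turn -0.008
```

View pics/w68.png

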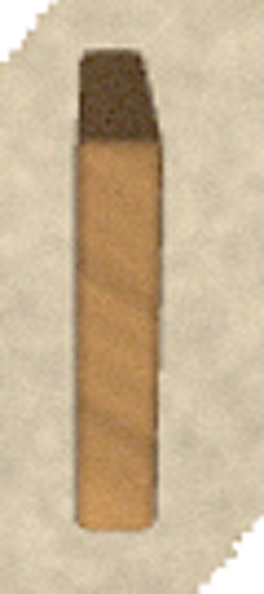

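Run:
```python
from h import *
c=cams.camera('wrist')
P=np.array([onz(c,'wrist',285+u/4.4,145+v/4.4,75) for u,v in [(77,143),(161,143),(156,530),(77,528)]])
print(P.round(1),P.mean(0).round(1)); e=P[0]-P[3]+P[1]-P[2]; print('long dir',np.degrees(np.arctan2(e[1],e[0]))-90, np.linalg.norm(e)/2,np.linalg.norm(P[1]-P[0]))
P=np.array([onz(c,'wrist',285+u/4.4,145+v/4.4,0) for u,v in [(79,50),(143,52)]]);print('base far edge',P.round(1))
```

```text
[[402.1 312.9  75. ]
 [413.3 311.8  75. ]
 [407.8 253.   75. ]
 [396.1 254.6  75. ]] [404.8 283.   75. ]
long dir -5.6582189323717955 58.837865677271964 11.263683617161485
base far edge [[401.8 312.9   0. ]
 [413.7 311.3   0. ]]
```

Emit:
arm_command --increments '[[[0.6,-0.1,-0.07],0.08,60],[[1.1,-0.1,-0.07],0.08,100],[[1.5,-0.1,-0.07],0.08,130],[[1.72,-0.1,-0.07],0.08,130],[[1.72,-0.1,-0.07],0.08,130],[[1.72,-0.1,-0.07],0.08,130]]' --grip_force 40

```text
clock: 65.95
tool_pos: [406.0, 282.3, 7.9]
tcp_rot: [0.526, 0.46, -0.521, 0.49]
force: [0.9, -0.1, -1.2]
width: 0.486
```

Run:
```python
from h import *
plan((404.8,283,42),-5.5)
wpic('pics/w69.png')
```

```text
t 65.95 TIP [404.8 283.3  42.6] psi -5.5 w 0.486 F [ 0.9 -0.1 -1.2] | shift [0.015 0.    0.006] turn -0.002
```

View pics/w69.png

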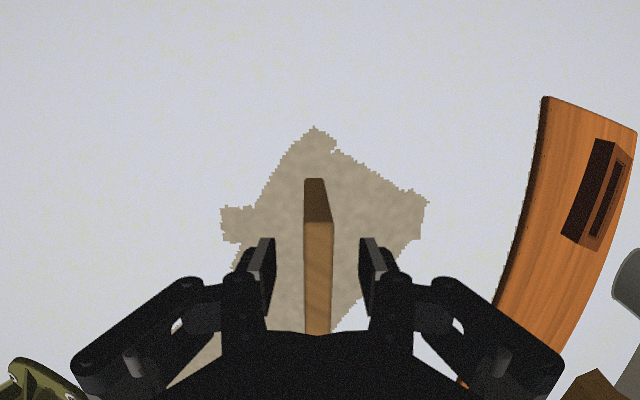

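Fingers at columns 265 and 370 straddle the plaque (305–332). Close.

Emit:
arm_command --increments '[[[0,0,0],0,190],[[0,0,0],0,230],[[0,0,0],0,255],[[0,0,0],0,255],[[0,0,0],0,255],[[0,0,0],0,255]]' --grip_force 50

```text
clock: 66.6
tool_pos: [406.7, 282.8, 8.8]
tcp_rot: [0.527, 0.46, -0.52, 0.49]
force: [0.3, 1.3, 5.6]
width: 0.133
```

Run:
```python
from h import *
plan((404.8,283,120),-5.5)
```

```text
t 66.6 TIP [405.5 283.7  43.5] psi -5.5 w 0.133 F [0.3 1.3 5.6] | shift [-1.91   0.057  0.062] turn -0.004
```

Emit:
arm_command --increments '[[[-0.3,0,0],0,255],[[-0.8,0,0],0,255],[[-1.4,0,0],0,255],[[-1.9,0,0],0,255],[[-1.9,0,0],0,255]]'

```text
clock: 67.1
tool_pos: [405.1, 285.9, 87.1]
tcp_rot: [0.528, 0.46, -0.519, 0.49]
force: [0.2, 0.3, -0.7]
width: 0.133
```

Run:
```python
from h import *
rows((635,282.5,115),-23.5,255)
wpic('pics/w70.png')
```

```text
t 67.1 TIP [403.7 286.7 121.8] psi -5.5 J7 -0.97 dist 231.4 turn 3.0
[[[0.02, 0.3, -0.02], 0.16, 255], [[0.06, 0.9, -0.07], 0.47, 255], [[0.12, 1.8, -0.14], 0.94, 255], [[0.2, 2.88, -0.23], 1.5, 255], [[0.27, 3.96, -0.32], 2.06, 255], [[0.33, 4.85, -0.39], 2.53, 255], [[0.38, 5.45, -0.44], 2.84, 255], [[0.4, 5.75, -0.46], 3.0, 255]]
```

View pics/w70.png

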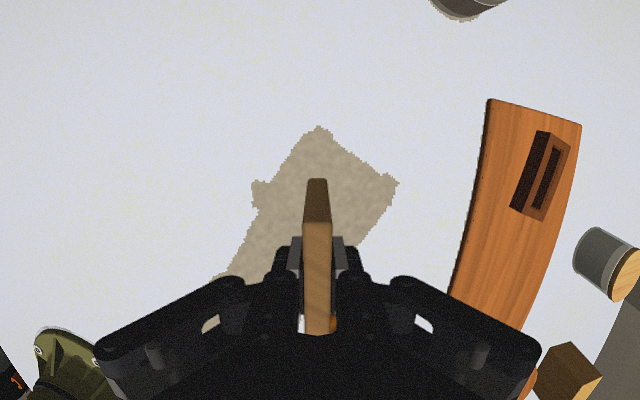

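The plaque is held squarely (305–332) and lifted. Carry it over the foot.

Emit:
arm_command --increments '[[[0.02,0.3,-0.02],0.16,255],[[0.06,0.9,-0.07],0.47,255],[[0.12,1.8,-0.14],0.94,255],[[0.2,2.88,-0.23],1.5,255],[[0.27,3.96,-0.32],2.06,255],[[0.33,4.85,-0.39],2.53,255],[[0.38,5.45,-0.44],2.84,255],[[0.4,5.75,-0.46],3.0,255]]'

```text
clock: 67.95
tool_pos: [638.4, 278.9, 76.0]
tcp_rot: [0.598, 0.371, -0.586, 0.401]
force: [-0.5, 0.4, -0.9]
width: 0.135
```

Emit:
arm_command --increments '[[[0,0,0],0,255],[[0,0,0],0,255]]'

```text
clock: 68.15
tool_pos: [638.0, 277.8, 73.9]
tcp_rot: [0.597, 0.371, -0.588, 0.401]
force: [-0.3, 0.7, -0.5]
width: 0.132
```

Run:
```python
from h import *
plan((635,282.5,90),-23.5)
wpic('pics/w71.png')
p,r,o=tool(); print(r.as_matrix()[:,0].round(4))
```

```text
t 68.15 TIP [636.8 278.7 108.6] psi -23.8 w 0.132 F [-0.3  0.7 -0.5] | shift [ 0.46  -0.099 -0.073] turn -0.055
[ 0.0345 -0.0277 -0.999 ]
```

View pics/w71.png

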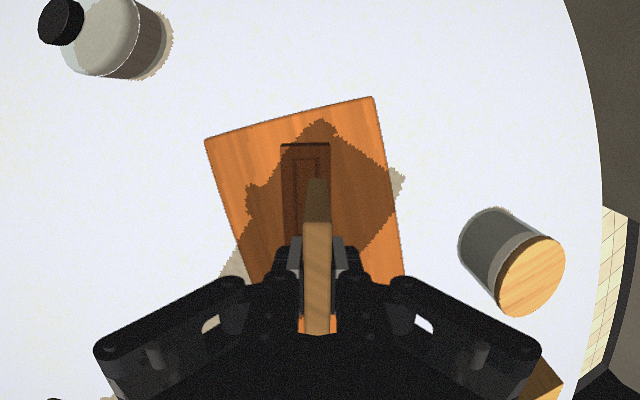

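Run:
```python
from h import *
c=cams.camera('wrist'); im=cv2.convertScaleAbs(c['img'],alpha=2.2)
crop(im,265,130,345,250,5,'pics/w72.png')
```

```text
(no output)
```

View pics/w72.png

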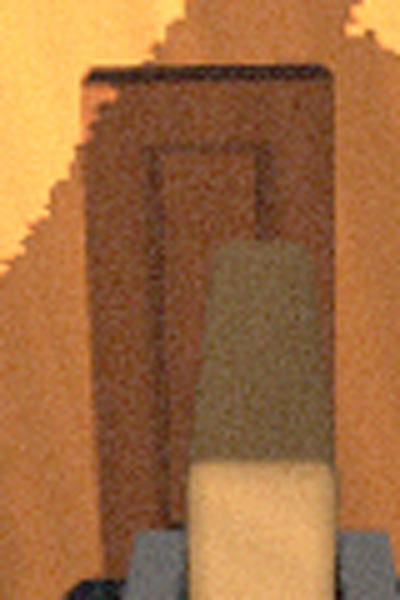

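```bash
cat > q.py <<'E'
from h import *
def Q(L,z,u0,v0,k):
    c=cams.camera('wrist'); p,r,o=tool(); M=r.as_matrix(); p=p-OFF*M[:,0]
    P=np.array([onz(c,'wrist',u0+u/k,v0+v/k,z) for u,v in L])
    q=(P-p)@M
    for a,b in zip(P,q): print(a.round(1),'tool y,z',b[1:].round(1))
    return P
E
python3 - <<'E'
from q import *
print('foot far, left');Q([(83,80),(332,78),(108,575)],34,265,130,5)
print('slot fl fr l r');Q([(152,150),(266,150),(165,520),(268,238)],34,265,130,5)
print('plaque bottom far');Q([(215,243),(308,243)],65.1,265,130,5)
print('plaque top far');Q([(188,465),(332,463)],140,265,130,5)
plan((635,282.5,90),-23.5)
E
```

```text
foot far, left
[635.  329.9  34. ] tool y,z [-24.4 -45.9]
[667.3 315.7  34. ] tool y,z [ 10.8 -45.9]
[605.6 259.3  34. ] tool y,z [-22.9  30.6]
slot fl fr l r
[639.7 316.9  34. ] tool y,z [-15.  -35.7]
[654.6 310.2  34. ] tool y,z [  1.3 -35.5]
[617.6 264.2  34. ] tool y,z [-14.   21.5]
[649.7 298.2  34. ] tool y,z [  1.7 -22.6]
plaque bottom far
[645.  307.4  65.1] tool y,z [ -5.2 -28.7]
[655.6 302.7  65.1] tool y,z [  6.4 -28.6]
plaque top far
[641.8 308.1 140. ] tool y,z [ -5.2 -27.3]
[652.2 303.5 140. ] tool y,z [  6.1 -27.3]
t 68.45 TIP [636.6 280.2 111. ] psi -23.7 w 0.133 F [-1.  -0.1 -0.4] | shift [ 0.522 -0.083 -0.04 ] turn -0.04
```

Run:
```python
from h import *
plan((633.4,286.1,90),-23)
```

```text
t 68.45 TIP [636.6 280.2 111. ] psi -23.7 w 0.133 F [-1.  -0.1 -0.4] | shift [ 0.518 -0.156 -0.106] turn -0.123
```

Emit:
arm_command --increments '[[[0.2,-0.1,-0.06],-0.1,255],[[0.45,-0.156,-0.106],-0.123,255],[[0.518,-0.156,-0.106],-0.123,255],[[0.518,-0.156,-0.106],-0.123,255],[[0.518,-0.156,-0.106],-0.123,255]]'

```text
clock: 68.95
tool_pos: [634.7, 285.0, 55.1]
tcp_rot: [0.595, 0.375, -0.584, 0.405]
force: [-0.3, 0.3, -0.5]
width: 0.131
```

Run:
```python
from h import *
plan((633.4,286.1,80),-23)
c=cams.camera('wrist'); im=cv2.convertScaleAbs(c['img'],alpha=2.2)
crop(im,265,130,345,250,5,'pics/w73.png')
plan((633.4,286.1,80),-23)
```

```text
t 68.95 TIP [633.5 285.9  89.8] psi -23.0 w 0.131 F [-0.3  0.3 -0.5] | shift [ 0.245 -0.014 -0.006] turn -0.002
t 69.0 TIP [633.7 286.   90.1] psi -23.0 w 0.133 F [ 0.6  0.6 -1.1] | shift [ 0.252 -0.018 -0.003] turn -0.003
```

View pics/w73.png

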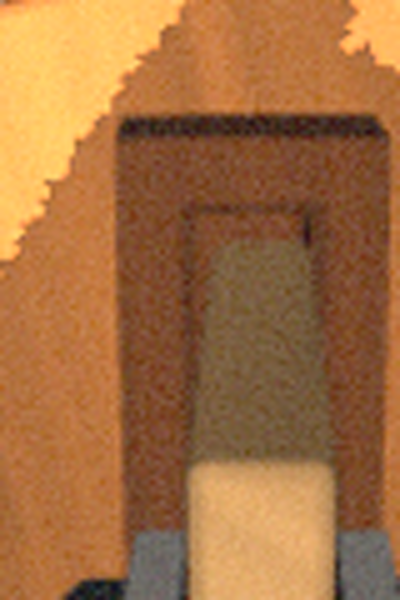

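```bash
cat > q2.py <<'E'
from q import *
def S(foot,slot,bot,zb,psi,u0,v0,k):
    c=cams.camera('wrist'); g=lambda p,z:onz(c,'wrist',u0+p[0]/k,v0+p[1]/k,z)
    a=np.radians(psi); ex=np.array([np.cos(a),np.sin(a)]); ey=np.array([-np.sin(a),np.cos(a)])
    f=lambda p,z:(g(p,z)[:2]@ex,g(p,z)[:2]@ey)
    F=[f(p,34) for p in foot];Sl=[f(p,34) for p in slot];B=[f(p,zb) for p in bot]
    for n,X,h in (('foot',F,42),('slot',Sl,31.5),('plq',B,30)):
        X=np.array(X); fm=X[:2].mean(0); print(n,'w',(X[1,0]-X[0,0]).round(1),'skew',(X[1,1]-X[0,1]).round(1),'centre ex,ey',fm[0].round(1),(fm[1]-h).round(1), 'others',X[2:].round(1).tolist())
E
python3 - <<'E'
from q2 import *
S([(119,135),(387,135),(127,530)],[(186,208),(308,208),(310,243)],[(213,243),(308,243)],46.5,-23,265,130,5)
plan((633.4,286.1,80),-23)
E
```

```text
foot w 34.9 skew -0.2 centre ex,ey 473.8 509.2 others [[456.1, 496.0]]
slot w 16.0 skew -0.1 centre ex,ey 472.9 510.0 others [[481.2, 536.7]]
plq w 11.7 skew -0.1 centre ex,ey 474.1 509.6 others []
t 69.05 TIP [633.7 286.   90.2] psi -23.0 w 0.132 F [-0.3 -0.  -0.8] | shift [ 0.255 -0.02  -0.003] turn -0.003
```

Run:
```python
from h import *
plan((633.2,286.1,76),-23)
plan((633.2,286.1,68),-23)
```

```text
t 69.05 TIP [633.7 286.   90.2] psi -23.0 w 0.132 F [-0.3 -0.  -0.8] | shift [ 0.355 -0.029 -0.002] turn -0.003
t 69.05 TIP [633.7 286.   90.2] psi -23.0 w 0.132 F [-0.3 -0.  -0.8] | shift [ 0.555 -0.038 -0.004] turn -0.003
```

Emit:
arm_command --increments '[[[0.15,-0.02,0],0,255],[[0.27,-0.025,0],0,255],[[0.35,-0.029,0],0,255],[[0.4,-0.031,0],0,255],[[0.45,-0.033,0],0,255],[[0.45,-0.033,0],0,255]]'

```text
clock: 69.65
tool_pos: [634.3, 285.0, 37.2]
tcp_rot: [0.595, 0.375, -0.584, 0.405]
force: [1.0, 0.5, -1.4]
width: 0.13
```

Run:
```python
from h import *
plan((633.2,286.1,61.5),-23)
c=cams.camera('wrist'); im=cv2.convertScaleAbs(c['img'],alpha=2.2)
crop(im,255,130,355,250,5,'pics/w74.png')
```

```text
t 69.65 TIP [633.  285.9  71.8] psi -23.0 w 0.13 F [ 1.   0.5 -1.4] | shift [ 0.258 -0.009 -0.008] turn -0.003
```

View pics/w74.png

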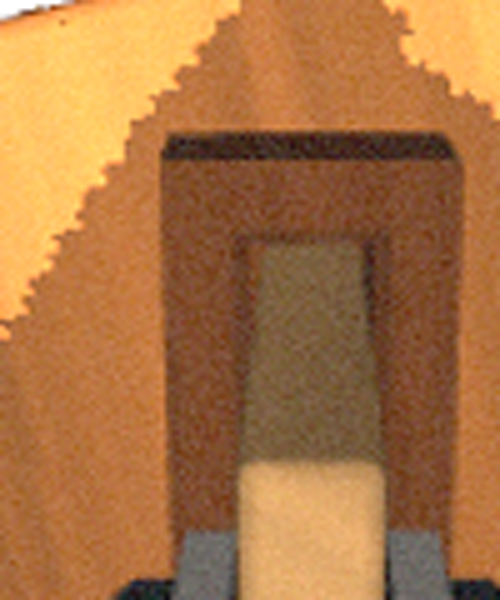

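The plaque's foot is in the slot (slot 238–385, plaque 258–370), no contact force. Continue down.

Emit:
arm_command --increments '[[[0.1,-0.005,-0.005],0,255],[[0.17,-0.008,-0.008],0,255],[[0.22,-0.009,-0.008],0,255],[[0.25,-0.009,-0.008],0,255],[[0.25,-0.009,-0.008],0,255]]'

```text
clock: 70.2
tool_pos: [634.5, 285.1, 27.3]
tcp_rot: [0.595, 0.375, -0.584, 0.405]
force: [-1.6, -0.1, -1.1]
width: 0.13
```

Run:
```python
from h import *
plan((633.2,286.1,60.5),-23)
```

```text
t 70.2 TIP [633.2 286.1  62. ] psi -23.0 w 0.13 F [-1.6 -0.1 -1.1] | shift [ 0.037 -0.002 -0.001] turn -0.004
```

Emit:
arm_command --increments '[[[0.03,0,0],0,255],[[0.06,0,0],0,255],[[0.08,0,0],0,255],[[0.08,0,0],0,255]]'

```text
clock: 70.6
tool_pos: [635.0, 285.7, 26.9]
tcp_rot: [0.596, 0.375, -0.583, 0.405]
force: [-4.6, -1.2, 16.2]
width: 0.132
```

Run:
```python
from h import *
plan((633.2,286.1,60.5),-23)
c=cams.camera('wrist'); im=cv2.convertScaleAbs(c['img'],alpha=2.2)
crop(im,255,130,355,250,5,'pics/w75.png')
```

```text
t 70.6 TIP [633.7 286.6  61.5] psi -23.0 w 0.132 F [-4.6 -1.2 16.2] | shift [ 0.025 -0.008  0.015] turn -0.003
```

View pics/w75.png

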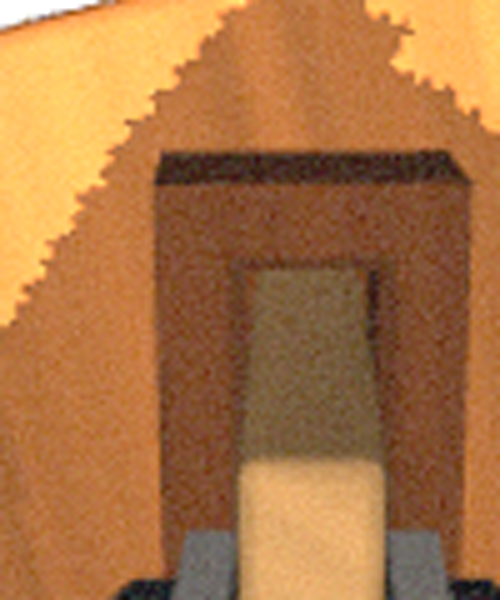

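Contact at the slot floor (tip z 61.5 as computed). Release and rise.

Emit:
arm_command --increments '[[[-0.02,0,0],0,220],[[-0.02,0,0],0,180],[[-0.02,0,0],0,150],[[-0.02,0,0],0,150],[[-0.4,0,0],0,150],[[-1.2,0,0],0,150],[[-2.2,0,0],0,100],[[-2.5,0,0],0,0]]'

```text
clock: 71.45
tool_pos: [633.2, 289.7, 132.6]
tcp_rot: [0.599, 0.375, -0.58, 0.405]
force: [0.8, 0.4, 0.4]
width: 0.743
```

Run:
```python
from h import *
c=cams.camera('wrist'); cv2.imwrite('pics/w76.png',cv2.convertScaleAbs(c['img'],alpha=1.5))
c=cams.camera('scene'); crop(c['img'],320,160,480,270,5,'pics/s76.png')
rows((430,142,200),18,0)
```

```text
t 71.55 TIP [631.1 290.  165. ] psi -23.0 J7 -0.97 dist 252.1 turn -6.84
[[[-0.05, -0.16, 0.28], -0.36, 0], [[-0.16, -0.49, 0.84], -1.07, 0], [[-0.32, -0.98, 1.68], -2.14, 0], [[-0.51, -1.57, 2.69], -3.42, 0], [[-0.69, -2.15, 3.7], -4.7, 0], [[-0.85, -2.64, 4.53], -5.77, 0], [[-0.96, -2.97, 5.09], -6.48, 0], [[-1.01, -3.13, 5.37], -6.84, 0]]
```

View pics/w76.png

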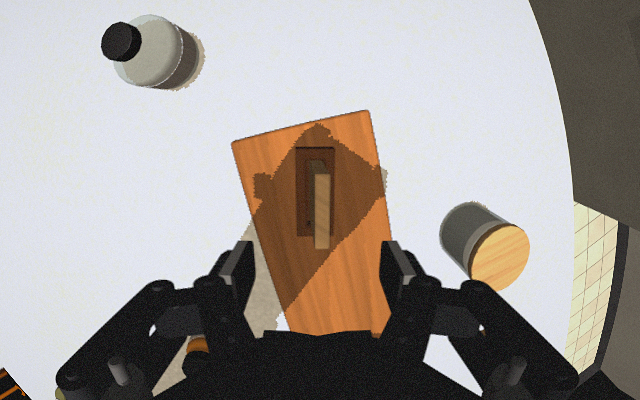

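View pics/s76.png

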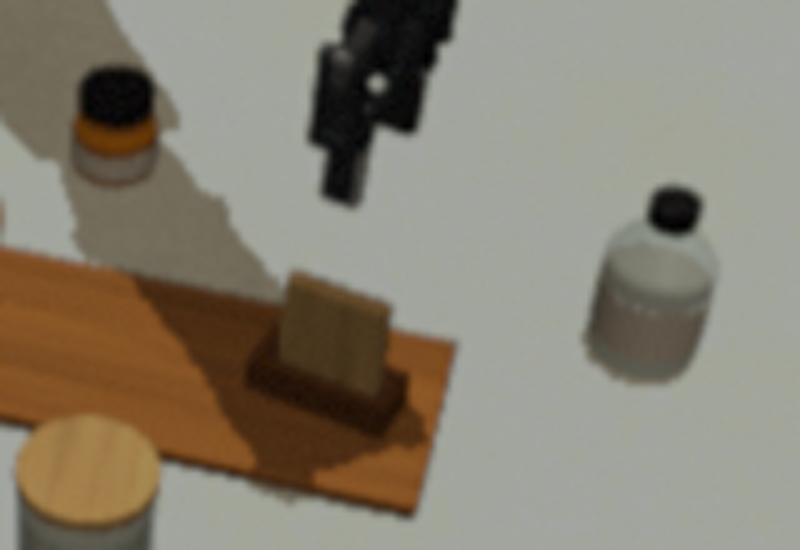

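The plaque stands in its foot. Check its height and lean precisely.

Run:
```python
from h import *
c=cams.camera('wrist'); im=cv2.convertScaleAbs(c['img'],alpha=2.2)
crop(im,280,130,350,260,4.5,'pics/w77.png')
```

```text
(no output)
```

View pics/w77.png

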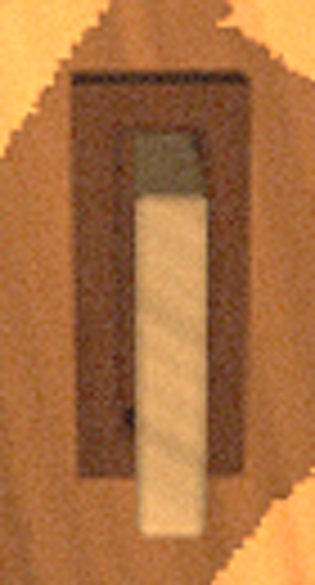

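Run:
```python
from h import *
c=cams.camera('wrist'); g=lambda L,z:np.array([onz(c,'wrist',280+u/4.5,130+v/4.5,z) for u,v in L])
a=np.radians(-23); E=np.array([[np.cos(a),np.sin(a)],[-np.sin(a),np.cos(a)]])
for n,L,z in (('top93',[(135,196),(208,196),(205,536),(137,536)],93),('foot34',[(71,82),(249,82),(244,476),(77,476)],34),('plq at 34',[(136,132),(195,137)],34)):
    P=g(L,z)[:,:2]@E.T; print(n,P.round(1).tolist(),P.mean(0).round(1),'w',P[1,0]-P[0,0],'len',P[0,1]-P[-1,1])
plan((600,250,200))
```

```text
top93 [[466.0, 539.3], [477.4, 539.2], [477.4, 480.8], [465.9, 481.0]] [471.7 510.1] w 11.395177235455606 len 58.238058858751174
foot34 [[455.0, 550.0], [489.9, 549.8], [490.2, 466.2], [454.7, 466.9]] [472.4 508.2] w 34.91371649300737 len 83.04539417440225
plq at 34 [[467.6, 539.9], [479.3, 538.8]] [473.5 539.4] w 11.646948994791842 len 1.0821639602980895
t 71.65 TIP [629.4 288.9 161. ] psi -23.0 w 1.003 F [ 0.5 -0.4 -1.1] | shift [-0.976 -0.253  1.191] turn 0
```

Emit:
arm_command --increments '[[[-0.3,0,0],-1.4,0],[[-0.3,0,0.2],-2.8,0],[[-0.3,0,0.2],-4.2,0],[[-0.3,0,0.2],-5.6,0],[[-0.3,0,0.2],-7.0,0],[[-0.3,0,0.2],-8.4,0],[[-0.3,0,0.2],-9.8,0],[[-0.3,0,0.2],-9.8,0]]'

```text
clock: 72.45
tool_pos: [626.3, 280.2, 136.3]
tcp_rot: [0.319, 0.614, -0.324, 0.645]
force: [0.3, 0.2, 0.0]
width: 1.001
```

Emit:
arm_command --increments '[[[0,0,0],-0.5,0],[[0,0,0],-0.5,0]]'

```text
clock: 72.65
tool_pos: [625.6, 279.6, 134.6]
tcp_rot: [0.302, 0.623, -0.31, 0.652]
force: [-0.1, -0.5, -0.7]
width: 1.001
```

Run:
```python
from h import *
c=cams.camera('wrist'); im=cv2.convertScaleAbs(c['img'],alpha=1.5); cv2.imwrite('pics/w78.png',im)
print(proj(c,'wrist',[(634.8,284,93),(634.8,284,34)]))
p,r,o=tool(); print(r.as_matrix()[:,0].round(4),o['joint_positions'][6])
plan((600,250,200))
```

```text
[[328.9166041  207.40366392]
 [326.06469325 185.58280982]]
[ 0.0331 -0.0276 -0.9991] -0.04005982765479463
t 72.7 TIP [624.7 280.7 169.7] psi 38.7 w 0.999 F [ 0.1  0.3 -0.4] | shift [-0.757 -0.955  0.247] turn 0
```

View pics/w78.png

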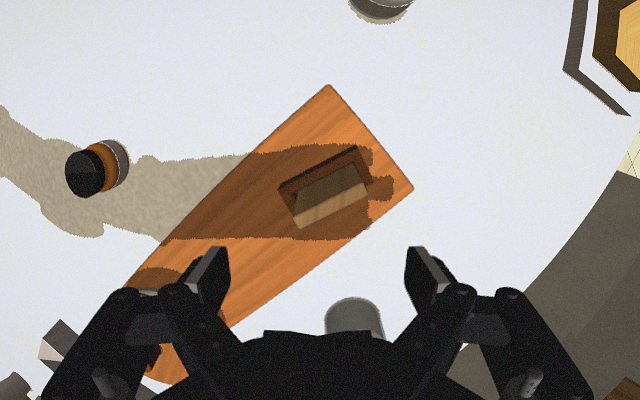

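Run:
```python
from h import *
c=cams.camera('wrist'); im=cv2.convertScaleAbs(c['img'],alpha=2.2)
crop(im,265,130,385,240,5.4,'pics/w79.png')
```

```text
(no output)
```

View pics/w79.png

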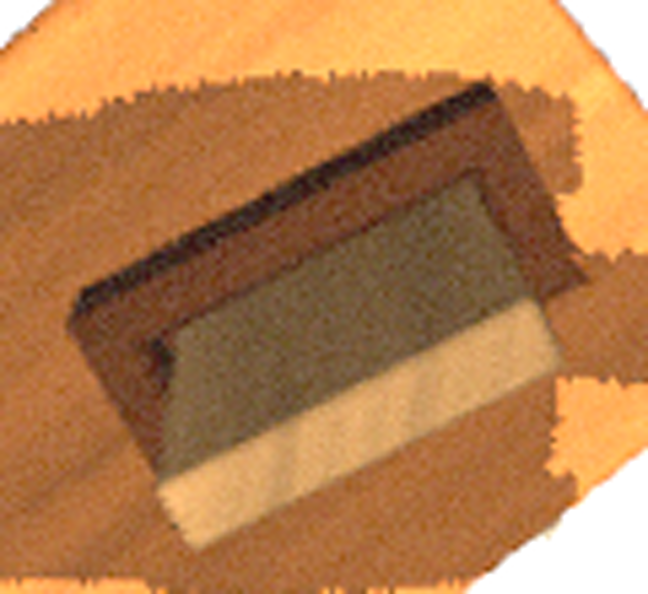

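Run:
```python
from h import *
c=cams.camera('wrist'); g=lambda L,z:np.array([onz(c,'wrist',265+u/5.4,130+v/5.4,z) for u,v in L])
a=np.radians(-23); E=np.array([[np.cos(a),np.sin(a)],[-np.sin(a),np.cos(a)]])
for n,L,z in (('top93',[(160,485),(533,297),(560,365),(198,548)],93),('foottop +ex edge',[(76,316),(498,97)],34),('foot corner',[(588,280)],34),('slot/face line z34',[(183,322),(478,182)],34)):
    P=g(L,z)[:,:2]@E.T; print(n,P.round(1).tolist(),P.mean(0).round(1))
```

```text
top93 [[470.3, 482.3], [470.5, 540.6], [481.2, 539.7], [481.4, 482.3]] [475.8 511.2]
foottop +ex edge [[455.4, 470.0], [455.8, 551.4]] [455.6 510.7]
foot corner [[491.9, 551.2]] [491.9 551.2]
slot/face line z34 [[465.2, 485.8], [467.3, 541.9]] [466.3 513.8]
```

Slot-floor contact at exactly the computed height (bottom at z 18.0) shows it fully home. Now the jar, seen at (97,168).

Run:
```python
from h import *
c=cams.camera('wrist'); print(onz(c,'wrist',84,172,62), onz(c,'wrist',110,160,0))
rows((440,135,200),5,0)
```

```text
[429.12169537 151.28340404  62.        ] [421.68802391 144.56324955   0.        ]
t 72.85 TIP [625.  281.1 170.6] psi 38.8 J7 -0.04 dist 237.6 turn 5.63
[[[-0.04, -0.31, -0.0], 0.29, 0], [[-0.12, -0.92, -0.0], 0.88, 0], [[-0.25, -1.84, -0.0], 1.76, 0], [[-0.4, -2.94, -0.01], 2.81, 0], [[-0.55, -4.05, -0.01], 3.87, 0], [[-0.67, -4.97, -0.01], 4.75, 0], [[-0.75, -5.58, -0.01], 5.33, 0], [[-0.8, -5.89, -0.01], 5.63, 0]]
```

Emit:
arm_command --increments '[[[-0.04,-0.31,0],0.29,0],[[-0.12,-0.92,0],0.88,0],[[-0.25,-1.84,0],1.76,0],[[-0.4,-2.94,-0.01],2.81,0],[[-0.55,-4.05,-0.01],3.87,0],[[-0.67,-4.97,-0.01],4.75,0],[[-0.75,-5.58,-0.01],5.33,0],[[-0.8,-5.89,-0.01],5.63,0]]'

```text
clock: 73.65
tool_pos: [439.7, 132.5, 166.2]
tcp_rot: [0.48, 0.504, -0.478, 0.536]
force: [0.7, 0.7, 0.5]
width: 1.005
```

Emit:
arm_command --increments '[[[0,0,0],0,0],[[0,0,0],0,0]]'

```text
clock: 73.85
tool_pos: [440.6, 133.3, 166.5]
tcp_rot: [0.48, 0.504, -0.477, 0.536]
force: [-0.1, -0.0, 1.1]
width: 0.994
```

Run:
```python
from h import *
c=cams.camera('wrist'); im=cv2.convertScaleAbs(c['img'],alpha=1.5); cv2.imwrite('pics/w80.png',im)
plan((427,144,130),0)
```

```text
t 73.9 TIP [439.5 134.5 200.9] psi 4.8 w 0.996 F [-0.1 -0.1  1. ] | shift [ 1.754 -0.352 -0.316] turn 0.807
```

View pics/w80.png

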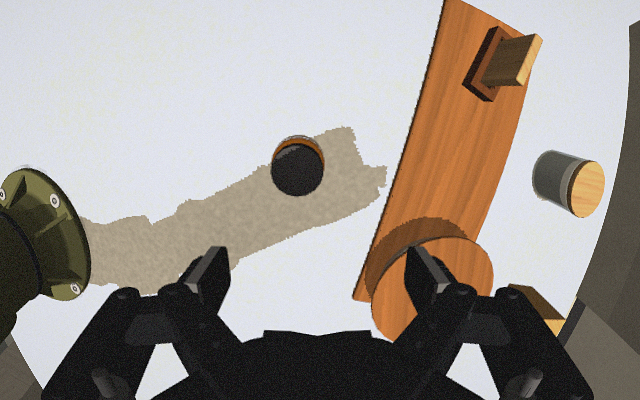

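Jar at (297,168): lid circle centre (297,170), glass top edge row 136. Crop.

Run:
```python
from h import *
c=cams.camera('wrist'); im=cv2.convertScaleAbs(c['img'],alpha=3)
crop(im,260,125,340,205,7,'pics/w81.png')
```

```text
(no output)
```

View pics/w81.png

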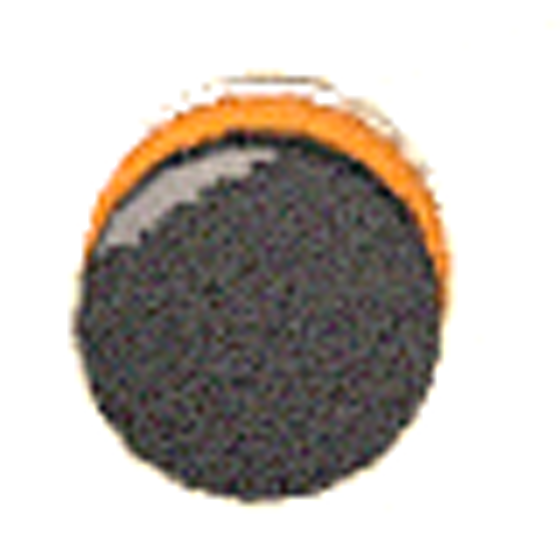

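Run:
```python
from h import *
c=cams.camera('wrist'); g=lambda u,v,z:onz(c,'wrist',260+u/7,125+v/7,z).round(1)
print('lid c',g(258,321,62),'L',g(78,321,62),'R',g(438,321,62),'near',g(258,500,62)); print('base far',g(268,75,0))
plan((427,144,130),0)
```

```text
lid c [425.2 144.9  62. ] L [401.4 143.2  62. ] R [449.  146.8  62. ] near [426.9 120.2  62. ]
base far [423.1 170.9   0. ]
t 74.0 TIP [439.3 134.4 200.6] psi 4.8 w 1.001 F [-0.4 -0.8  0.4] | shift [ 1.745 -0.344 -0.317] turn 0.806
```

Run:
```python
from h import *
plan((425.2,143.3,95),0)
```

```text
t 74.0 TIP [439.3 134.4 200.6] psi 4.8 w 1.001 F [-0.4 -0.8  0.4] | shift [ 2.618 -0.419 -0.329] turn 0.806
```

Emit:
arm_command --increments '[[[0.4,-0.2,-0.15],0.3,0],[[1.1,-0.419,-0.329],0.806,0],[[1.9,-0.419,-0.329],0.806,0],[[2.4,-0.419,-0.329],0.806,0],[[2.618,-0.419,-0.329],0.806,0],[[2.618,-0.419,-0.329],0.806,0],[[2.618,-0.419,-0.329],0.806,0]]'

```text
clock: 74.7
tool_pos: [427.1, 142.8, 60.8]
tcp_rot: [0.502, 0.484, -0.498, 0.515]
force: [0.3, -1.1, 1.0]
width: 0.997
```

Run:
```python
from h import *
wpic('pics/w82.png')
plan((425.2,143.3,10),0)
```

```text
t 74.75 TIP [426.  143.7  95.8] psi 0.0 w 0.998 F [0.1 0.1 0.2] | shift [ 2.141 -0.097 -0.046] turn 0.001
```

View pics/w82.png

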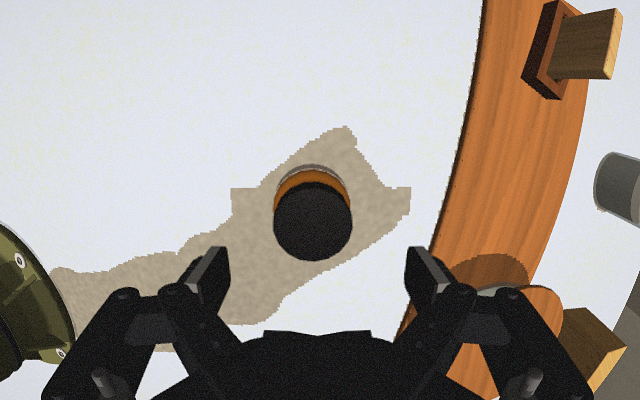

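Jar (312,220) lies between the fingers (218 / 415). Lower and close.

Emit:
arm_command --increments '[[[0.4,-0.09,-0.046],0,0],[[1.0,-0.097,-0.046],0,0],[[1.6,-0.097,-0.046],0,0],[[2.0,-0.097,-0.046],0,0],[[2.14,-0.097,-0.046],0,0],[[2.14,-0.097,-0.046],0,0]]'

```text
clock: 75.35
tool_pos: [426.8, 142.5, -24.4]
tcp_rot: [0.502, 0.484, -0.497, 0.516]
force: [-0.6, 0.0, 0.1]
width: 1.001
```

Run:
```python
from h import *
wpic('pics/w83.png')
plan((425.2,143.3,10),0)
```

```text
t 75.4 TIP [425.7 143.5  10.7] psi 0.0 w 1.002 F [-0.3  0.2  0.4] | shift [ 0.017 -0.013  0.005] turn 0.001
```

View pics/w83.png

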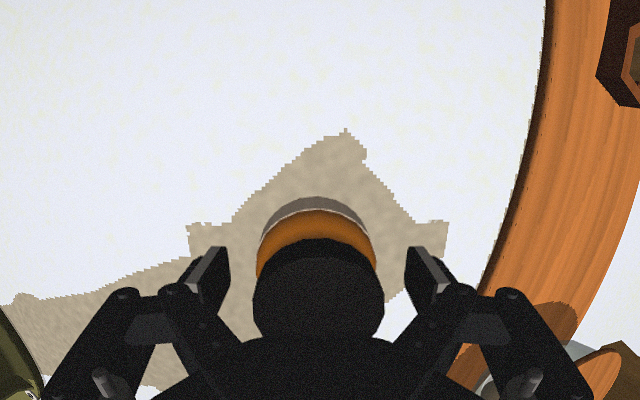

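Jar centred (256–380) between the pads. Close.

Emit:
arm_command --increments '[[[0,-0.013,0],0,40],[[0,-0.013,0],0,80],[[0,-0.013,0],0,120],[[0,-0.013,0],0,160],[[0,-0.013,0],0,200],[[0,-0.013,0],0,255],[[0,-0.013,0],0,255],[[0,-0.013,0],0,255]]' --grip_force 40

```text
clock: 76.2
tool_pos: [427.1, 142.8, -22.7]
tcp_rot: [0.503, 0.484, -0.497, 0.516]
force: [-2.6, -1.1, 12.3]
width: 0.636
```

Run:
```python
from h import *
plan((425.2,143.3,60),0)
```

```text
t 76.2 TIP [425.7 143.7  11.9] psi 0.0 w 0.636 F [-2.6 -1.1 12.3] | shift [-1.2    0.034  0.041] turn 0.001
```

Emit:
arm_command --increments '[[[-0.3,0,0],0,255],[[-0.8,0,0],0,255],[[-1.4,0,0],0,255],[[-1.6,0,0],0,255],[[-1.6,0,0],0,255]]'

```text
clock: 76.7
tool_pos: [425.4, 144.7, 42.3]
tcp_rot: [0.504, 0.483, -0.496, 0.516]
force: [0.8, 0.3, -1.9]
width: 0.636
```

Run:
```python
from h import *
wpic('pics/w84.png')
rows((611.5,150,70),0,255)
```

```text
t 76.75 TIP [423.4 145.2  76.1] psi -0.0 J7 -0.68 dist 188.2 turn -0.0
[[[0.02, 0.24, -0.01], -0.0, 255], [[0.05, 0.73, -0.02], -0.0, 255], [[0.11, 1.47, -0.04], -0.0, 255], [[0.17, 2.35, -0.06], -0.0, 255], [[0.23, 3.23, -0.09], -0.0, 255], [[0.29, 3.96, -0.11], -0.0, 255], [[0.32, 4.45, -0.12], -0.0, 255], [[0.34, 4.69, -0.13], -0.0, 255]]
```

View pics/w84.png

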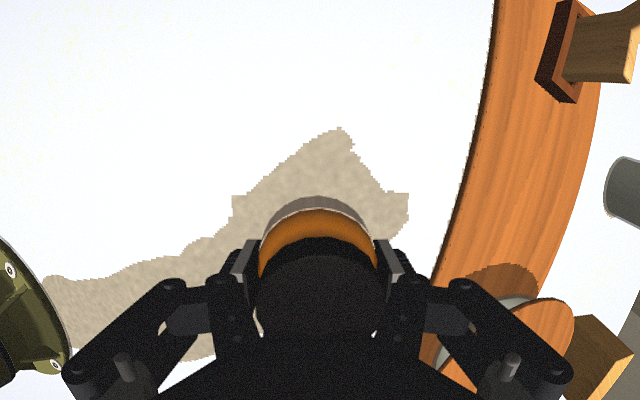

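The jar is held and lifted (amber band at row 235). Carry it to the board middle.

Emit:
arm_command --increments '[[[0.02,0.24,-0.01],0,255],[[0.05,0.73,-0.02],0,255],[[0.11,1.47,-0.04],0,255],[[0.17,2.35,-0.06],0,255],[[0.23,3.23,-0.09],0,255],[[0.29,3.96,-0.11],0,255],[[0.32,4.45,-0.12],0,255],[[0.34,4.69,-0.13],0,255]]'

```text
clock: 77.55
tool_pos: [614.6, 148.5, 33.3]
tcp_rot: [0.504, 0.483, -0.497, 0.516]
force: [-0.6, -0.5, -1.1]
width: 0.639
```

Emit:
arm_command --increments '[[[0,0,0],0,255],[[0,0,0],0,255],[[0,0,0],0,255]]'

```text
clock: 77.85
tool_pos: [613.2, 148.5, 32.9]
tcp_rot: [0.503, 0.484, -0.497, 0.516]
force: [-0.5, -0.4, -2.3]
width: 0.638
```

Run:
```python
from h import *
c=cams.camera('wrist'); cv2.imwrite('pics/w85.png',cv2.convertScaleAbs(c['img'],alpha=1.5))
c=cams.camera('scene'); crop(c['img'],260,160,420,270,5,'pics/s85.png')
plan((611.5,150,30),0)
```

```text
t 77.95 TIP [612.4 149.5  68.1] psi -0.0 w 0.636 F [ 0.7 -0.4 -2.2] | shift [ 0.95  -0.059 -0.036] turn -0.008
```

View pics/w85.png

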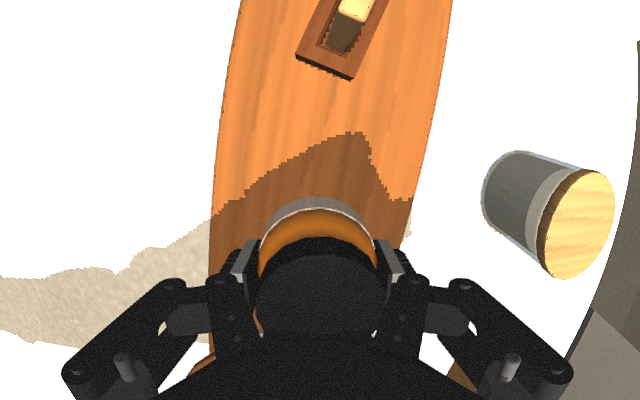

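View pics/s85.png

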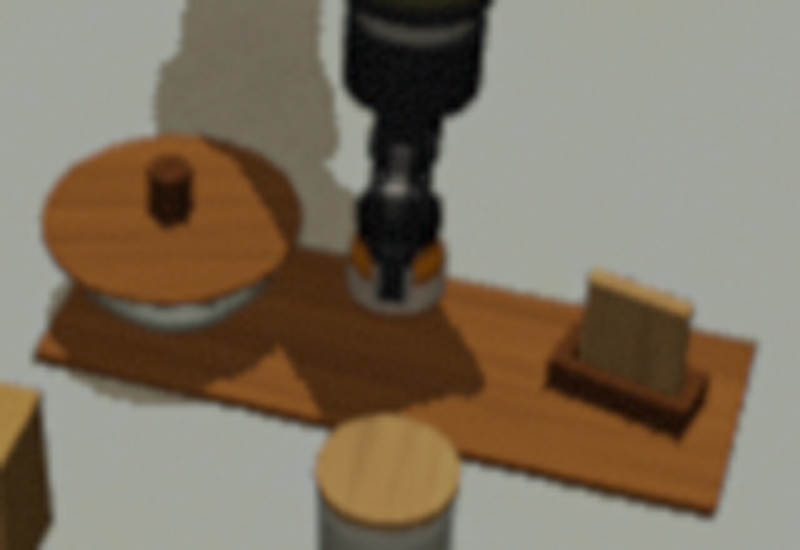

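Lower.

Emit:
arm_command --increments '[[[0.3,-0.03,-0.03],0,255],[[0.6,-0.05,-0.05],0,255],[[0.85,-0.059,-0.05],0,255],[[0.95,-0.059,-0.05],0,255],[[0.95,-0.059,-0.05],0,255],[[0.95,-0.059,-0.05],0,255]]'

```text
clock: 78.55
tool_pos: [613.0, 149.7, -4.8]
tcp_rot: [0.503, 0.483, -0.497, 0.516]
force: [0.4, 0.4, -1.2]
width: 0.636
```

Run:
```python
from h import *
plan((611.5,150.5,24),0)
```

```text
t 78.55 TIP [611.6 150.6  29.9] psi -0.1 w 0.636 F [ 0.4  0.4 -1.2] | shift [ 0.147 -0.009 -0.002] turn -0.009
```

Emit:
arm_command --increments '[[[0.06,-0.004,0],0,255],[[0.1,-0.006,0],0,255],[[0.13,-0.008,0],0,255],[[0.13,-0.008,0],0,255]]'

```text
clock: 78.95
tool_pos: [612.8, 149.5, -10.0]
tcp_rot: [0.503, 0.483, -0.497, 0.516]
force: [-0.2, 0.0, -1.3]
width: 0.641
```

Run:
```python
from h import *
plan((611.5,150.5,24),0)
```

```text
t 78.95 TIP [611.4 150.4  24.6] psi -0.1 w 0.641 F [-0.2  0.  -1.3] | shift [ 0.016  0.001 -0.003] turn -0.009
```

Emit:
arm_command --increments '[[[0.03,0,0],0,255],[[0.05,0,0],0,255],[[0.06,0,0],0,255],[[0.06,0,0],0,255]]'

```text
clock: 79.35
tool_pos: [613.0, 149.5, -10.6]
tcp_rot: [0.504, 0.483, -0.497, 0.516]
force: [-5.1, -0.8, 12.8]
width: 0.64
```

Run:
```python
from h import *
plan((611.5,150.5,24),0)
```

```text
t 79.35 TIP [611.7 150.4  24.1] psi -0.1 w 0.64 F [-5.1 -0.8 12.8] | shift [ 0.001 -0.004 -0.002] turn -0.01
```

Emit:
arm_command --increments '[[[0,0,0],0,150],[[0,0,0],0,70],[[0,0,0],0,30],[[0,0,0],0,0],[[0,0,0],0,0],[[-0.4,0,0],0,0],[[-1.2,0,0],0,0],[[-2.0,0,0],0,0]]'

```text
clock: 80.15
tool_pos: [609.2, 151.5, 69.5]
tcp_rot: [0.503, 0.483, -0.497, 0.516]
force: [1.1, 0.3, -0.3]
width: 1.004
```

Run:
```python
from h import *
wpic('pics/w86.png')
rows((520,150,300),0,0)
```

```text
t 80.2 TIP [610.5 153.6 110.1] psi -0.0 J7 -0.51 dist 210.4 turn -0.01
[[[-0.25, -0.11, 0.01], -0.0, 0], [[-0.76, -0.32, 0.03], -0.0, 0], [[-1.51, -0.64, 0.07], -0.0, 0], [[-2.42, -1.02, 0.1], -0.0, 0], [[-3.33, -1.4, 0.14], -0.01, 0], [[-4.09, -1.72, 0.18], -0.01, 0], [[-4.59, -1.94, 0.2], -0.01, 0], [[-4.84, -2.04, 0.21], -0.01, 0]]
```

View pics/w86.png

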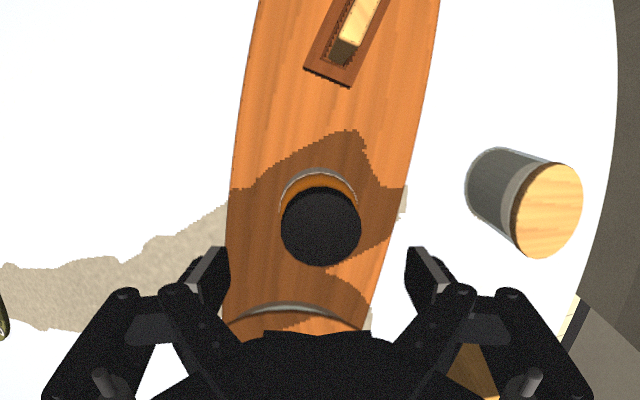

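The jar stands upright on the board at (320,225). Rise clear and check the whole scene.

Emit:
arm_command --increments '[[[-0.6,0,0],0,0],[[-1.6,-0.2,0.03],0,0],[[-2.7,-0.64,0.07],0,0],[[-3.6,-1.02,0.1],0,0],[[-4.3,-1.4,0.14],0,0],[[-4.8,-1.72,0.18],0,0],[[-4.84,-2.04,0.21],0,0],[[-4.84,-2.04,0.21],0,0]]'

```text
clock: 81.0
tool_pos: [520.4, 149.1, 265.4]
tcp_rot: [0.506, 0.482, -0.494, 0.517]
force: [0.1, -0.4, 0.2]
width: 0.997
```

Emit:
arm_command --increments '[[[0,0,0],0,0],[[0,0,0],0,0]]'

```text
clock: 81.2
tool_pos: [520.4, 148.8, 264.1]
tcp_rot: [0.505, 0.482, -0.495, 0.517]
force: [0.1, -0.5, 0.5]
width: 0.999
```

Run:
```python
from h import *
c=cams.camera('scene'); crop(c['img'],150,140,470,290,2.5,'pics/s87.png')
c=cams.camera('top'); cv2.imwrite('pics/t87.png',cv2.convertScaleAbs(c['img'],alpha=1.4))
c=cams.camera('wrist'); cv2.imwrite('pics/w87.png',cv2.convertScaleAbs(c['img'],alpha=1.4))
```

```text
(no output)
```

View pics/s87.png

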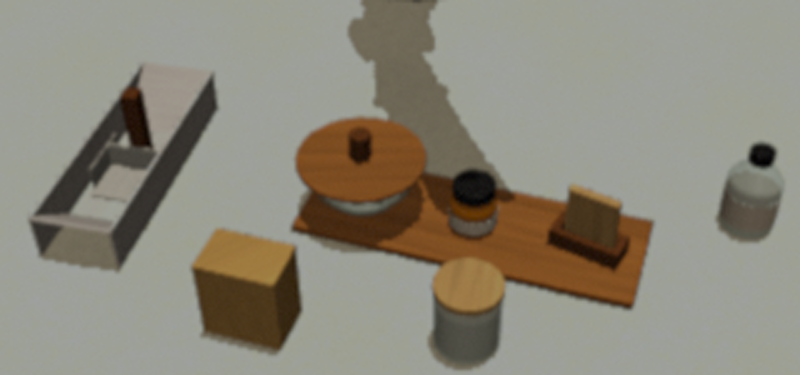

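View pics/t87.png

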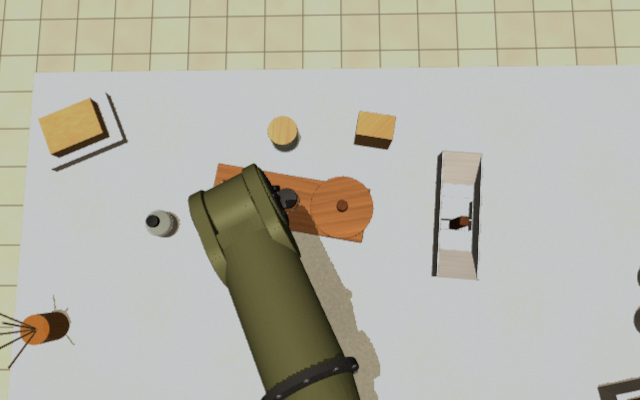

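View pics/w87.png

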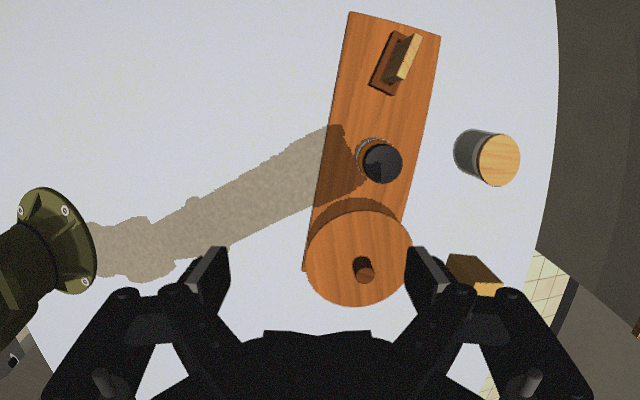

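Scene: cover flat, jar between bowl and foot, plaque standing, scoop in the tray at (137,118). Check scoop's flatness and the jar's place numerically.

Run:
```python
from h import *
w=cams.camera('wrist'); 
print('jar lid', onz(w,'wrist',382.5,163.5,74).round(1),'knob top',onz(w,'wrist',362.5,265,112).round(1))
s=cams.camera('scene'); t=cams.camera('top')
a=cv2.resize(s['img'][155:250,160:245],None,fx=4.7,fy=4.7,interpolation=cv2.INTER_CUBIC)
b=cv2.resize(t['img'][145:285,425:490],None,fx=6,fy=3.19,interpolation=cv2.INTER_CUBIC)
h=min(a.shape[0],b.shape[0]); cv2.imwrite('pics/m88.png',cv2.convertScaleAbs(np.hstack([a[:h],b[:h]]),alpha=1.5))
for z in (4,50,114): print(z,((proj(s,'scene',tray(-25,0,z))[0]-[160,155])*4.7).round(), (proj(t,'top',tray(-25,0,z))[0]).round(1))
```

```text
jar lid [610.9 152.4  74. ] knob top [584.4  33.4 112. ]
4 [225. 234.] [452.1 226. ]
50 [214. 179.] [456.7 224.2]
114 [197. 100.] [463.7 221.5]
```

View pics/m88.png

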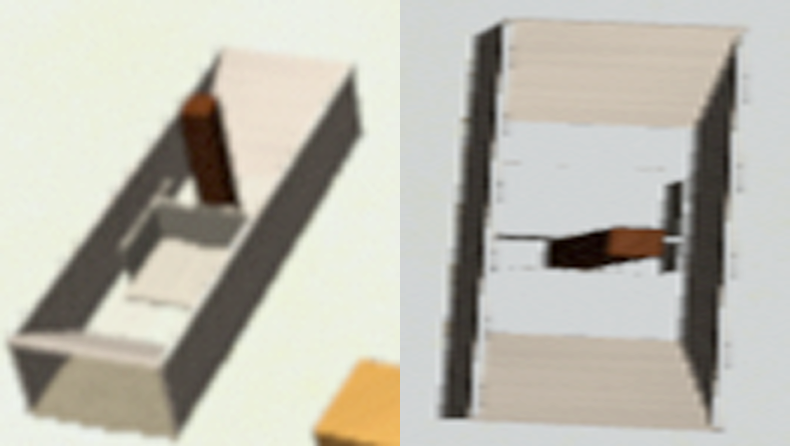

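The scoop handle projects where expected; I read its lean to within only about 2.5°, so look closer with the wrist camera.

Run:
```python
from h import *
w=cams.camera('wrist'); print('knob top',onz(w,'wrist',365,275,112).round(1))
rows((560,-290,270),-5,0)
```

```text
knob top [588.8  18.4 112. ]
t 81.55 TIP [519.  149.9 299.7] psi -0.0 J7 -0.47 dist 442.8 turn 0.83
[[[0.05, 0.05, 0.57], 0.04, 0], [[0.16, 0.16, 1.71], 0.13, 0], [[0.33, 0.31, 3.43], 0.26, 0], [[0.53, 0.5, 5.49], 0.41, 0], [[0.72, 0.68, 7.55], 0.57, 0], [[0.89, 0.84, 9.26], 0.7, 0], [[1.0, 0.94, 10.4], 0.79, 0], [[1.05, 0.99, 10.98], 0.83, 0]]
```

Emit:
arm_command --increments '[[[0.05,0.05,0.57],0.04,0],[[0.16,0.16,1.6],0.13,0],[[0.3,0.28,2.8],0.26,0],[[0.42,0.39,4.0],0.35,0],[[0.53,0.48,5.2],0.45,0],[[0.64,0.58,6.4],0.55,0],[[0.75,0.7,7.6],0.65,0],[[0.85,0.8,8.8],0.75,0]]'

```text
clock: 82.35
tool_pos: [553.6, -205.6, 241.0]
tcp_rot: [0.526, 0.462, -0.513, 0.497]
force: [0.7, 0.5, 0.6]
width: 0.997
```

Run:
```python
from h import *
plan((560,-290,270),-5)
```

```text
t 82.35 TIP [ 552.  -204.8  275.7] psi -4.5 w 0.997 F [0.7 0.5 0.6] | shift [0.203 0.36  2.105] turn 0.077
```

Emit:
arm_command --increments '[[[0.1,0.2,1.2],0.05,0],[[0.2,0.36,2.0],0.077,0],[[0.2,0.36,2.1],0.077,0],[[0.2,0.36,2.1],0.077,0],[[0.2,0.36,2.1],0.077,0]]'

```text
clock: 82.85
tool_pos: [562.0, -289.0, 235.4]
tcp_rot: [0.528, 0.461, -0.514, 0.495]
force: [-0.4, -0.2, 0.3]
width: 1.0
```

Run:
```python
from h import *
c=cams.camera('wrist'); cv2.imwrite('pics/w89.png',cv2.convertScaleAbs(c['img'],alpha=1.4))
print(proj(c,'wrist',[tray(-25,0,4),tray(-25,0,114)]).round(1))
```

```text
[[296.  145.1]
 [294.  159.2]]
```

View pics/w89.png

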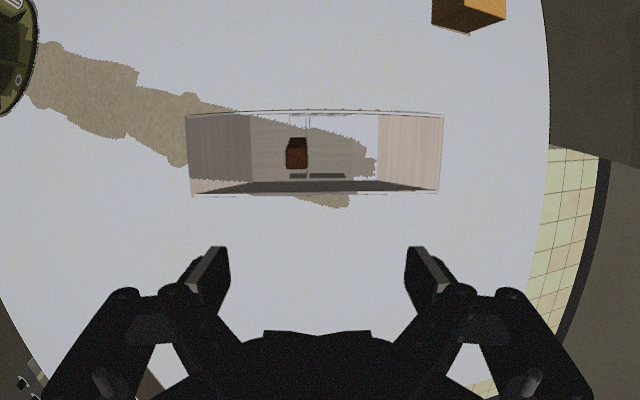

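Run:
```python
from h import *
c=cams.camera('wrist'); im=cv2.convertScaleAbs(c['img'],alpha=2.5)
crop(im,265,100,385,200,6,'pics/w90.png')
```

```text
(no output)
```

View pics/w90.png

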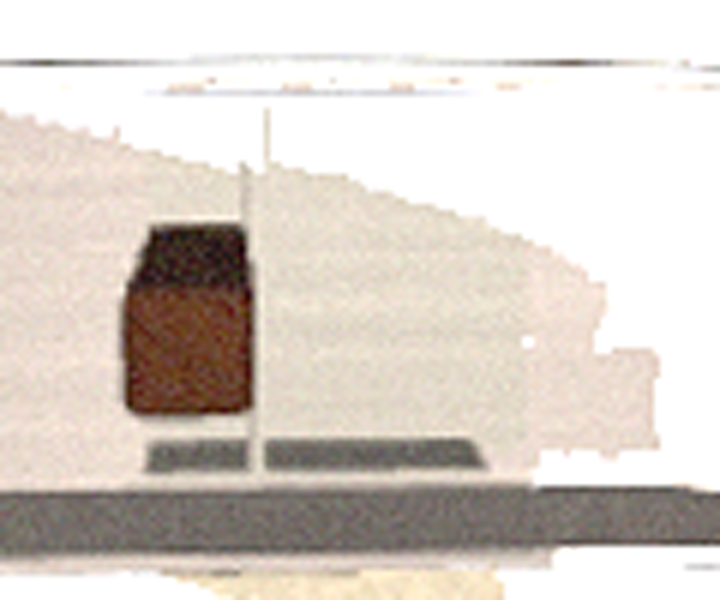

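Run:
```python
from h import *
c=cams.camera('wrist'); c_,s_=np.cos(TY),np.sin(TY)
def T(u,v,z):
    q=onz(c,'wrist',265+u/6,100+v/6,z)[:2]-TO; return np.round([q[0]*c_+q[1]*s_,-q[0]*s_+q[1]*c_],1)
for z,L in ((114,[(128,286),(252,284),(127,412),(252,412)]),(5,[(150,227),(242,227)]),(36,[(148,440),(472,440)]),(4,[(527,250),(527,400)]),(36,[(257,440),(257,470)])): print(z,[T(u,v,z).tolist() for u,v in L])
```

```text
114 [[-32.1, 11.7], [-12.1, 11.8], [-32.7, -9.1], [-12.2, -9.3]]
5 [[-32.6, 10.1], [-12.4, 9.9]]
36 [[-32.5, -31.0], [35.0, -31.6]]
4 [[50.9, 4.8], [51.8, -29.4]]
36 [[-9.9, -31.3], [-10.0, -37.6]]
```

The scoop handle is vertical to within 1° (top edge x −32…−12, bottom −32.6…−12.4), with its lip at tray x 51, so it lies flat. All is in order and the gripper is clear; hand in.

Run:
```python
from h import *
print(env.hand_in())
```

```text
the job is handed in; nothing more can be done
None
```

The job is done and handed in at about 83 s of the 210 s limit. I left the candle, carton and large bottle alone. There were five balls at the start; all went into the bowl by scoop, and the tray is empty except for the scoop.

What the last checks showed:
- **Scoop:** it lies flat on the tray floor, with its handle vertical to within about 1°. The top camera alone had suggested a lean of about 2.5°; the closer wrist view did not bear that out.
- **Cover:** it looks flat on the rim in the camera views. Its knob is about 1 mm from the bowl's centre.
- **Plaque:** it met resistance at exactly the slot-floor height (underside at z 18 mm), so it should be fully home. One wrist view hinted at a lean of about 1.7° and a second disagreed. I put that down to camera calibration and did not settle it further.
- **Jar:** it stands upright at about (611, 151–152), against a midpoint of (611.4, 150.7).

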